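Unpin the crate and hang the rinsed tumblers on the drying pegs

TASK

Pull the red retaining pin out of the crate's staple before lifting the yellow lid, then lift the lid off. Take every tumbler that lies in the crate and leave it upside down on a drying peg of its own, hanging straight with its bottom resting on the peg's top; once all are on, put the lid back squarely on the crate with its slot around the staple. Leave the pin lying in the steel tray, and do not disturb the candle, the pliers or the tape.

Things in the scene. Friction and masses are not known exactly. Their poses are not given: they have to be found in the camera images.
- crate: low plywood case, fixed, 126 (x) by 264 (y) mm, walls 10 mm, rim 34 mm up. Origin: centre of underside; x points to the end with the staple, away from the robot. Tumblers lie along x, mouth to +x, on rails in three lanes (y = -72, 0, 72 mm), axis 36 mm above the bench, so half out of the case; 28 mm free beside each, about 13 mm at the ends.
- staple (a point): middle of the upright steel staple plate on the crate's +x end, at the height of the closed lid's top (72 mm). The plate lies in the crate's x-z plane: 8 mm thick in y, 70 to 100 mm out in the crate's x, top 100 mm up. Its window, 16 mm wide, rises 20 mm from this point; the pin runs through it along y.
- lid_seat (a point): where the lid's origin is when the lid is closed: centre of the crate's rim plane; same axes as the crate.
- lid: yellow hood-shaped lid, loose, 126 (x) by 264 (y) by 38 mm, about 0.35 kg, open below; its 10 mm thick skirts stand on the crate's rim, edge on edge, no lip. Origin: centre of its underside (bottom of the skirts). At its +x edge a steel hasp plate, flush with the top, sticks out to 101 mm with a slot 20 mm wide, open to +x, that straddles the staple plate.
- lid_grip (a point): middle of the lid's black bar handle, 38 mm above the lid's top (76 mm above the lid's origin): bar 12 mm (x) by 90 mm (y) by 14 mm high on two end posts, for a pinch from above across x.
- lid_slot (a point): point in the slot of the lid's hasp plate, at the lid's top; it coincides with point staple when the lid is closed.
- pin: retaining pin: red block handle 18 (x) by 45 (y) by 18 mm high; from its +y end a steel shank, 7 mm across, sticks out 38 mm at 9 mm height; 45 g. Origin: centre of the handle's underside. It starts lying on the lid's hasp plate, shank along the crate's +y through the staple: draw it out along the crate's -y (about 30 mm frees it).
- pin_tip (a point): end of the shank, 60 mm from the pin's origin along its +y, 9 mm up.
- rack: wooden drying rack fixed to the bench: board 80 (x) by 280 (y) by 15 mm with three upright wooden pegs 20 mm in diameter and 100 mm tall, 95 mm apart along y. Origin: centre of the underside. Straight ahead of the robot, beyond the tray and between crate and rack, the bench is free: room for the lid.
- tray: loose flat steel parts tray, 110 (x) by 140 (y) by 18 mm outside, wall and floor 4 mm, 0.3 kg. Origin: centre of its underside.
- candle: bystander: candle in an amber glass, 72 mm across, 130 mm tall. Origin: centre of its underside.
- pliers: bystander: pliers with red handles, lying, 145 mm long, 12 mm high. Origin at the joint.
- tape: bystander: brown cardboard tape ring, 84 mm across, 25 mm high. Origin: centre of its underside.
- tumbler1: blue straight open tumbler, 80 mm long, 44 mm outside diameter, 38 mm inside, wall 3 mm, bottom 6 mm thick, 60 g. It starts on its side in the crate. Origin: middle of its axis. Its x axis runs along the tumbler from bottom to mouth, so x points straight down when it is inverted. It may be absent.
- tumbler1_in (a point): centre of that tumbler's inner bottom, 34 mm from its origin towards its bottom end; a peg's top touches it when the tumbler is fully on.
- peg1 (a point): centre of the flat top of a drying peg, 115 mm above the bench. Pegs 1 to 3 run along the rack's +y. A tumbler resting on it has its rim 41 mm above the bench.
- tumbler2: orange straight open tumbler, 80 mm long, 44 mm outside diameter, 38 mm inside, wall 3 mm, bottom 6 mm thick, 60 g. It starts on its side in the crate. Origin: middle of its axis. Its x axis runs along the tumbler from bottom to mouth, so x points straight down when it is inverted. It may be absent.
- tumbler2_in (a point): centre of that tumbler's inner bottom, 34 mm from its origin towards its bottom end; a peg's top touches it when the tumbler is fully on.
- peg2 (a point): centre of the flat top of a drying peg, 115 mm above the bench. Pegs 1 to 3 run along the rack's +y. A tumbler resting on it has its rim 41 mm above the bench.
- tumbler3: green straight open tumbler, 80 mm long, 44 mm outside diameter, 38 mm inside, wall 3 mm, bottom 6 mm thick, 60 g. It starts on its side in the crate. Origin: middle of its axis. Its x axis runs along the tumbler from bottom to mouth, so x points straight down when it is inverted. It may be absent.
- tumbler3_in (a point): centre of that tumbler's inner bottom, 34 mm from its origin towards its bottom end; a peg's top touches it when the tumbler is fully on.
- peg3 (a point): centre of the flat top of a drying peg, 115 mm above the bench. Pegs 1 to 3 run along the rack's +y. A tumbler resting on it has its rim 41 mm above the bench.
Things that resemble listed ones, but are neither listed nor needed, are in the scene too. Several things have the shape of the pin; the one meant has the colours described above.

How it is judged:
On the way, in this order (a step that is already met when the one before it is completed fails the run):
1. the pin is drawn clear of the staple (its tip over 60 mm away) with the lid still closed (distance between pin_tip and staple above 0.06 m and distance between lid and lid_seat below 0.03 m), for 0.1 s.
2. the lid is lifted off: over 120 mm from its seat (distance between lid and lid_seat above 0.12 m), for 0.2 s.
3. every tumbler is inverted on a peg and let go, the lid still off ((distance between tumbler1_in and peg1 below 0.013 m or distance between tumbler1_in and peg2 below 0.013 m or distance between tumbler1_in and peg3 below 0.013 m) and angle between each of tumbler1, tumbler2, tumbler3's own x axis and vertical above 2.97 rad and linear speed of each of tumbler1, tumbler2, tumbler3 below 0.03 m/s and contact force between each of tumbler1, tumbler2, tumbler3 and the fingers below 0.05 N and (distance between tumbler2_in and peg1 below 0.013 m or distance between tumbler2_in and peg2 below 0.013 m or distance between tumbler2_in and peg3 below 0.013 m) and (distance between tumbler3_in and peg1 below 0.013 m or distance between tumbler3_in and peg2 below 0.013 m or distance between tumbler3_in and peg3 below 0.013 m) and distance between lid and lid_seat above 0.05 m), for 0.3 s.
At the end, for the whole second after the job is handed in: Every tumbler upside down on a peg (inner bottom within 13 mm of the peg top, within 0.17 rad of straight), lid closed (slot within 13 mm of the staple point, centre within 13 mm of its seat, level to 0.04 rad), pin lying in the tray (under 22 mm above its underside); all at rest and let go ((distance between tumbler1_in and peg1 below 0.013 m or distance between tumbler1_in and peg2 below 0.013 m or distance between tumbler1_in and peg3 below 0.013 m) and angle between each of tumbler1, tumbler2, tumbler3's own x axis and vertical above 2.97 rad and linear speed of each of tumbler1, tumbler2, tumbler3 below 0.03 m/s and contact force between each of tumbler1, tumbler2, tumbler3 and the fingers below 0.05 N and (distance between tumbler2_in and peg1 below 0.013 m or distance between tumbler2_in and peg2 below 0.013 m or distance between tumbler2_in and peg3 below 0.013 m) and (distance between tumbler3_in and peg1 below 0.013 m or distance between tumbler3_in and peg2 below 0.013 m or distance between tumbler3_in and peg3 below 0.013 m) and distance between lid_slot and staple below 0.013 m and horizontal distance between lid and lid_seat below 0.013 m and angle between lid's own z axis and vertical below 0.04 rad and linear speed of each of lid, pin below 0.02 m/s and x of pin in the frame of tray between -0.055 and 0.055 m and y of pin in the frame of tray between -0.07 and 0.07 m and z of pin in the frame of tray between -0.005 and 0.022 m); the robot touches nothing.
It fails at once if the lid raised more than 15 mm while the pin is still through the staple (z of lid in the frame of lid_seat above 0.015 m and distance between pin_tip and staple below 0.033 m).
It fails at once if the candle pushed more than 50 mm (distance of candle from where it was at the start of the episode above 0.05 m).
It fails at once if the pliers pushed more than 50 mm (distance of pliers from where it was at the start of the episode above 0.05 m).
It fails at once if the tape pushed more than 50 mm (distance of tape from where it was at the start of the episode above 0.05 m).
Of tumbler1, tumbler2, tumbler3 only 2 to 3 are there at a start; the rules pass over those that are not, and their reading is None.
At some moment in a run one of tray, lid may be knocked a few centimetres aside while the robot is not near it.
It also fails if it takes over 210 s, if anything falls off the work surface, if the arm or the gripper's body presses on something with over 40 N, if the wrist force passes 120 N, or if a joint passes its speed limit or range.

ROBOT

A 7-joint arm with a two-finger parallel gripper is mounted at the origin on the work surface. World frame = base frame: x ahead of the robot, y to its left, z up, the work surface at z = 0. Lengths are in m, angles in rad, forces in N, time in s.
With the tool pointing down it reaches from about 0.425 to 0.975 m from the base axis. Payload 16.7 kg.
Tool frame: the origin (TCP) lies at the very end of the fingers, on their centre line; the grasp point (between the pads) lies 19 mm behind it (manip.grip_point_offset is the distance from the TCP to the grasp point, in m); z points along the fingers, x is the direction in which the jaws open and shut, and the axes are right-handed (so a half turn about z gives the same grasp; the last joint's range is limited). The gripper opens to 85 mm and grips with 20 to 120 N. Pads are 22 mm wide; open, the fingers measure 114 mm over their backs; the gripper's body (76 mm by 85 mm) begins 54 mm behind the grasp point. The pads swing forward as they close: fully open they stand 13 mm farther back than shut.
Start: joints at [-0.149, 0.426, 0.074, 1.606, -0.034, 1.111, -0.067], TCP at [0.675, -0, 0.21] pointing down, gripper open.
Joint ranges: [-2.85, 2.85], [-0.5, 2.14], [-1.23, 1.37], [0.21, 2.46], [-1.02, 4.16], [0.16, 2.05], [-2.73, 2.73]. Speed limits (rad/s): [1.89, 1.89, 2.39, 2.39, 3.01, 3.01, 3.01].

INTERFACE

Orientations are given as a 3x3 rotation matrix whose columns are the frame's x, y, z axes.
In Python, from station import manip gives the robot as it stands.
- The arm moves only by the tool jog_arm, never from a script. Its argument "increments" is a list that holds one entry, the list of rows, each a list of 7 numbers: the turn, a rotation vector about the tool's x, y, z in rad, then the shift along the tool's x, y, z in cm, then the finger opening in cm, from 0 to 8.54. A call has 1 to 20 rows; each row shifts and turns the commanded pose from where the row before left it, along the tool's axes as they then stand; what a row does not reach is not made up. A row lasts 1/8 s, in which the tool goes at most 62.5 mm and 10.7 degrees, less where a joint would pass 70% of its speed; a pose out of reach is approached as far as the arm can. A call with a gripper value outside its range is refused whole. The fingers move at their own pace and stop on an object; "grip_force" is the grip in N (left out, the last holds). Time passes only in rows, so rows that do not move let the fingers close. It gives the time, the measured TCP pose, the force and the opening at its end, in the units of the state.
- manip.read_state(): the state, without advancing time (a new reading comes with each control period).
- manip.snapshot(name): name is "scene" or "side" or "wrist"; returns the picture (480x640x3 uint8, red, green, blue); there is no depth.
- manip.camera_params(name): a dict with "fx", "fy", "cx", "cy" (pixels), "world_from_camera" (4x4, takes a point from camera to world coordinates). Camera axes: x right, y down, z forward; pixel columns grow to the right and rows downward; lengths in m; the calibration is good to about 2 mm. A picture is of the moment at which its call begins: read the wrist's pose just before it. camera_params takes no time and is no camera call; for the wrist camera it gives the pose at the moment of the call.
- manip.sign_off(): hands the job in, once; it reports no verdict.
The state is a dict: "t": time; "joints": joint angles; "dq": joint speeds; "tau": joint torques, N m; "position": TCP position; "tool_rot": TCP orientation; "force": force on the tool from outside, world axes, zero at the start; "wrist_torque": the same for the moment, N m; "width": finger opening in m.
Only numpy, scipy, OpenCV 4.12 (cv2) and the standard library are available. Lean on these libraries where they do the work, as an engineer would, in place of code of your own. Each camera call takes 0.05 s, during which the arm holds its last target.

## Working session

There is one attempt and no reset: what is moved stays moved. The work goes in short steps, Python scripts to look and compute and a tool call to move; the robot and the scene stay as the last step left them, time stands still between calls to the robot, and variables do not carry over. Pictures are saved under pics/ and viewed, and the job is handed in when it is done.

Besides the shell and the picture viewer there is one more tool, called after ">>>" by a JSON object that holds its "op" and its "data", one argument or row to a line. jog_arm: Moves the arm, as the interface text tells. Its arguments: {"type":"object","properties":{"increments":{"type":"array"},"grip_force":{"type":"number"}},"required":["increments"]}

```bash
ls -la; mkdir -p pics; python3 - <<'E'
from station import manip
import cv2, numpy as np
s=manip.read_state(); print(s['t'],s['position'],s['width']); print(np.round(s['tool_rot'],3))
print(manip.grip_point_offset)
for n in ['scene','side','wrist']:
    p=manip.camera_params(n); print(n,p['fx'],p['fy'],p['cx'],p['cy']); print(np.round(p['world_from_camera'],3))
    im=manip.snapshot(n); cv2.imwrite(f'pics/{n}0.png',im[:,:,::-1])
E
```

```text
total 12
drwxr-xr-x  3 agent agent 4096 Dec  6 09:41 .
drwxr-xr-x 23 root  root  4096 Dec  6 09:41 ..
drwxr-xr-x  2 agent agent 4096 Dec  6 09:41 pics
0.0 [ 6.74576682e-01 -5.34633505e-05  2.09713243e-01] 0.0856137654963137
[[ 1.    -0.    -0.001]
 [-0.    -1.    -0.   ]
 [-0.001  0.    -1.   ]]
0.0187
scene 623.7781054503857 623.7781054503857 325.70060977447304 234.7413229772466
[[-0.276  0.821 -0.5    1.401]
 [ 0.961  0.231 -0.151  0.273]
 [-0.008 -0.522 -0.853  1.549]
 [ 0.     0.     0.     1.   ]]
side 438.3065079055933 438.3065079055933 319.41112073692705 238.87304001826263
[[-0.907 -0.222  0.357  0.169]
 [-0.42   0.507 -0.752  0.803]
 [-0.014 -0.833 -0.554  0.703]
 [ 0.     0.     0.     1.   ]]
wrist 398.9326709752397 398.9326709752397 314.06757277210863 245.6427526014161
[[ 1.     0.001 -0.002  0.676]
 [-0.    -0.962 -0.272  0.068]
 [-0.002  0.272 -0.962  0.374]
 [ 0.     0.     0.     1.   ]]
```

View pics/scene0.png

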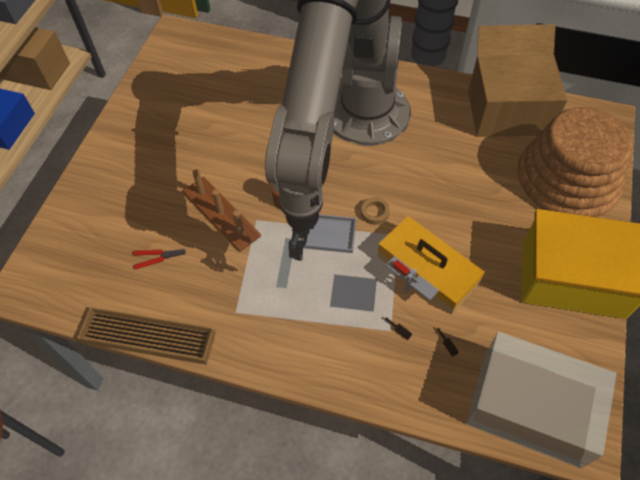

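View pics/side0.png

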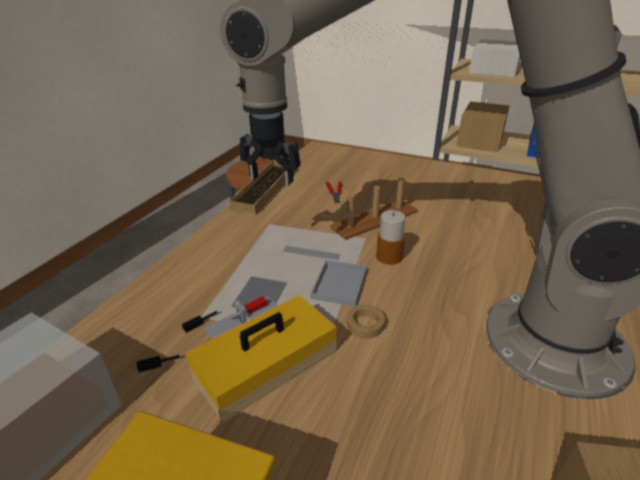

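View pics/wrist0.png

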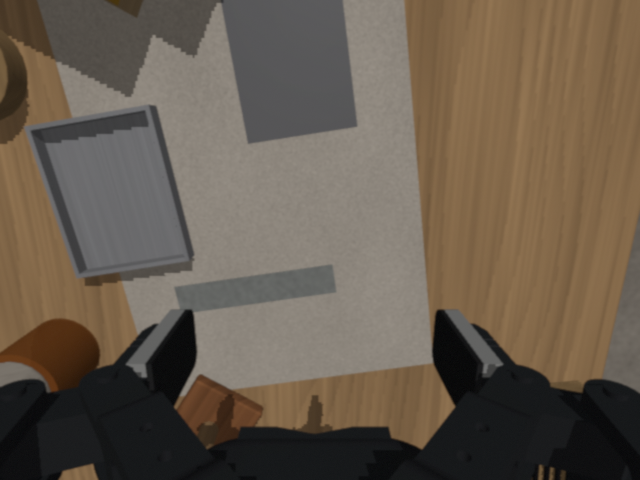

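The scene picture shows the yellow lid at about (430,262), with a red pin on its hasp at (402,268). The look-alikes are the black-handled pins at (398,327) and (447,342), the red pliers at (158,258), the big yellow box at (585,262), and grey decals on the white sheet. The real tray is at (330,234), the rack at (220,212) and the tape at (374,209).

```bash
cat > h.py <<'E'
from station import manip
import cv2, numpy as np
np.set_printoptions(precision=4,suppress=True)
def snap(n,name):
    s=manip.read_state(); p=manip.camera_params(n); im=manip.snapshot(n)[:,:,::-1].copy()
    cv2.imwrite(f'pics/{name}.png',im); np.save(f'pics/{name}.npy',p['world_from_camera'])
    return im,p
def ray(p,uv):
    d=np.array([(uv[0]-p['cx'])/p['fx'],(uv[1]-p['cy'])/p['fy'],1.]); W=np.array(p['world_from_camera'])
    return W[:3,3],W[:3,:3]@d
def onplane(p,uv,z):
    o,d=ray(p,uv); return o+d*(z-o[2])/d[2]
def proj(p,X):
    W=np.array(p['world_from_camera']); c=W[:3,:3].T@(np.array(X)-W[:3,3])
    return np.array([p['cx']+p['fx']*c[0]/c[2],p['cy']+p['fy']*c[1]/c[2]])
def tri(p1,u1,p2,u2):
    o1,d1=ray(p1,u1);o2,d2=ray(p2,u2)
    A=np.stack([d1,-d2],1); t=np.linalg.lstsq(A,o2-o1,rcond=None)[0]
    a=o1+d1*t[0];b=o2+d2*t[1]; return (a+b)/2,np.linalg.norm(a-b)
def crop(im,x0,y0,x1,y1,f,name):
    c=cv2.resize(im[y0:y1,x0:x1],None,fx=f,fy=f,interpolation=cv2.INTER_CUBIC); cv2.imwrite(f'pics/{name}.png',c)
E
python3 - <<'E'
from h import *
im=cv2.imread('pics/scene0.png'); crop(im,350,190,500,350,5,'c0a')
crop(im,160,150,300,280,5,'c0b')
im=cv2.imread('pics/side0.png'); crop(im,180,280,350,420,4,'c0c')
p=manip.camera_params('scene')
hsv=cv2.cvtColor(cv2.imread('pics/scene0.png'),cv2.COLOR_BGR2HSV)
m=cv2.inRange(hsv,(20,150,150),(32,255,255)); 
cs=[c for c in cv2.findContours(m,0,1)[0] if cv2.contourArea(c)>500]
for c in cs: print(cv2.minAreaRect(c), cv2.boxPoints(cv2.minAreaRect(c)).tolist())
E
```

```text
((431.8833923339844, 258.073974609375), (99.22744750976562, 41.39760208129883), 37.82275390625) [[380.0, 244.00003051757812], [405.3858642578125, 211.29959106445312], [483.76678466796875, 272.1479187011719], [458.38092041015625, 304.8483581542969]]
((588.1435546875, 251.02105712890625), (112.81968688964844, 68.65220642089844), 8.343891143798828) [[527.349609375, 276.7979431152344], [537.31201171875, 208.8724365234375], [648.9375, 225.24417114257812], [638.97509765625, 293.169677734375]]
```

View pics/c0a.png

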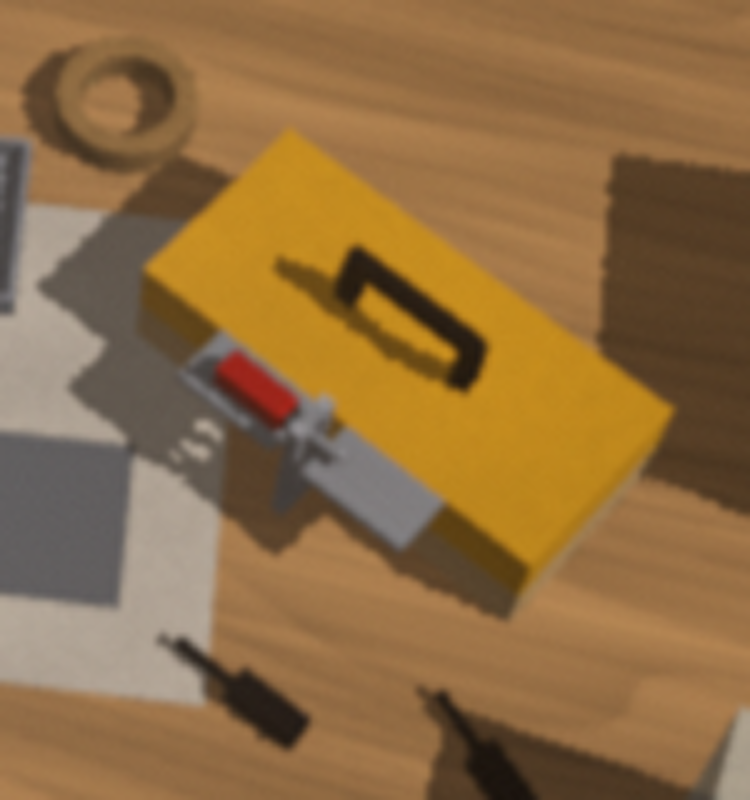

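View pics/c0b.png

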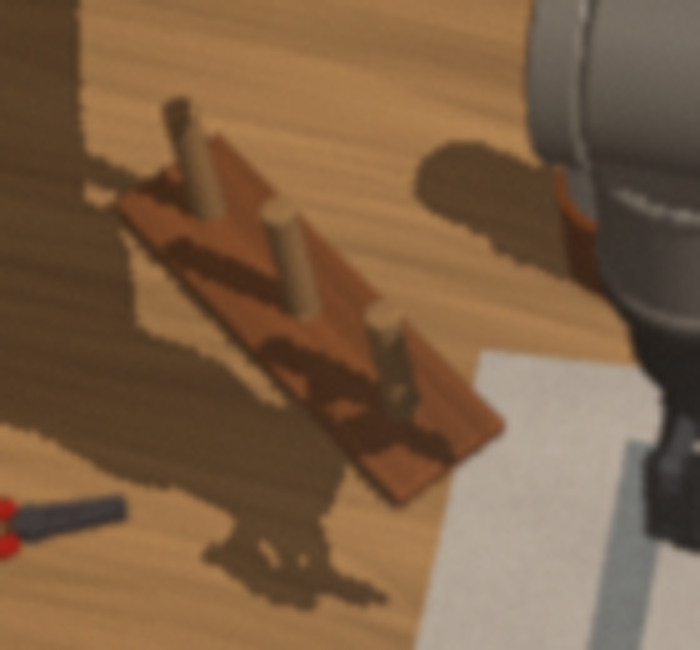

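View pics/c0c.png

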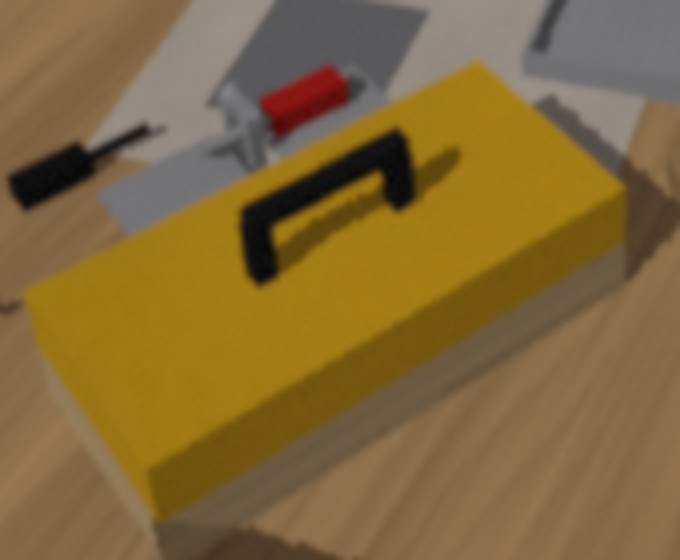

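```bash
python3 - <<'E'
from h import *
ps=manip.camera_params('scene'); pd=manip.camera_params('side')
S=lambda u,v:(350+u/5,190+v/5)
R=lambda u,v:(160+u/5,150+v/5)
D=lambda u,v:(180+u/4,280+v/4)
co={'A':(S(145,268),D(478,62)),'B':(S(290,128),D(625,187)),'C':(S(675,408),D(150,467)),'D':(S(528,568),D(27,293))}
P=[]
for k,(a,b) in co.items():
    q,e=tri(ps,a,pd,b); P.append(onplane(ps,a,.072)); print(k,q,e,P[-1],onplane(pd,b,.072))
P=np.array(P); A,B,C,E=P
print('ctr',P.mean(0),'len',np.linalg.norm(A-B),np.linalg.norm(E-A),np.linalg.norm(E-C))
d=(E-A)+(C-B); print('yaw of crate x',np.degrees(np.arctan2(d[1],d[0]))-90)
print('pin handle scene',onplane(ps,S(260,385),.09), 'side',onplane(pd,D(305,98),.088))
# handle
print('bar',onplane(ps,S(420,300),.11))
pegs=[R(180,103),R(280,210),R(385,315)]
for q in pegs: print('peg',onplane(ps,q,.115))
rk=[R(218,135),R(120,200),R(400,500),R(503,425)]
rr=[onplane(ps,q,.015) for q in rk]; print('rack',rr,np.mean(rr,0))
E
```

```text
A [0.5232 0.1622 0.0699] 0.0018552220424286302 [0.5237 0.1617 0.072 ] [0.5224 0.1654 0.072 ]
B [0.4123 0.2193 0.0719] 0.0006310181850779769 [0.4121 0.219  0.072 ] [0.4124 0.2197 0.072 ]
C [0.5315 0.4537 0.0725] 0.001336344891573721 [0.5316 0.4543 0.072 ] [0.5315 0.4528 0.072 ]
D [0.6441 0.3952 0.0685] 6.653709252973536e-05 [0.6459 0.395  0.072 ] [0.6415 0.3975 0.072 ]
ctr [0.5283 0.3075 0.072 ] len 0.12552055044304497 0.2633735289477052 0.12884052270510593
yaw of crate x -27.28750576651948
pin handle scene [0.5881 0.2386 0.09  ] side [0.5827 0.2431 0.088 ]
bar [0.5259 0.3098 0.11  ]
peg [ 0.4543 -0.3991  0.115 ]
peg [ 0.5093 -0.316   0.115 ]
peg [ 0.5599 -0.2344  0.115 ]
rack [array([ 0.4048, -0.4142,  0.015 ]), array([ 0.4664, -0.4531,  0.015 ]), array([ 0.6175, -0.2178,  0.015 ]), array([ 0.5544, -0.1778,  0.015 ])] [ 0.5108 -0.3157  0.015 ]
```

The choice is the red handle at scene (402,268). Its shank runs through the staple at (412,275), and the black ones are decoys. I'll move above it and take a close look with the wrist camera.

>>> {"op": "jog_arm", "data": {
  "increments": [
    [[0, 0, 0, -1.1, -3, 0, 8], [0, 0, 0, -1.1, -3, 0, 8], [0, 0, 0, -1.1, -3, 0, 8], [0, 0, 0, -1.1, -3, 0, 8], [0, 0, 0, -1.1, -3, 0, 6], [0, 0, 0, -1.1, -3, 0, 5], [0, 0, 0, -1.1, -3, 0, 5], [0, 0, 0, -1.1, -3, 0, 5], [0, 0, 0.119, 0, 0, 0, 5], [0, 0, 0.119, 0, 0, 0, 5], [0, 0, 0.119, 0, 0, 0, 5], [0, 0, 0.119, 0, 0, 0, 5], [0, 0, 0, 0, 0, 0, 5], [0, 0, 0, 0, 0, 0, 5]]
  ],
  "grip_force": 40
}}

```text
t: 1.9
position: [0.5869, 0.24, 0.2103]
tool_rot: [[0.89, -0.456, -0.0], [-0.456, -0.89, -0.0], [-0.0, 0.0, -1.0]]
force: [-0.4, 0.2, -0.1]
width: 0.0498
```

```bash
python3 - <<'E'
from h import *
s=manip.read_state(); print(s['t'],s['position'],s['width'],s['joints']); print(s['tool_rot'])
im,p=snap('wrist','w1'); print(p['world_from_camera'])
im,p=snap('scene','s1')
E
```

```text
1.9 [0.5869 0.24   0.2103] 0.04982871516809756 [-0.5483  0.3598  0.0756  1.7042 -0.0302  1.079  -0.9364]
[[ 0.8901 -0.4558 -0.0002]
 [-0.4558 -0.8901 -0.0001]
 [-0.0002  0.0002 -1.    ]]
[[ 0.8901 -0.4381 -0.1255  0.6191]
 [-0.4557 -0.8566 -0.2421  0.3008]
 [-0.0015  0.2727 -0.9621  0.3749]
 [ 0.      0.      0.      1.    ]]
```

View pics/w1.png

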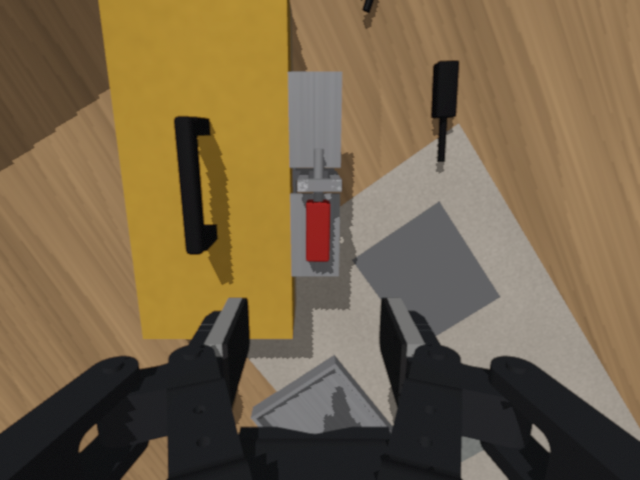

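View pics/s1.png

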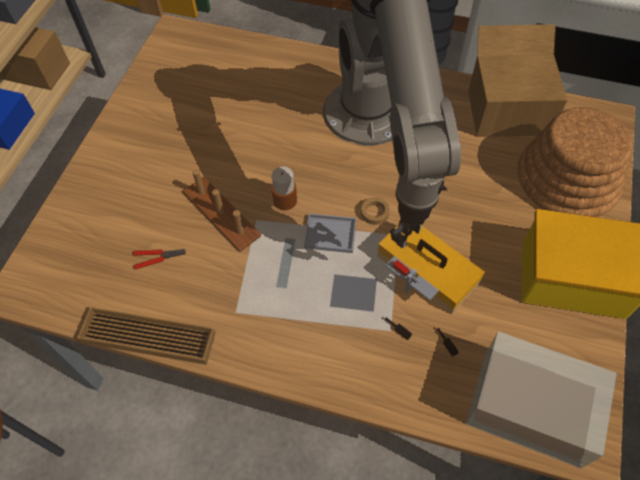

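The wrist picture shows the red handle centred at (318,230), with its shank going up through the staple plate at (320,184). The choice is confirmed. The lid bar is at (190,185).

```bash
python3 - <<'E'
from h import *
im=cv2.imread('pics/w1.png'); p=manip.camera_params('wrist'); p=dict(p); p['world_from_camera']=np.load('pics/w1.npy')
h=cv2.cvtColor(im,cv2.COLOR_BGR2HSV)
m=cv2.inRange(h,(0,150,80),(8,255,255))|cv2.inRange(h,(172,150,80),(180,255,255))
c=max(cv2.findContours(m,0,1)[0],key=cv2.contourArea); r=cv2.minAreaRect(c); print(r)
b=cv2.boxPoints(r); print([onplane(p,q,.09)[:2] for q in b]); c0=onplane(p,r[0],.0885); print('pin',c0)
print('staple top',onplane(p,(320,184),.1))
print('bar', onplane(p,(178,118),.117),onplane(p,(200,253),.117))
y=cv2.inRange(h,(20,120,80),(32,255,255)); 
c=max(cv2.findContours(y,0,1)[0],key=cv2.contourArea); cv2.imwrite('pics/m.png',y)
for q in [(142,339),(293,338),(290,0),(103,0)]: print(onplane(p,q,.072))
E
```

```text
((317.5, 230.5), (59.0, 23.0), 90.0)
[array([0.592 , 0.2614]), array([0.6067, 0.2539]), array([0.5868, 0.214 ]), array([0.5715, 0.2219])]
pin [0.5893 0.2379 0.0885]
staple top [0.6069 0.2689 0.1   ]
bar [0.5481 0.3468 0.117 ] [0.5145 0.2664 0.117 ]
[0.4126 0.2178 0.072 ]
[0.5268 0.1605 0.072 ]
[0.6434 0.3846 0.072 ]
[0.5315 0.442  0.072 ]
```

>>> {"op": "jog_arm", "data": {
  "increments": [
    [[0, 0, 0, 0.3, 0.1, 0, 4], [0, 0, 0, 0, 0, 2.5, 4], [0, 0, 0, 0, 0, 2.5, 4], [0, 0, 0, 0, 0, 2.5, 4], [0, 0, 0, 0, 0, 2.5, 4], [0, 0, 0, 0, 0, 2.2, 4], [0, 0, 0, 0, 0, 1.1, 4], [0, 0, 0, 0, 0, 0, 4], [0, 0, 0, 0, 0, 0, 1], [0, 0, 0, 0, 0, 0, 1], [0, 0, 0, 0, 0, 0, 1], [0, 0, 0, 0, 0, 0, 1], [0, 0, 0, 0, 0, 0, 1], [0, 0, 0, 0, 0, 0, 1]]
  ],
  "grip_force": 40
}}

```text
t: 3.75
position: [0.5892, 0.2377, 0.0774]
tool_rot: [[0.889, -0.458, -0.0], [-0.458, -0.889, 0.0], [-0.0, -0.0, -1.0]]
force: [-0.1, 0.1, 0.3]
width: 0.0105
```

```bash
python3 - <<'E'
from h import *
s=manip.read_state(); print(s['t'],s['position'],s['width'],s['force'])
im,p=snap('side','d2'); crop(im,160,230,360,420,4,'d2c')
im,p=snap('wrist','w2')
E
```

```text
3.75 [0.5892 0.2377 0.0774] 0.010482517574828825 [-0.1083  0.1331  0.3475]
```

View pics/d2c.png

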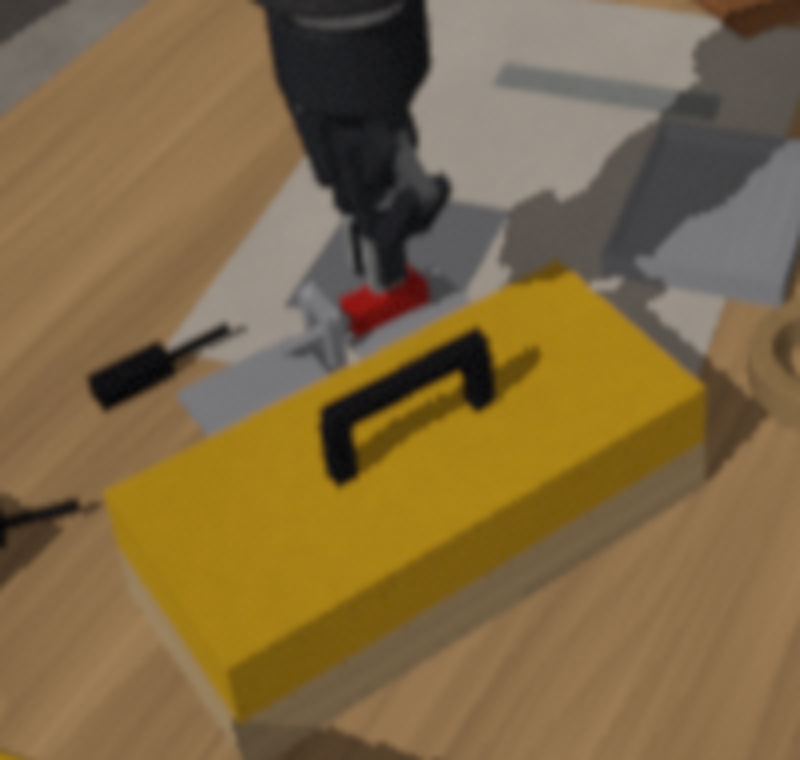

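View pics/w2.png

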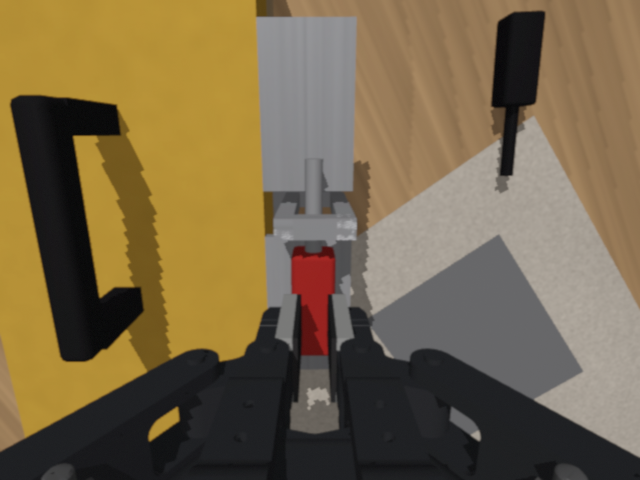

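```bash
python3 - <<'E'
from h import *
s=manip.read_state(); p=manip.camera_params('wrist'); R=np.array(s['tool_rot']); t=np.array(s['position'])
for d in [0,-.01,-.02,-.03]: print(d, proj(p,t+R@[0,0,d]), proj(p,t+R@[.005,-.011,d]))
pd=manip.camera_params('side'); print((proj(pd,t)-[160,230])*4)
print(proj(p,[.5893,.2379,.09]))
for q,z in [((314,247),.09),((314,355),.09)]: print(onplane(p,q,z))
E
python3 -c "
import cv2;im=cv2.imread('pics/w2.png');cv2.imwrite('pics/w2c.png',cv2.resize(im[220:420,240:400],None,fx=3.5,fy=3.5,interpolation=2))"
```

```text
0 [312.3931 293.5306] [323.8227 270.1093]
-0.01 [312.2661 302.7738] [324.3619 278.1513]
-0.02 [312.1235 313.1438] [324.9682 287.1926]
-0.03 [311.9624 324.86  ] [325.6547 297.4319]
[381.6754 303.3245]
[312.2693 304.8856]
[0.6013 0.2597 0.09  ]
[0.5792 0.2168 0.09  ]
```

View pics/w2c.png

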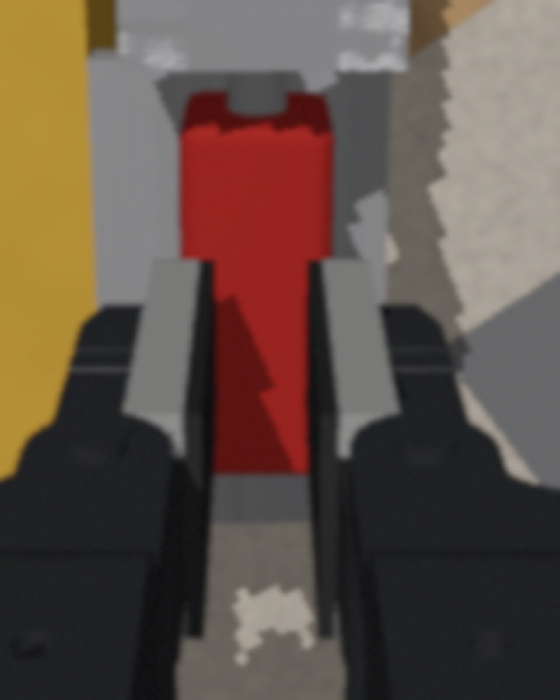

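The fingers closed to 10.5 mm, past the 18 mm handle, so they are above it. I'll open, go a little lower and watch the force.

>>> {"op": "jog_arm", "data": {
  "increments": [
    [[0, 0, 0, 0, 0, 0, 3], [0, 0, 0, 0, 0, 0, 3], [0, 0, 0, 0, 0, 0, 3], [0, 0, 0, 0, 0, 0.3, 3], [0, 0, 0, 0, 0, 0.2, 3], [0, 0, 0, 0, 0, 0, 3]]
  ]
}}

```text
t: 4.6
position: [0.589, 0.2377, 0.0721]
tool_rot: [[0.889, -0.458, -0.0], [-0.458, -0.889, -0.0], [-0.0, 0.0, -1.0]]
force: [-0.1, -0.2, -0.0]
width: 0.0305
```

```bash
python3 - <<'E'
from h import *
s=manip.read_state(); print(s['t'],s['position'],s['width'],s['force'])
im,p=snap('wrist','w3'); crop(im,230,220,410,420,3,'w3c')
im,p=snap('side','d3'); crop(im,200,270,330,350,6,'d3c')
E
```

```text
4.6 [0.589  0.2377 0.0721] 0.030481195603951593 [-0.1295 -0.1669 -0.0111]
```

View pics/w3c.png

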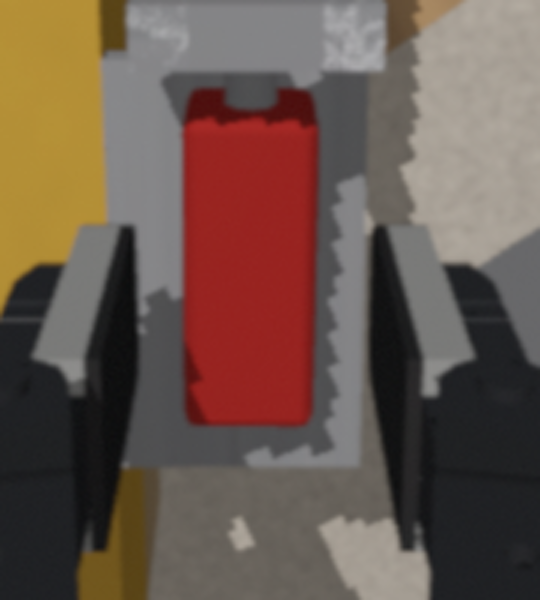

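View pics/d3c.png

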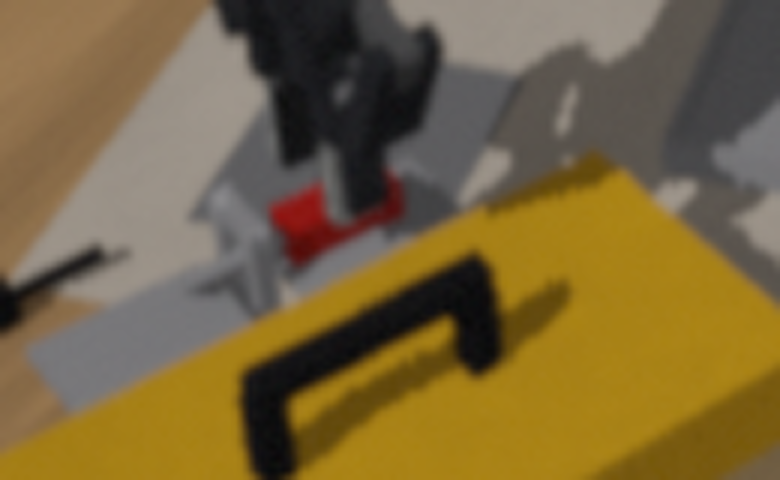

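>>> {"op": "jog_arm", "data": {
  "increments": [
    [[0, 0, 0, 0, 0, 0, 1], [0, 0, 0, 0, 0, 0, 1], [0, 0, 0, 0, 0, 0, 1], [0, 0, 0, 0, 0, 0, 1], [0, 0, 0, 0, 0, 0, 1]]
  ]
}}

```text
t: 5.32
position: [0.5892, 0.2377, 0.0724]
tool_rot: [[0.889, -0.458, -0.0], [-0.458, -0.889, -0.0], [-0.0, 0.0, -1.0]]
force: [-0.9, 0.5, 0.2]
width: 0.0102
```

```bash
python3 - <<'E'
from h import *
s=manip.read_state(); print(s['t'],s['position'],s['width'],s['force'])
im,p=snap('wrist','w4'); crop(im,230,220,410,420,3,'w4c')
E
```

```text
5.325 [0.5892 0.2377 0.0724] 0.010151129433916026 [-0.8858  0.4626  0.1727]
```

View pics/w4c.png

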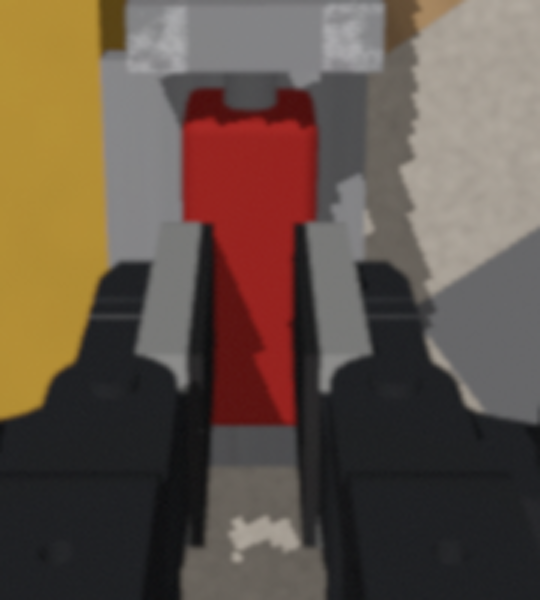

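>>> {"op": "jog_arm", "data": {
  "increments": [
    [[0, 0, 0, 0, 0, 0, 3], [0, 0, 0, 0, 0, 0, 3], [0, 0, 0, 0, 0, 0, 3], [0, 0, 0, 0, 0, 0.4, 3], [0, 0, 0, 0, 0, 0.4, 3], [0, 0, 0, 0, 0, 0, 3], [0, 0, 0, 0, 0, 0, 1], [0, 0, 0, 0, 0, 0, 1], [0, 0, 0, 0, 0, 0, 1], [0, 0, 0, 0, 0, 0, 1], [0, 0, 0, 0, 0, 0, 1]]
  ]
}}

```text
t: 6.75
position: [0.5892, 0.2377, 0.0645]
tool_rot: [[0.889, -0.458, 0.0], [-0.458, -0.889, 0.0], [-0.0, -0.0, -1.0]]
force: [-0.1, 0.2, -0.2]
width: 0.0163
```

```bash
python3 - <<'E'
from h import *
s=manip.read_state(); print(s['t'],s['position'],s['width'],s['force'])
im,p=snap('wrist','w5'); crop(im,230,220,410,420,3,'w5c')
E
```

```text
6.75 [0.5892 0.2377 0.0645] 0.016293216001096927 [-0.0538  0.2114 -0.1784]
```

View pics/w5c.png

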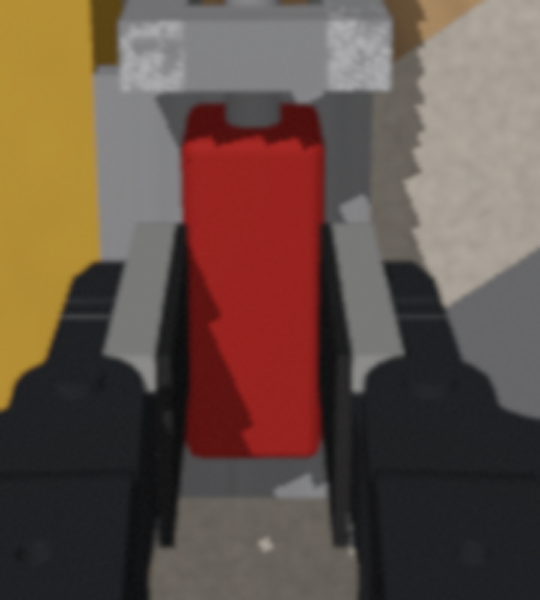

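>>> {"op": "jog_arm", "data": {
  "increments": [
    [[0, 0, 0, 0, 0, 0, 3], [0, 0, 0, 0, 0, 0, 3], [0, 0, 0, 0, 0, 0.4, 3], [0, 0, 0, 0, 0, 0.4, 3], [0, 0, 0, 0, 0, 0, 3], [0, 0, 0, 0, 0, 0, 1], [0, 0, 0, 0, 0, 0, 1], [0, 0, 0, 0, 0, 0, 1], [0, 0, 0, 0, 0, 0, 1], [0, 0, 0, 0, 0, 0, 1]]
  ]
}}

```text
t: 8.05
position: [0.5892, 0.2377, 0.0565]
tool_rot: [[0.889, -0.458, -0.0], [-0.458, -0.889, 0.0], [-0.0, -0.0, -1.0]]
force: [-0.6, -0.1, 0.7]
width: 0.0171
```

```bash
python3 - <<'E'
from h import *
s=manip.read_state(); print(s['t'],s['position'],s['width'],s['force'])
im,p=snap('wrist','w6'); crop(im,230,220,410,420,3,'w6c')
im,p=snap('side','d6'); crop(im,200,260,330,350,6,'d6c')
E
```

```text
8.05 [0.5892 0.2377 0.0565] 0.017127711034074 [-0.5566 -0.1326  0.6767]
```

View pics/w6c.png

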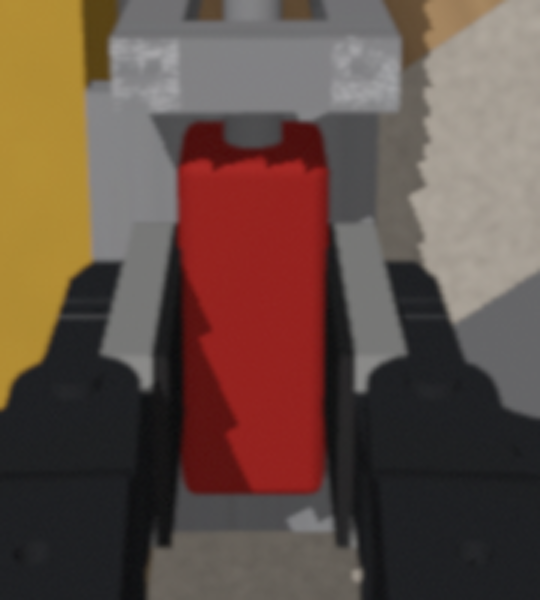

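View pics/d6c.png

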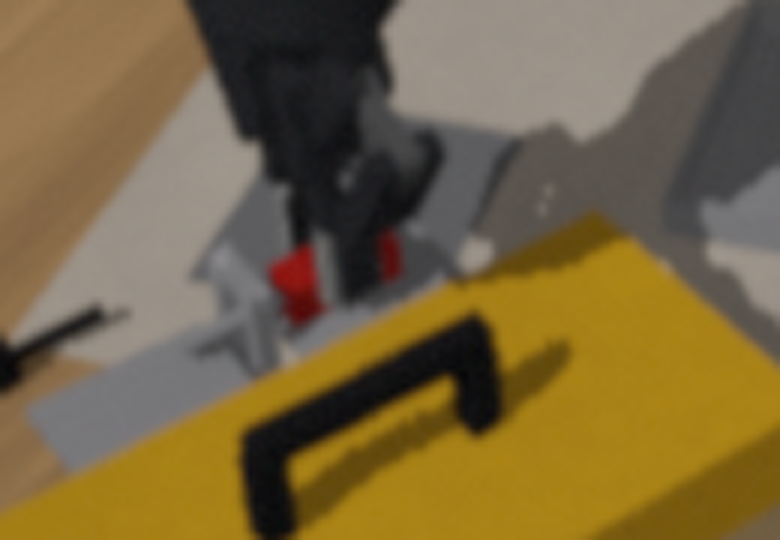

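The handle is gripped at 17 mm. I'll lift it 2 mm and draw it out along the crate's -y, which is tool +y.

>>> {"op": "jog_arm", "data": {
  "increments": [
    [[0, 0, 0, 0, 0, -0.2, 1], [0, 0, 0, 0, 1, 0, 1], [0, 0, 0, 0, 1, 0, 1], [0, 0, 0, 0, 1, 0, 1], [0, 0, 0, 0, 1, 0, 1], [0, 0, 0, 0, 1.5, 0, 1], [0, 0, 0, 0, 1.5, 0, 1], [0, 0, 0, 0, 1.5, 0, 1], [0, 0, 0, 0, 1.5, 0, 1], [0, 0, 0, 0, 0, -2, 1], [0, 0, 0, 0, 0, -3, 1], [0, 0, 0, 0, 0, -3, 1], [0, 0, 0, 0, 0, -3, 1], [0, 0, 0, 0, 0, 0, 1]]
  ]
}}

```text
t: 9.9
position: [0.5443, 0.1487, 0.1706]
tool_rot: [[0.889, -0.459, 0.003], [-0.459, -0.889, 0.002], [0.002, -0.003, -1.0]]
force: [0.1, -0.2, -1.3]
width: 0.0168
```

```bash
python3 - <<'E'
from h import *
s=manip.read_state(); print(s['t'],s['position'],s['width'],s['force'])
im,p=snap('wrist','w7')
im,p=snap('scene','s7'); crop(im,160,150,500,350,2.3,'s7c')
E
```

```text
9.9 [0.5443 0.1487 0.1706] 0.01678486328262914 [ 0.0884 -0.1867 -1.2977]
```

View pics/w7.png

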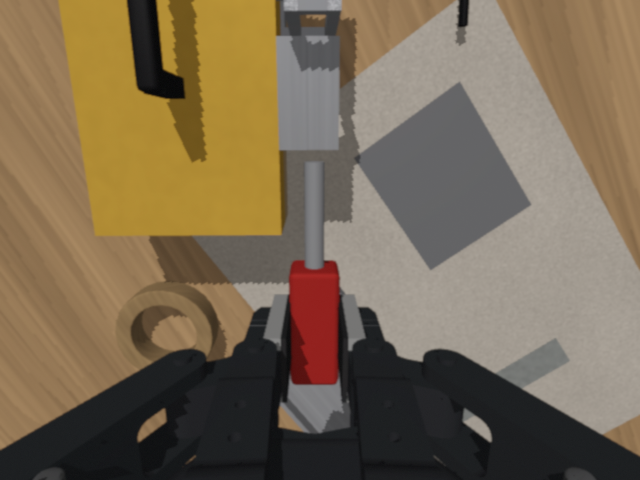

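View pics/s7c.png

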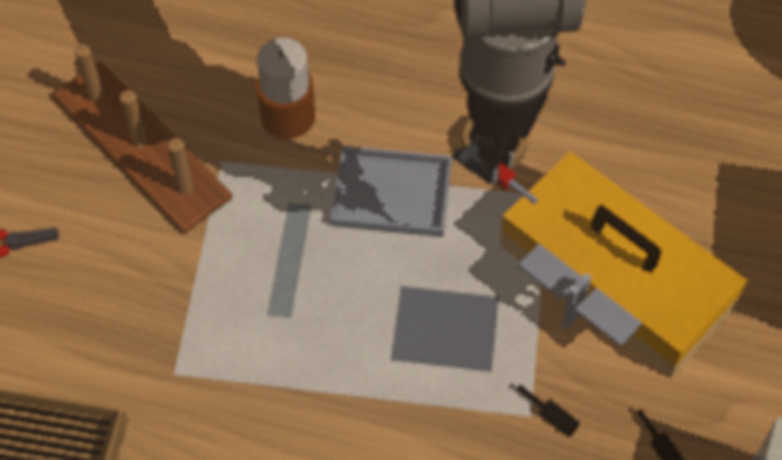

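The pin is free and level in the grip. The lid is closed, and the tray is at scene crop (390,193).

```bash
python3 - <<'E'
from h import *
ps=manip.camera_params('scene'); R=lambda u,v:(160+u/2.3,150+v/2.3)
t=[onplane(ps,R(*q),.018) for q in [(345,150),(450,157),(443,235),(330,225)]]; print(np.array(t),np.mean(t,0))
for q in [(83,50),(129,97),(178,146)]: print('peg',onplane(ps,R(*q),.115))
print('candle',onplane(ps,R(284,58),.13),onplane(ps,R(287,115),0.02))
h=cv2.cvtColor(cv2.imread('pics/s7.png'),cv2.COLOR_BGR2HSV)
E
```

```text
[[ 0.4523 -0.0596  0.018 ]
 [ 0.4264  0.0719  0.018 ]
 [ 0.5393  0.0924  0.018 ]
 [ 0.5634 -0.0455  0.018 ]] [0.4953 0.0148 0.018 ]
peg [ 0.458  -0.3973  0.115 ]
peg [ 0.5098 -0.3156  0.115 ]
peg [ 0.5611 -0.2328  0.115 ]
candle [ 0.4124 -0.1467  0.13  ] [ 0.4221 -0.147   0.02  ]
```

>>> {"op": "jog_arm", "data": {
  "increments": [
    [[0, 0, 0, 0.48, 2.62, 0, 1], [0, 0, 0, 0.48, 2.62, 0, 1], [0, 0, 0, 0.48, 2.62, 0, 1], [0, 0, 0, 0.48, 2.62, 0, 1], [0, 0, 0, 0.48, 2.62, 0, 1], [0, 0, 0, 0.48, 2.62, 0, 1], [0, 0, -0.13, 0, 0, 0, 1], [0, 0, -0.13, 0, 0, 0, 1], [0, 0, -0.13, 0, 0, 0, 1], [0, 0, -0.13, 0, 0, 0, 1], [0, 0, -0.13, 0, 0, 0, 1], [0, 0, 0, 0, 0, 2.5, 1], [0, 0, 0, 0, 0, 2.5, 1], [0, 0, 0, 0, 0, 2.5, 1], [0, 0, 0, 0, 0, 0, 1], [0, 0, 0, 0, 0, 0, 1]]
  ]
}}

```text
t: 12.0
position: [0.4969, -0.0042, 0.0937]
tool_rot: [[0.985, 0.173, -0.0], [0.173, -0.985, -0.0], [-0.0, -0.0, -1.0]]
force: [-0.7, -0.5, 0.1]
width: 0.017
```

```bash
python3 - <<'E'
from h import *
s=manip.read_state(); print(s['t'],s['position'],s['width'],s['force'],s['joints'])
im,p=snap('wrist','w8')
E
```

```text
12.0 [ 0.4969 -0.0042  0.0937] 0.017008879226625435 [-0.6729 -0.521   0.0951] [-0.1807  0.2868  0.0691  2.1095 -0.0288  0.7465  0.0806]
```

View pics/w8.png

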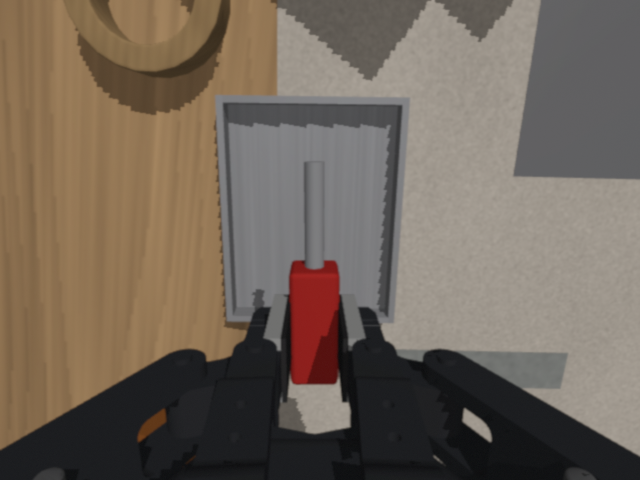

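```bash
python3 - <<'E'
from h import *
p=manip.camera_params('wrist')
t=[onplane(p,q,.018) for q in [(217,97),(409,98),(393,321),(228,321)]]; print(np.array(t),np.mean(t,0))
print(onplane(p,(314,163),.09),onplane(p,(150,70),.025),onplane(p,(150,5),.025))
E
```

```text
[[ 0.4282  0.073   0.018 ]
 [ 0.5355  0.0913  0.018 ]
 [ 0.558  -0.0458  0.018 ]
 [ 0.4504 -0.0648  0.018 ]] [0.493  0.0134 0.018 ]
[0.4879 0.0513 0.09  ] [0.3926 0.0801 0.025 ] [0.3907 0.1115 0.025 ]
```

The tray is centred at (0.493, 0.013) and the pin is well over it, so I'll lower and release.

>>> {"op": "jog_arm", "data": {
  "increments": [
    [[0, 0, 0, -0.3, 0, 2.5, 1], [0, 0, 0, 0, 0, 2.5, 1], [0, 0, 0, 0, 0, 2, 1], [0, 0, 0, 0, 0, 1.2, 1], [0, 0, 0, 0, 0, 0.8, 1], [0, 0, 0, 0, 0, 0.5, 1], [0, 0, 0, 0, 0, 0.3, 1], [0, 0, 0, 0, 0, 0, 1], [0, 0, 0, 0, 0, 0, 3], [0, 0, 0, 0, 0, 0, 4], [0, 0, 0, 0, 0, 0, 4], [0, 0, 0, 0, 0, -2, 4], [0, 0, 0, 0, 0, -3, 4], [0, 0, 0, 0, 0, -3, 4], [0, 0, 0, 0, 0, -3, 4], [0, 0, 0, 0, 0, -3, 4], [0, 0, 0, 0, 0, -3, 4], [0, 0, 0, 0, 0, 0, 4]]
  ]
}}

```text
t: 14.3
position: [0.4952, -0.0045, 0.1675]
tool_rot: [[0.985, 0.173, 0.004], [0.173, -0.985, 0.001], [0.004, 0.0, -1.0]]
force: [-0.1, -0.2, -1.1]
width: 0.0397
```

```bash
python3 - <<'E'
from h import *
s=manip.read_state(); print(s['t'],s['position'],s['width'],s['force'],s['joints'])
im,p=snap('wrist','w9')
E
```

```text
14.3 [ 0.4952 -0.0045  0.1675] 0.03968815078880125 [-0.0509 -0.2131 -1.1377] [-0.1913  0.1779  0.0787  2.0527 -0.0179  0.9078  0.071 ]
```

View pics/w9.png

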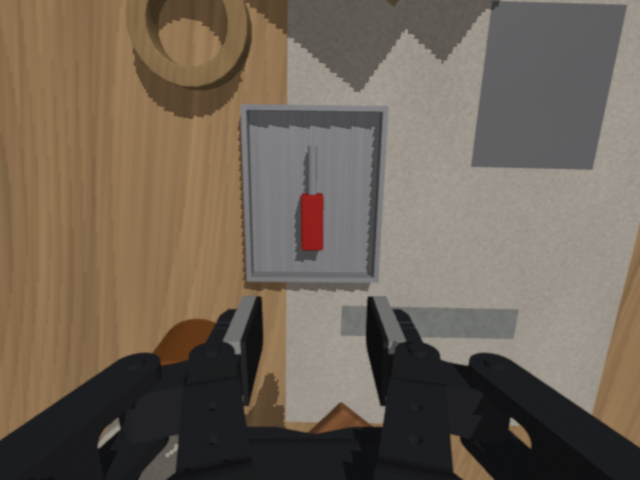

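The pin lies in the tray. Next I'll go over the lid handle.

>>> {"op": "jog_arm", "data": {
  "increments": [
    [[0, 0, 0, 0.88, -3, -0.35, 5], [0, 0, 0, 0.88, -3, -0.35, 5], [0, 0, 0, 0.88, -3, -0.35, 5], [0, 0, 0, 0.88, -3, -0.35, 5], [0, 0, 0, 0.88, -3, -0.35, 5], [0, 0, 0, 0.88, -3, -0.35, 5], [0, 0, 0, 0.88, -3, -0.35, 5], [0, 0, 0, 0.88, -3, -0.35, 5], [0, 0, 0, 0.88, -3, -0.35, 5], [0, 0, 0, 0.88, -3, -0.35, 5], [0, 0, 0.129, 0, 0, 0, 5], [0, 0, 0.129, 0, 0, 0, 5], [0, 0, 0.129, 0, 0, 0, 5], [0, 0, 0.129, 0, 0, 0, 5], [0, 0, 0.129, 0, 0, 0, 5], [0, 0, 0, 0, 0, 0, 5]]
  ]
}}

```text
t: 16.35
position: [0.5282, 0.3059, 0.1992]
tool_rot: [[0.891, -0.453, -0.001], [-0.453, -0.891, -0.001], [-0.001, 0.002, -1.0]]
force: [0.9, -1.3, -0.3]
width: 0.0499
```

```bash
python3 - <<'E'
from h import *
s=manip.read_state(); print(s['t'],s['position'],s['width'],s['force'],s['joints'])
im,p=snap('wrist','w10')
E
```

```text
16.35 [0.5282 0.3059 0.1992] 0.04985675832590951 [ 0.9301 -1.3158 -0.3058] [-0.6646  0.3325  0.0429  1.7674 -0.0161  1.0438 -1.0862]
```

View pics/w10.png

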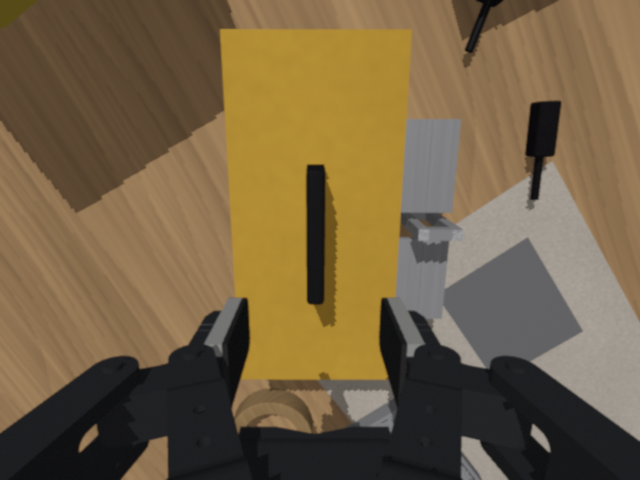

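```bash
python3 - <<'E'
from h import *
p=manip.camera_params('wrist')
b=[onplane(p,q,.117) for q in [(316,166),(315,303)]]; print(b,np.mean(b,0))
t=np.array([onplane(p,q,.072) for q in [(221,30),(411,30),(396,380),(239,380)]]); print(t,t.mean(0))
for i,j in [(0,3),(1,2)]:
    d=t[i]-t[j]; print(np.degrees(np.arctan2(d[1],d[0]))-90, np.linalg.norm(d))
print('staple',onplane(p,(430,228),.1))
E
```

```text
[array([0.552, 0.349, 0.117]), array([0.5107, 0.2685, 0.117 ])] [0.5314 0.3088 0.117 ]
[[0.5343 0.4528 0.072 ]
 [0.6461 0.3962 0.072 ]
 [0.5309 0.1572 0.072 ]
 [0.4129 0.2166 0.072 ]] [0.531  0.3057 0.072 ]
-27.200519545720198 0.26552425974075844
-25.726547766317125 0.2653384927737038
staple [0.6019 0.2759 0.1   ]
```

>>> {"op": "jog_arm", "data": {
  "increments": [
    [[0, 0, 0, 0.2, -0.3, 0, 4], [0, 0, 0, 0, 0, 2.5, 4], [0, 0, 0, 0, 0, 2.5, 4], [0, 0, 0, 0, 0, 2.5, 4], [0, 0, 0, 0, 0, 2.5, 4], [0, 0, 0, 0, 0, 1.4, 4], [0, 0, 0, 0, 0, 0.7, 4], [0, 0, 0, 0, 0, 0, 4], [0, 0, 0, 0, 0, 0, 0.5], [0, 0, 0, 0, 0, 0, 0.5], [0, 0, 0, 0, 0, 0, 0.5], [0, 0, 0, 0, 0, 0, 0.5], [0, 0, 0, 0, 0, 0, 0.5], [0, 0, 0, 0, 0, 0, 0.5]]
  ],
  "grip_force": 70
}}

```text
t: 18.15
position: [0.5322, 0.3083, 0.0805]
tool_rot: [[0.891, -0.454, 0.001], [-0.454, -0.891, 0.001], [0.0, -0.001, -1.0]]
force: [-1.9, -0.7, 4.7]
width: 0.0099
```

```bash
python3 - <<'E'
from h import *
s=manip.read_state(); print(s['t'],s['position'],s['width'],s['force'],s['joints'])
im,p=snap('wrist','w11')
im,p=snap('side','d11'); crop(im,150,200,360,430,3,'d11c')
E
```

```text
18.15 [0.5322 0.3083 0.0805] 0.009903617183421027 [-1.8934 -0.7133  4.747 ] [-0.6553  0.47    0.0333  1.8555 -0.0209  0.8151 -1.0823]
```

View pics/w11.png

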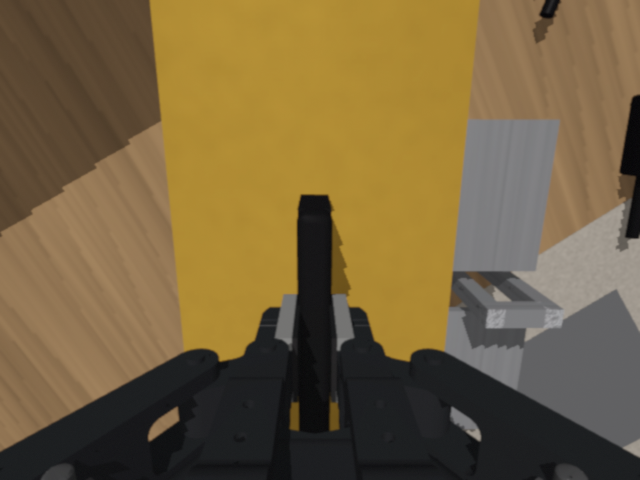

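View pics/d11c.png

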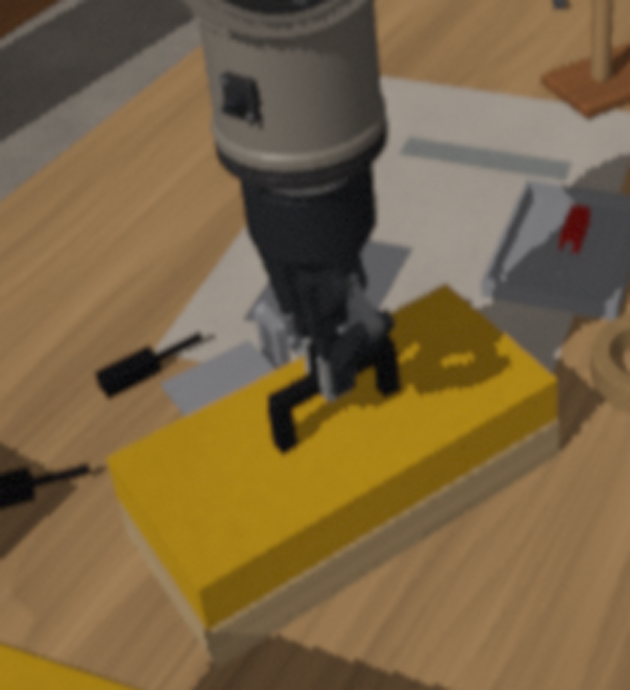

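```bash
python3 - <<'E'
from h import *
p=manip.camera_params('scene')
for q in [(388,320),(410,337),(437,330),(456,354),(90,312),(210,360),(214,330),(80,345)]: print(q,onplane(p,q,.01))
E
```

```text
(388, 320) [0.7108 0.2352 0.01  ]
(410, 337) [0.7421 0.3016 0.01  ]
(437, 330) [0.7034 0.366  0.01  ]
(456, 354) [0.7557 0.4256 0.01  ]
(90, 312) [ 0.9067 -0.5427  0.01  ]
(210, 360) [ 0.9446 -0.181   0.01  ]
(214, 330) [ 0.8642 -0.2014  0.01  ]
(80, 345) [ 0.9993 -0.5241  0.01  ]
```

The bar is gripped. I'm recording this pose as the closed-lid reference: TCP (0.5322, 0.3083, 0.0805), yaw -27°. Next I'll lift the lid straight up and carry it to the free area.

>>> {"op": "jog_arm", "data": {
  "increments": [
    [[0, 0, 0, 0, 0, -0.5, 0.5], [0, 0, 0, 0, 0, -1, 0.5], [0, 0, 0, 0, 0, -1.5, 0.5], [0, 0, 0, 0, 0, -2, 0.5], [0, 0, 0, 0, 0, -2, 0.5], [0, 0, 0, 0, 0, -2, 0.5], [0, 0, 0, 0, 0, -2, 0.5], [0, 0, 0, 0, 0, -2, 0.5], [0, 0, 0, 0, 0, -2, 0.5], [0, 0, 0, 0, 0, 0, 0.5]]
  ]
}}

```text
t: 19.5
position: [0.5326, 0.3083, 0.2316]
tool_rot: [[0.891, -0.454, 0.003], [-0.454, -0.891, 0.002], [0.001, -0.003, -1.0]]
force: [0.0, 0.4, -4.1]
width: 0.0099
```

```bash
python3 - <<'E'
from h import *
s=manip.read_state(); print(s['t'],s['position'],s['width'],s['force'],s['joints'])
im,p=snap('side','d12')
im,p=snap('scene','s12')
E
```

```text
19.5 [0.5326 0.3083 0.2316] 0.009915185946269086 [ 0.0428  0.3946 -4.1062] [-0.6659  0.3092  0.0459  1.7253 -0.0157  1.1041 -1.0864]
```

View pics/d12.png

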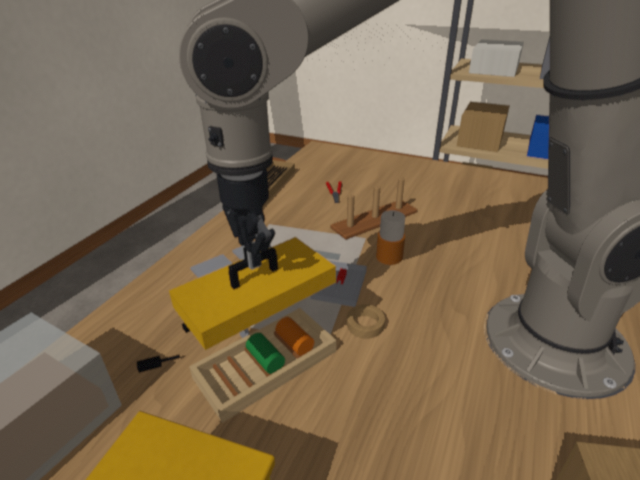

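The lid is off and level. The crate holds two tumblers: green in the middle lane and orange in the -y lane. The +y lane is empty.

>>> {"op": "jog_arm", "data": {
  "increments": [
    [[0, 0, 0, 1.3, 0.8, 0, 0.5], [0, 0, 0, 2.6, 1.65, 0, 0.5], [0, 0, 0, 2.6, 1.65, 0, 0.5], [0, 0, 0, 2.6, 1.65, 0, 0.5], [0, 0, 0, 2.6, 1.65, 0, 0.5], [0, 0, 0, 2.6, 1.65, 0, 0.5], [0, 0, 0, 2.6, 1.65, 0, 0.5], [0, 0, 0, 2.6, 1.65, 0, 0.5], [0, 0, 0, 2.6, 1.65, 0, 0.5], [0, 0, 0, 2.6, 1.65, 0, 0.5], [0, 0, 0, 2.6, 1.65, 0, 0.5], [0, 0, 0, 2.6, 1.65, 0, 0.5], [0, 0, 0, 1.3, 0.8, 0, 0.5], [0, 0, -0.1, 0, 0, 0, 0.5], [0, 0, -0.1, 0, 0, 0, 0.5], [0, 0, -0.1, 0, 0, 0, 0.5], [0, 0, -0.1, 0, 0, 0, 0.5], [0, 0, -0.07, 0, 0, 0, 0.5], [0, 0, 0, 0, 0, 0, 0.5]]
  ]
}}

```text
t: 21.98
position: [0.72, -0.0097, 0.2289]
tool_rot: [[1.0, -0.001, -0.001], [-0.001, -1.0, 0.0], [-0.001, -0.0, -1.0]]
force: [-0.1, -0.4, -4.0]
width: 0.0104
```

```bash
python3 - <<'E'
from h import *
s=manip.read_state(); print(s['t'],s['position'],s['width'],s['force'],s['joints'])
im,p=snap('scene','s13')
im,p=snap('wrist','w13')
E
```

```text
21.975 [ 0.72   -0.0097  0.2289] 0.0103632522686072 [-0.1354 -0.3608 -4.0103] [-0.1276  0.4877  0.0758  1.4703 -0.0386  1.1859 -0.0473]
```

View pics/s13.png

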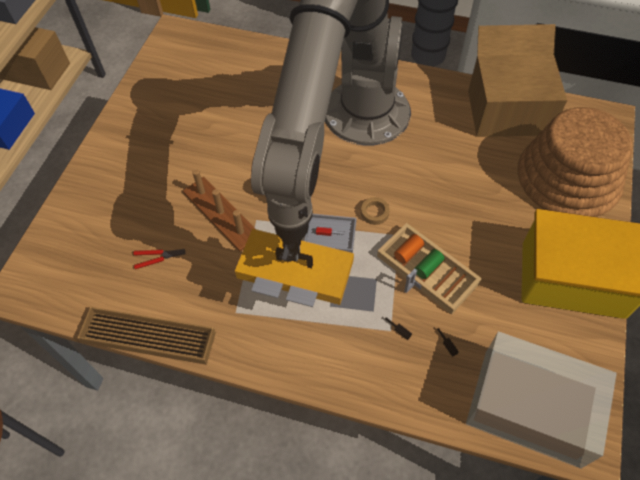

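View pics/w13.png

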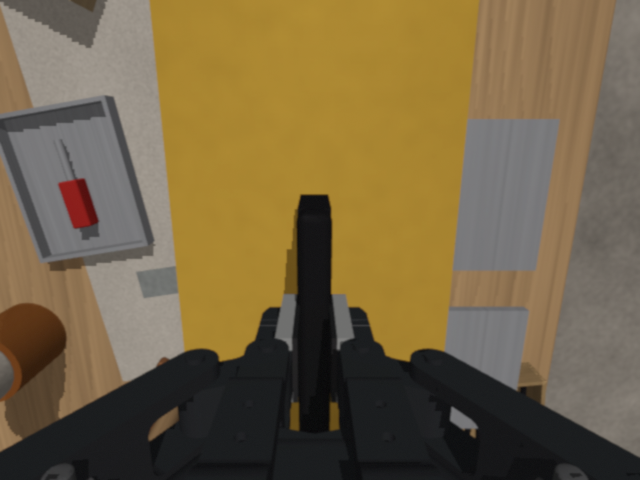

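>>> {"op": "jog_arm", "data": {
  "increments": [
    [[0, 0, 0, 0, 0, 1.5, 0.5], [0, 0, 0, 0, 0, 2.5, 0.5], [0, 0, 0, 0, 0, 2.5, 0.5], [0, 0, 0, 0, 0, 2.5, 0.5], [0, 0, 0, 0, 0, 2.5, 0.5], [0, 0, 0, 0, 0, 2.5, 0.5], [0, 0, 0, 0, 0, 2, 0.5], [0, 0, 0, 0, 0, 1, 0.5], [0, 0, 0, 0, 0, 0.7, 0.5], [0, 0, 0, 0, 0, 0.3, 0.5], [0, 0, 0, 0, 0, 0.2, 0.5], [0, 0, 0, 0, 0, 0, 0.5]]
  ]
}}

```text
t: 23.58
position: [0.7204, -0.0097, 0.0478]
tool_rot: [[1.0, -0.001, 0.0], [-0.001, -1.0, 0.0], [0.0, -0.0, -1.0]]
force: [-0.1, -0.8, -4.1]
width: 0.0101
```

```bash
python3 - <<'E'
from h import *
s=manip.read_state(); print(s['t'],s['position'],s['width'],s['force'],s['joints'])
E
```

```text
23.575 [ 0.7204 -0.0097  0.0478] 0.010097167592414155 [-0.0861 -0.7731 -4.0906] [-0.1153  0.6561  0.0575  1.6118 -0.0457  0.8745 -0.0414]
```

>>> {"op": "jog_arm", "data": {
  "increments": [
    [[0, 0, 0, 0, 0, 0.15, 0.5], [0, 0, 0, 0, 0, 0, 0.5], [0, 0, 0, 0, 0, 0, 2], [0, 0, 0, 0, 0, 0, 4], [0, 0, 0, 0, 0, 0, 4], [0, 0, 0, 0, 0, -2, 4], [0, 0, 0, 0, 0, -3, 4], [0, 0, 0, 0, 0, -4, 4], [0, 0, 0, 0, 0, -4, 4], [0, 0, 0, 0, 0, -4, 4], [0, 0, 0, 0, 0, -3, 4], [0, 0, 0, 0, 0, 0, 4]]
  ]
}}

```text
t: 25.08
position: [0.7215, -0.0098, 0.2505]
tool_rot: [[1.0, -0.001, 0.006], [-0.001, -1.0, 0.0], [0.006, -0.0, -1.0]]
force: [-0.0, 0.5, -0.1]
width: 0.0397
```

```bash
python3 - <<'E'
from h import *
s=manip.read_state(); print(s['t'],s['position'],s['width'],s['force'],s['joints'])
im,p=snap('wrist','w14')
im,p=snap('scene','s14')
E
```

```text
25.075 [ 0.7215 -0.0098  0.2505] 0.039701299172898406 [-0.016   0.4952 -0.09  ] [-0.1294  0.4724  0.0788  1.4474 -0.0383  1.2176 -0.0474]
```

View pics/w14.png

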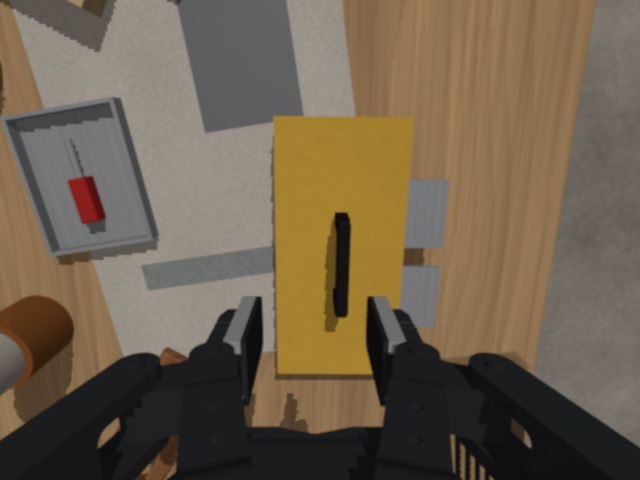

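The lid lies flat on the bench. Next I'll go above the crate with the jaws along the crate's y.

>>> {"op": "jog_arm", "data": {
  "increments": [
    [[0, 0, 0, -1.6, -2.64, -0.3, 7], [0, 0, 0, -1.6, -2.64, -0.3, 7], [0, 0, 0, -1.6, -2.64, -0.3, 7], [0, 0, 0, -1.6, -2.64, -0.3, 7], [0, 0, 0, -1.6, -2.64, -0.3, 7], [0, 0, 0, -1.6, -2.64, -0.3, 7], [0, 0, 0, -1.6, -2.64, -0.3, 7], [0, 0, 0, -1.6, -2.64, -0.3, 7], [0, 0, 0, -1.6, -2.64, -0.3, 7], [0, 0, 0, -1.6, -2.64, -0.3, 7], [0, 0, 0, -1.6, -2.64, 0, 7], [0, 0, 0, -1.6, -2.64, 0, 7], [0, 0, -0.156, 0, 0, 0, 7], [0, 0, -0.156, 0, 0, 0, 7], [0, 0, -0.156, 0, 0, 0, 7], [0, 0, -0.156, 0, 0, 0, 7], [0, 0, -0.156, 0, 0, 0, 7], [0, 0, -0.156, 0, 0, 0, 7], [0, 0, -0.158, 0, 0, 0, 7], [0, 0, 0, 0, 0, 0, 7]]
  ]
}}

```text
t: 27.68
position: [0.5283, 0.307, 0.2753]
tool_rot: [[0.461, 0.888, -0.001], [0.888, -0.461, -0.001], [-0.001, -0.001, -1.0]]
force: [0.5, -0.5, -0.1]
width: 0.07
```

```bash
python3 - <<'E'
from h import *
s=manip.read_state(); print(s['t'],s['position'],s['width'],s['force'],s['joints']);print(s['tool_rot'])
im,p=snap('wrist','w15')
E
```

```text
27.675 [0.5283 0.307  0.2753] 0.07000984846717861 [ 0.4752 -0.4941 -0.0755] [-0.4506  0.2834 -0.2249  1.6647  0.0666  1.2022  0.4012]
[[ 0.4606  0.8876 -0.0011]
 [ 0.8876 -0.4606 -0.0006]
 [-0.001  -0.0007 -1.    ]]
```

View pics/w15.png

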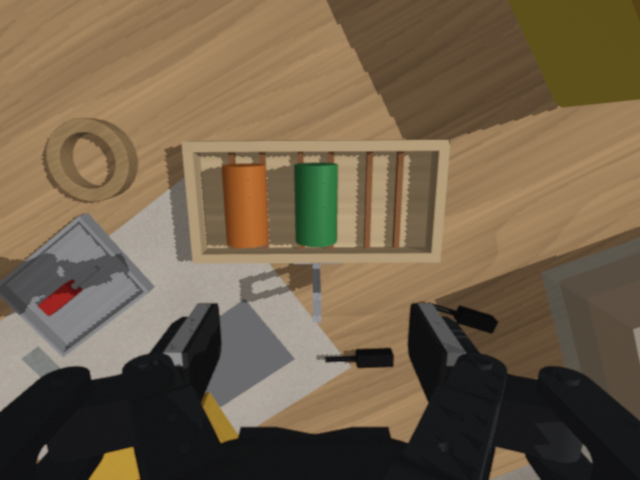

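Both tumblers show their mouths toward +x: orange is at (246,205) and green at (316,205). I'll test a forward tilt of the tool here in free space.

>>> {"op": "jog_arm", "data": {
  "increments": [
    [[-0.15, 0, 0, 0, 0, 0, 7], [-0.15, 0, 0, 0, 0, 0, 7], [-0.15, 0, 0, 0, 0, 0, 7], [-0.15, 0, 0, 0, 0, 0, 7], [-0.15, 0, 0, 0, 0, 0, 7], [0, 0, 0, 0, 0, 0, 7]]
  ]
}}

```text
t: 28.48
position: [0.5265, 0.3087, 0.2742]
tool_rot: [[0.458, 0.651, 0.606], [0.889, -0.334, -0.313], [-0.001, 0.682, -0.732]]
force: [0.1, 0.1, -1.0]
width: 0.0699
```

```bash
python3 - <<'E'
from h import *
s=manip.read_state(); print(s['t'],s['position'],s['width'],s['force'],s['joints']);print(s['tool_rot'])
p=dict(manip.camera_params('wrist')); im,_=snap('wrist','w16'); im,_=snap('side','d16')
p['world_from_camera']=np.load('pics/w15.npy')
hsv=cv2.cvtColor(cv2.imread('pics/w15.png'),cv2.COLOR_BGR2HSV)
for n,lo,hi in [('o',(6,150,90),(14,255,255)),('g',(55,100,40),(85,255,255))]:
    m=cv2.inRange(hsv,lo,hi); m[:130]=0; c=max(cv2.findContours(m,0,1)[0],key=cv2.contourArea); x=cv2.boundingRect(c); print(n,x)
    u=x[0]+x[2]/2; a=onplane(p,(u,x[1]),.044); b=onplane(p,(u,x[1]+x[3]),.04); print(a,b,(a+b)/2)
# crate rim outer corners z=.034
t=np.array([onplane(p,q,.034) for q in [(183,143),(449,141),(440,263),(194,263)]]); print(t,t.mean(0))
d=t[1]-t[0]; print(np.degrees(np.arctan2(d[1],d[0])))
E
```

```text
28.475 [0.5265 0.3087 0.2742] 0.06989983908055046 [ 0.0818  0.0511 -0.9921] [-0.8698  0.2232 -0.2205  1.9699  0.9026  1.1496 -0.4633]
[[ 0.4578  0.6507  0.6058]
 [ 0.8891 -0.3343 -0.3127]
 [-0.001   0.6817 -0.7316]]
o (222, 162, 47, 86)
[0.4606 0.2662 0.044 ] [0.5368 0.2213 0.04  ] [0.4987 0.2437 0.042 ]
g (295, 163, 42, 84)
[0.4931 0.3267 0.044 ] [0.5697 0.2871 0.04  ] [0.5314 0.3069 0.042 ]
[[0.4161 0.2189 0.034 ]
 [0.5351 0.4523 0.034 ]
 [0.6481 0.3959 0.034 ]
 [0.5269 0.1622 0.034 ]] [0.5315 0.3073 0.034 ]
62.989763189164115
```

View pics/d16.png

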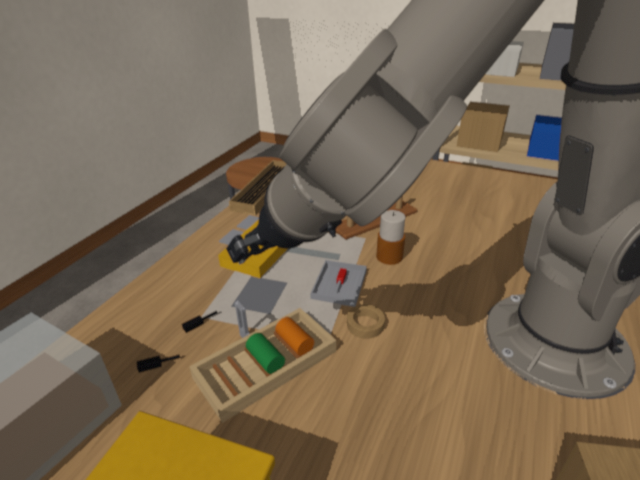

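A tilt of 43° is within reach. I'll use a 30° grasp tilt so the hand clears the rim, and work out the approach.

>>> {"op": "jog_arm", "data": {
  "increments": [
    [[0.113, 0, 0, 0, 0, 0, 5.8], [0.113, 0, 0, 0, 0, 0, 5.8], [0, 0, 0, 0, 0, 0, 5.8]]
  ]
}}

```text
t: 28.95
position: [0.5312, 0.3053, 0.278]
tool_rot: [[0.466, 0.765, 0.444], [0.885, -0.405, -0.23], [0.004, 0.5, -0.866]]
force: [0.7, 0.3, 0.3]
width: 0.0581
```

```bash
cat >> h.py <<'E'
def delta(target):
    s=manip.read_state(); R=np.array(s['tool_rot']); return R.T@(np.array(target)-np.array(s['position']))*100
E
python3 - <<'E'
from h import *
s=manip.read_state(); print(s['t'],s['position'],s['width'],s['force'],s['joints']);R=np.array(s['tool_rot']);print(R)
X=np.array([.89,-.4555,0]); z=R[:,2]
ax=np.array([.5314,.3069,.036])-.005*X
T=ax+.037*z; print('T',T); pre=T-.12*z
print('pre',pre,delta(pre))
E
```

```text
28.95 [0.5312 0.3053 0.278 ] 0.0580591541955199 [0.7353 0.3405 0.2922] [-0.7441  0.1934 -0.2088  1.8822  0.6419  1.0825 -0.1756]
[[ 0.4659  0.7653  0.4441]
 [ 0.8848 -0.4055 -0.2295]
 [ 0.0044  0.4999 -0.8661]]
T [0.5434 0.3007 0.004 ]
pre [0.4901 0.3282 0.1079] [  0.0344 -12.5815  12.3787]
```

>>> {"op": "jog_arm", "data": {
  "increments": [
    [[0, 0, 0, 0, -2.1, 2.06, 5.8], [0, 0, 0, 0, -2.1, 2.06, 5.8], [0, 0, 0, 0, -2.1, 2.06, 5.8], [0, 0, 0, 0, -2.1, 2.06, 5.8], [0, 0, 0, 0, -2.1, 2.06, 5.8], [0, 0, 0, 0, -2.1, 2.06, 5.8], [0, 0, 0, 0, 0, 0, 5.8], [0, 0, 0, 0, 0, 0, 5.8]]
  ]
}}

```text
t: 29.95
position: [0.4871, 0.3292, 0.1068]
tool_rot: [[0.46, 0.768, 0.445], [0.888, -0.399, -0.23], [0.001, 0.501, -0.866]]
force: [0.1, -0.1, 0.5]
width: 0.0585
```

```bash
python3 - <<'E'
from h import *
s=manip.read_state(); print(s['t'],s['position'],s['width'],s['force'],s['joints']);R=np.array(s['tool_rot'])
print(delta([.5434,.3007,.004]))
im,p=snap('wrist','w17')
E
```

```text
29.95 [0.4871 0.3292 0.1068] 0.0585260791933088 [ 0.0581 -0.1412  0.5138] [-0.851   0.3896 -0.206   2.0568  0.8348  0.8688 -0.558 ]
[ 0.0539  0.3092 12.057 ]
```

View pics/w17.png

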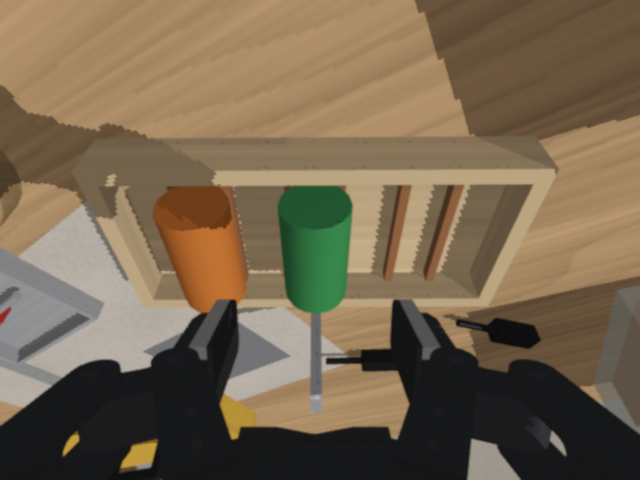

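>>> {"op": "jog_arm", "data": {
  "increments": [
    [[0, 0, 0, 0, 0.3, 2, 5.8], [0, 0, 0, 0, 0, 2, 5.8], [0, 0, 0, 0, 0, 2, 5.8], [0, 0, 0, 0, 0, 1.5, 5.8], [0, 0, 0, 0, 0, 1, 5.8], [0, 0, 0, 0, 0, 1, 5.8], [0, 0, 0, 0, 0, 0, 5.8]]
  ]
}}

```text
t: 30.88
position: [0.5312, 0.3056, 0.0246]
tool_rot: [[0.46, 0.769, 0.444], [0.888, -0.398, -0.231], [-0.001, 0.5, -0.866]]
force: [-0.3, 0.0, -0.1]
width: 0.058
```

```bash
python3 - <<'E'
from h import *
s=manip.read_state(); print(s['t'],s['position'],s['width'],s['force'],s['joints']);R=np.array(s['tool_rot'])
print(delta([.5434,.3007,.004]))
im,p=snap('wrist','w18'); im,p=snap('side','d18'); crop(im,160,230,370,430,3,'d18c')
E
```

```text
30.875 [0.5312 0.3056 0.0246] 0.05804860078189023 [-0.2611  0.0168 -0.0914] [-0.821   0.5361 -0.1317  2.0668  0.9897  0.7199 -0.6633]
[0.1266 0.1088 2.4394]
```

View pics/w18.png

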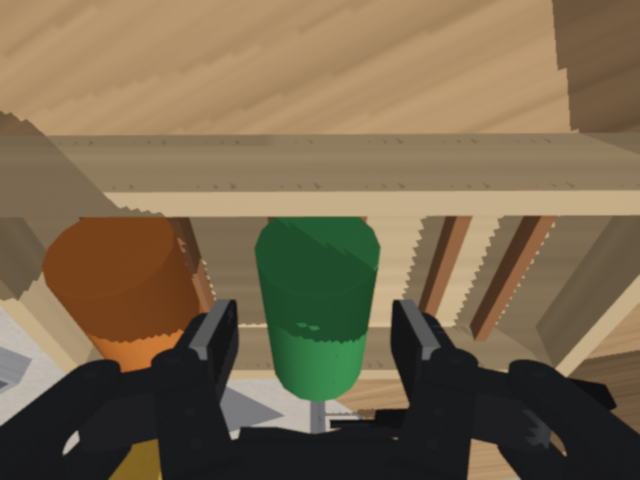

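View pics/d18c.png

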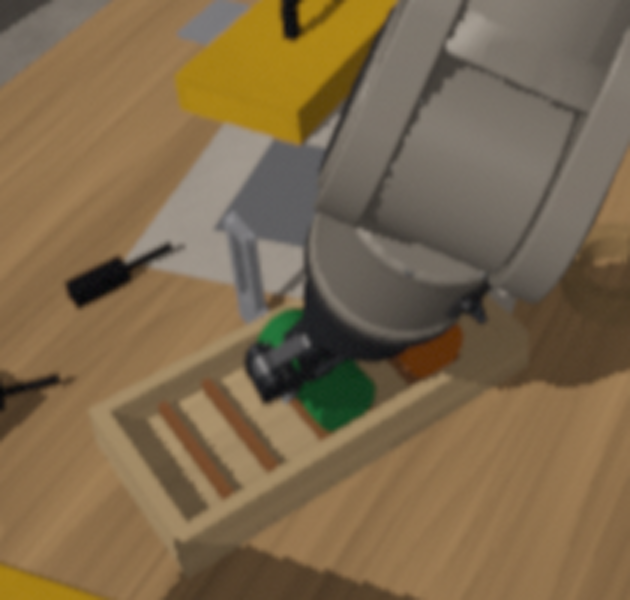

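>>> {"op": "jog_arm", "data": {
  "increments": [
    [[0, 0, 0, 0, 0, 0.8, 5.8], [0, 0, 0, 0, 0, 0.8, 5.8], [0, 0, 0, 0, 0, 0.7, 5.8], [0, 0, 0, 0, 0, 0, 5.8], [0, 0, 0, 0, 0, 0, 3.5], [0, 0, 0, 0, 0, 0, 3.5], [0, 0, 0, 0, 0, 0, 3.5], [0, 0, 0, 0, 0, 0, 3.5]]
  ],
  "grip_force": 30
}}

```text
t: 31.98
position: [0.5415, 0.3013, 0.0055]
tool_rot: [[0.459, 0.769, 0.445], [0.888, -0.398, -0.229], [0.001, 0.5, -0.866]]
force: [0.3, 4.8, 1.7]
width: 0.0438
```

```bash
python3 - <<'E'
from h import *
s=manip.read_state(); print(s['t'],s['position'],s['width'],s['force'],s['joints']);R=np.array(s['tool_rot'])
im,p=snap('wrist','w19'); im,p=snap('side','d19'); crop(im,160,230,370,430,3,'d19c')
E
```

```text
31.975 [0.5415 0.3013 0.0055] 0.043802113507385186 [0.2804 4.8081 1.6678] [-0.8165  0.5727 -0.1126  2.0635  1.0305  0.6866 -0.6937]
```

View pics/w19.png

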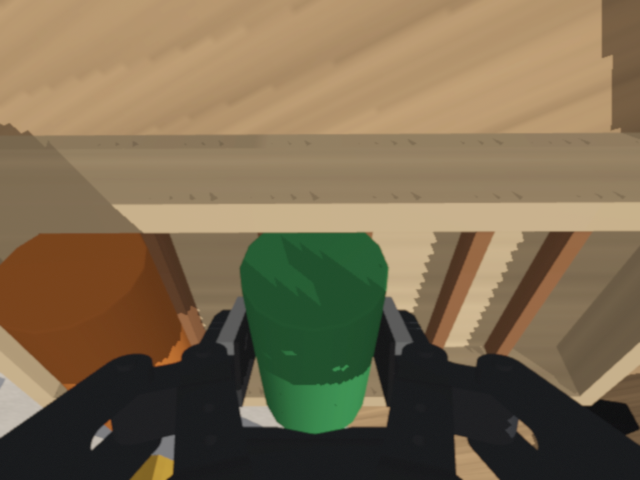

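>>> {"op": "jog_arm", "data": {
  "increments": [
    [[0, 0, 0, 0, 0, 0, 3.5], [0, 0, 0, 0, 0, 0, 3.5], [0, 0, 0, 0, 0.25, -0.43, 3.5], [0, 0, 0, 0, 0.5, -0.87, 3.5], [0, 0, 0, 0, 1, -1.73, 3.5], [0, 0, 0, 0, 1, -1.73, 3.5], [0, 0, 0, 0, 1, -1.73, 3.5], [0, 0, 0, 0, 1, -1.73, 3.5], [0, 0, 0, 0, 0, 0, 3.5]]
  ],
  "grip_force": 40
}}

```text
t: 33.2
position: [0.5419, 0.3007, 0.1019]
tool_rot: [[0.461, 0.768, 0.445], [0.888, -0.4, -0.229], [0.002, 0.501, -0.865]]
force: [0.5, 0.4, -0.9]
width: 0.0435
```

```bash
python3 - <<'E'
from h import *
s=manip.read_state(); print(s['t'],s['position'],s['width'],s['force'],s['joints']);R=np.array(s['tool_rot'])
im,p=snap('wrist','w20'); im,p=snap('side','d20'); crop(im,160,200,370,400,3,'d20c')
E
```

```text
33.2 [0.5419 0.3007 0.1019] 0.04347449086576977 [ 0.4682  0.3905 -0.9095] [-0.7669  0.4143 -0.1701  2.0287  0.8634  0.8115 -0.4748]
```

View pics/w20.png

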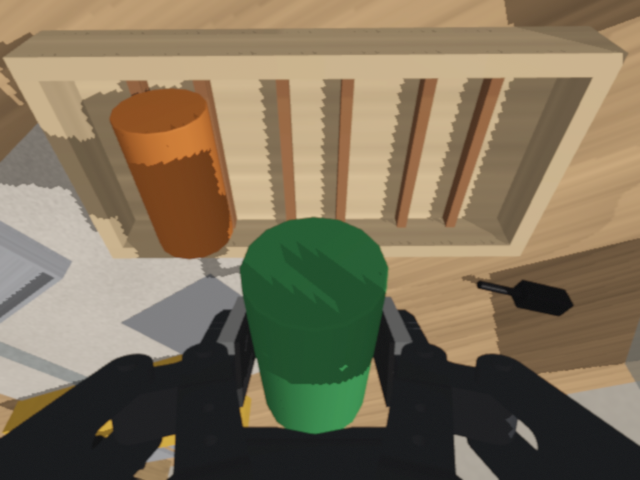

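View pics/d20c.png

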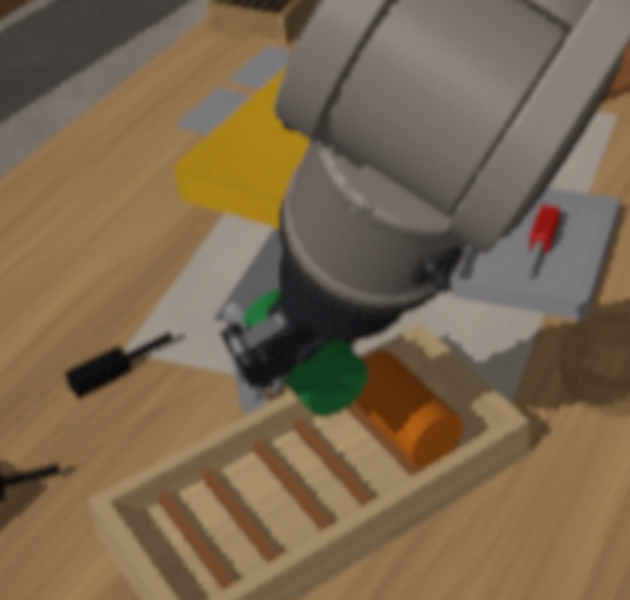

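Green is held firmly. I'll lift it, level the tool and carry it toward the rack.

>>> {"op": "jog_arm", "data": {
  "increments": [
    [[0, 0, 0, 0, 1, -1.73, 3.5], [0, 0, 0, 0, 1, -1.73, 3.5], [0, 0, 0, 0, 1, -1.73, 3.5], [0, 0, 0, 0, 1, -1.73, 3.5], [0, 0, 0, 0, 1, -1.73, 3.5], [0, 0, 0, 0, 1, -1.73, 3.5], [0.131, 0, 0, 0, 0, 0, 3.5], [0.131, 0, 0, 0, 0, 0, 3.5], [0.131, 0, 0, 0, 0, 0, 3.5], [0.131, 0, 0, 0, 0, 0, 3.5], [0, 0, 0, 0, 0, 0, 3.5]]
  ]
}}

```text
t: 34.67
position: [0.5434, 0.2985, 0.22]
tool_rot: [[0.464, 0.886, -0.001], [0.886, -0.464, 0.0], [-0.0, -0.001, -1.0]]
force: [-0.2, -0.5, -0.9]
width: 0.0434
```

>>> {"op": "jog_arm", "data": {
  "increments": [
    [[0, 0, 0, -2, 0.8, -0.4, 3.5], [0, 0, 0, -4, 1.5, -0.4, 3.5], [0, 0, 0, -4, 1.5, -0.4, 3.5], [0, 0, 0, -4, 1.5, -0.4, 3.5], [0, 0, 0, -4, 1.5, -0.4, 3.5], [0, 0, 0, -4, 1.5, -0.4, 3.5], [0, 0, 0, -4, 1.5, -0.4, 3.5], [0, 0, 0, -4, 1.5, -0.4, 3.5], [0, 0, 0, -4, 1.5, -0.4, 3.5], [0, 0, 0, -4, 1.5, -0.4, 3.5], [0, 0, 0, -4, 1.5, -0.4, 3.5], [0, 0, 0, -4, 1.5, -0.4, 3.5], [0, 0, 0, -4, 1.5, -0.4, 3.5], [0, 0, 0, -4, 1.5, -0.4, 3.5], [0, 0, 0, -4, 1.5, 0, 3.5], [0, 0, 0, -4, 1.5, 0, 3.5], [0, 0, 0, -4, 1.5, 0, 3.5], [0, 0, 0, -2, 0.7, 0, 3.5], [0, 0, 0, 0, 0, 0, 3.5]]
  ]
}}

```text
t: 37.05
position: [0.4542, -0.421, 0.276]
tool_rot: [[0.461, 0.887, -0.001], [0.887, -0.461, -0.0], [-0.001, -0.0, -1.0]]
force: [-0.5, 1.1, -0.1]
width: 0.0428
```

```bash
python3 - <<'E'
from h import *
s=manip.read_state(); print(s['t'],s['position'],s['width'],s['force'],s['joints']);R=np.array(s['tool_rot']); print(R)
E
```

```text
37.05 [ 0.4542 -0.421   0.276 ] 0.04284834890375576 [-0.478   1.0948 -0.0856] [ 0.4757  0.2865  0.2106  1.6677 -0.0629  1.1943  1.7927]
[[ 0.461   0.8874 -0.0006]
 [ 0.8874 -0.461  -0.0003]
 [-0.0005 -0.0004 -1.    ]]
```

>>> {"op": "jog_arm", "data": {
  "increments": [
    [[0, 0, 0.17, 0, 0, 0, 3.5], [0, 0, 0.17, 0, 0, 0, 3.5], [0, 0, 0.17, 0, 0, 0, 3.5], [0, 0, 0.17, 0, 0, 0, 3.5], [0, 0, 0.17, 0, 0, 0, 3.5], [0, 0, 0.17, 0, 0, 0, 3.5], [0, 0, 0.17, 0, 0, 0, 3.5], [0, 0, 0.17, 0, 0, 0, 3.5], [0, 0, 0.17, 0, 0, 0, 3.5], [0, 0, 0.17, 0, 0, 0, 3.5], [0, 0, 0.17, 0, 0, 0, 3.5], [0, 0, 0.17, 0, 0, 0, 3.5], [0, 0, 0.17, 0, 0, 0, 3.5], [0, 0, 0.17, 0, 0, 0, 3.5], [0, 0, 0.17, 0, 0, 0, 3.5], [0, 0, 0.11, 0, 0, 0, 3.5], [0, 0, 0, 0, 0, 0, 3.5]]
  ]
}}

```text
t: 39.17
position: [0.4556, -0.4188, 0.276]
tool_rot: [[0.006, -1.0, 0.0], [-1.0, -0.006, 0.001], [-0.001, -0.0, -1.0]]
force: [0.3, -0.4, 0.2]
width: 0.0433
```

```bash
python3 - <<'E'
from h import *
s=manip.read_state(); print(s['t'],s['position'],s['width'],s['force'],s['joints']);R=np.array(s['tool_rot']); print(R)
E
```

```text
39.175 [ 0.4556 -0.4188  0.276 ] 0.04332633611555107 [ 0.2974 -0.3636  0.2385] [ 0.119   0.3306  0.6738  1.6887 -0.22    1.1997 -0.7177]
[[ 0.0063 -1.      0.0002]
 [-1.     -0.0063  0.0009]
 [-0.0009 -0.0002 -1.    ]]
```

>>> {"op": "jog_arm", "data": {
  "increments": [
    [[0.15, 0, 0, 0, 0, 0, 3.5], [0.15, 0, 0, 0, 0, 0, 3.5], [0.15, 0, 0, 0, 0, 0, 3.5], [0.15, 0, 0, 0, 0, 0, 3.5], [0.15, 0, 0, 0, 0, 0, 3.5], [0.15, 0, 0, 0, 0, 0, 3.5], [0.147, 0, 0, 0, 0, 0, 3.5], [0, 0, 0, 0, 0, 0, 3.5]]
  ]
}}

```text
t: 40.17
position: [0.4529, -0.421, 0.2619]
tool_rot: [[0.013, -0.772, 0.636], [-1.0, -0.003, 0.017], [-0.011, -0.636, -0.772]]
force: [0.6, 0.5, -0.4]
width: 0.0437
```

```bash
python3 - <<'E'
from h import *
s=manip.read_state(); print(s['t'],s['position'],s['width'],s['force'],s['joints']);R=np.array(s['tool_rot']); print(R)
im,p=snap('side','d21'); im,p=snap('scene','s21')
E
```

```text
40.175 [ 0.4529 -0.421   0.2619] 0.04367325240458125 [ 0.6247  0.4688 -0.4445] [ 0.8643  0.1432  0.0992  2.0639 -0.9261  0.7454  0.0435]
[[ 0.0128 -0.7719  0.6356]
 [-0.9999 -0.0027  0.0169]
 [-0.0114 -0.6357 -0.7719]]
```

View pics/d21.png

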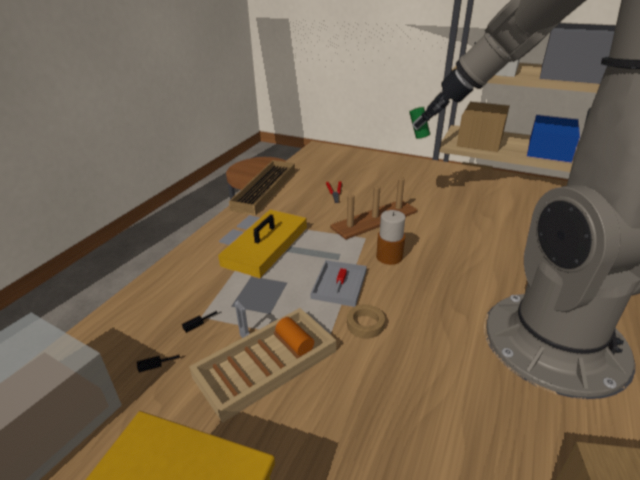

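View pics/s21.png

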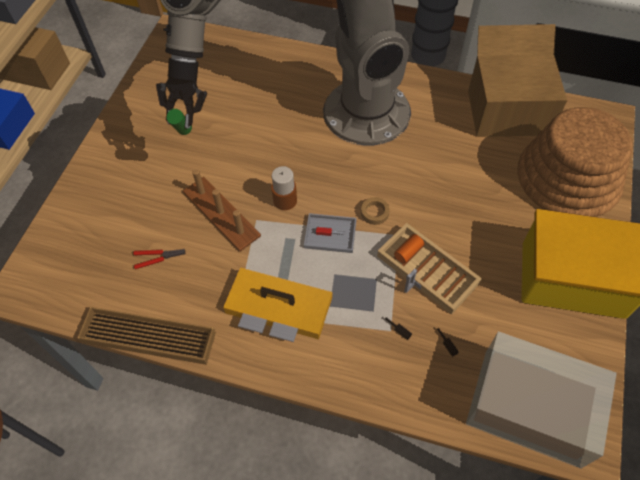

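The tilt stopped at 39°, with joint 5 near its limit. I'll swing the hand about the vertical toward the radial direction and keep tilting.

>>> {"op": "jog_arm", "data": {
  "increments": [
    [[0.0015, 0.089, 0.108, 0, 0, 0, 3.5], [0.0015, 0.089, 0.108, 0, 0, 0, 3.5], [0.0015, 0.089, 0.108, 0, 0, 0, 3.5], [0.0015, 0.089, 0.108, 0, 0, 0, 3.5], [0.0015, 0.089, 0.108, 0, 0, 0, 3.5], [0.12, 0, 0, 0, 0, 0, 3.5], [0.12, 0, 0, 0, 0, 0, 3.5], [0.12, 0, 0, 0, 0, 0, 3.5], [0, 0, 0, 0, 0, 0, 3.5]]
  ]
}}

```text
t: 41.4
position: [0.4553, -0.4155, 0.2765]
tool_rot: [[-0.491, -0.61, 0.622], [-0.871, 0.357, -0.337], [-0.017, -0.707, -0.707]]
force: [0.6, 0.3, -0.3]
width: 0.0432
```

```bash
python3 - <<'E'
from h import *
s=manip.read_state(); print(s['t'],s['position'],s['width'],s['force'],s['joints']);R=np.array(s['tool_rot']); print(R, np.degrees(np.arccos(-R[2,2])), np.degrees(np.arctan2(R[1,2],R[0,2])))
E
```

```text
41.4 [ 0.4553 -0.4155  0.2765] 0.04324860174617987 [ 0.5837  0.3319 -0.2892] [ 0.3705 -0.056   0.3542  2.2908 -0.8415  0.1976 -0.5867]
[[-0.4907 -0.6099  0.6223]
 [-0.8712  0.3574 -0.3367]
 [-0.017  -0.7073 -0.7067]] 45.031363091816395 -28.415309612088446
```

Outward tilt is limited by joint 6. Tilting inward, with the hand on the far side of the rack, should be natural for this arm, so I'll level the tool, turn it and test that.

>>> {"op": "jog_arm", "data": {
  "increments": [
    [[-0.157, 0, 0, 0, 0, 0, 3.5], [-0.157, 0, 0, 0, 0, 0, 3.5], [-0.157, 0, 0, 0, 0, 0, 3.5], [-0.157, 0, 0, 0, 0, 0, 3.5], [-0.157, 0, 0, 0, 0, 0, 3.5], [0, 0, 0, 0, 0, 0, 3.5]]
  ]
}}

```text
t: 42.15
position: [0.4645, -0.4104, 0.2765]
tool_rot: [[-0.472, -0.875, 0.111], [-0.881, 0.472, -0.021], [-0.034, -0.108, -0.994]]
force: [1.0, -0.5, -0.5]
width: 0.0432
```

>>> {"op": "jog_arm", "data": {
  "increments": [
    [[0, 0, -0.18, 0, 0, 0, 3.5], [0, 0, -0.18, 0, 0, 0, 3.5], [0, 0, -0.18, 0, 0, 0, 3.5], [0, 0, -0.18, 0, 0, 0, 3.5], [0, 0, -0.18, 0, 0, 0, 3.5], [0, 0, -0.18, 0, 0, 0, 3.5], [0, 0, -0.18, 0, 0, 0, 3.5], [0, 0, -0.18, 0, 0, 0, 3.5], [0, 0, -0.18, 0, 0, 0, 3.5], [0, 0, -0.18, 0, 0, 0, 3.5], [0, 0, -0.18, 0, 0, 0, 3.5], [0, 0, -0.18, 0, 0, 0, 3.5], [0, 0, -0.18, 0, 0, 0, 3.5], [0, 0, -0.18, 0, 0, 0, 3.5], [0, 0, -0.18, 0, 0, 0, 3.5], [0, 0, -0.18, 0, 0, 0, 3.5], [0, 0, -0.18, 0, 0, 0, 3.5], [0, 0, 0, 0, 0, 0, 3.5]]
  ]
}}

```text
t: 44.4
position: [0.4621, -0.4102, 0.2774]
tool_rot: [[0.544, 0.831, 0.115], [0.838, -0.545, -0.023], [0.044, 0.109, -0.993]]
force: [-0.9, 0.9, -1.0]
width: 0.0432
```

```bash
python3 - <<'E'
from h import *
s=manip.read_state(); print(s['t'],s['position'],s['width'],s['force'],s['joints']);R=np.array(s['tool_rot']); print(R, np.degrees(np.arccos(-R[2,2])), np.degrees(np.arctan2(R[1,0],R[0,0])))
E
```

```text
44.4 [ 0.4621 -0.4102  0.2774] 0.04320809224726977 [-0.9483  0.9472 -1.011 ] [ 0.8435  0.2337 -0.2283  1.7302  0.0044  1.0764  1.615 ]
[[ 0.5437  0.8314  0.115 ]
 [ 0.8381 -0.545  -0.023 ]
 [ 0.0436  0.1089 -0.9931]] 6.7359313557883675 57.02842866848436
```

>>> {"op": "jog_arm", "data": {
  "increments": [
    [[0.165, 0, 0, 0, 0, 0, 3.5], [0.165, 0, 0, 0, 0, 0, 3.5], [0.165, 0, 0, 0, 0, 0, 3.5], [0.165, 0, 0, 0, 0, 0, 3.5], [0.165, 0, 0, 0, 0, 0, 3.5], [0.165, 0, 0, 0, 0, 0, 3.5], [0, 0, 0, 0, 0, 0, 3.5]]
  ]
}}

```text
t: 45.28
position: [0.46, -0.4097, 0.2743]
tool_rot: [[0.547, 0.626, -0.555], [0.836, -0.384, 0.391], [0.031, -0.678, -0.734]]
force: [0.7, 0.3, -0.8]
width: 0.0432
```

```bash
python3 - <<'E'
from h import *
s=manip.read_state(); print(s['t'],s['position'],s['width'],s['force'],s['joints']);R=np.array(s['tool_rot']); print(R, np.degrees(np.arccos(-R[2,2])), np.degrees(np.arctan2(R[1,2],R[0,2])))
im,p=snap('side','d22'); im,p=snap('scene','s22')
E
```

```text
45.275 [ 0.46   -0.4097  0.2743] 0.04318339839579598 [ 0.7451  0.2948 -0.8325] [ 0.5973  0.768   0.0447  1.1014 -0.013   2.019   1.6445]
[[ 0.5471  0.6263 -0.5553]
 [ 0.8365 -0.3842  0.3908]
 [ 0.0314 -0.6783 -0.7341]] 42.76908618776058 144.8688891743012
```

View pics/d22.png

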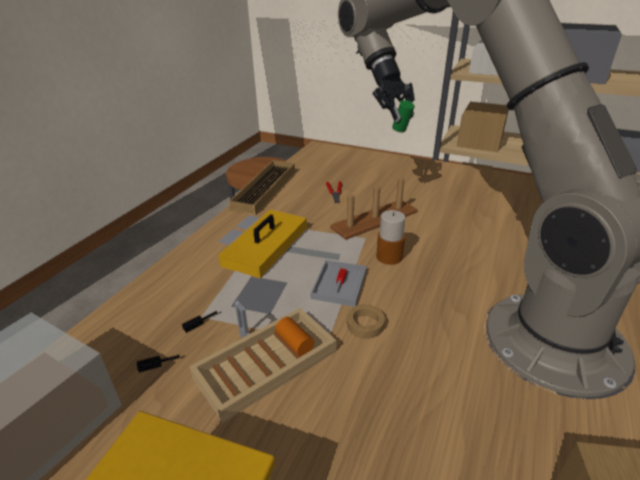

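View pics/s22.png

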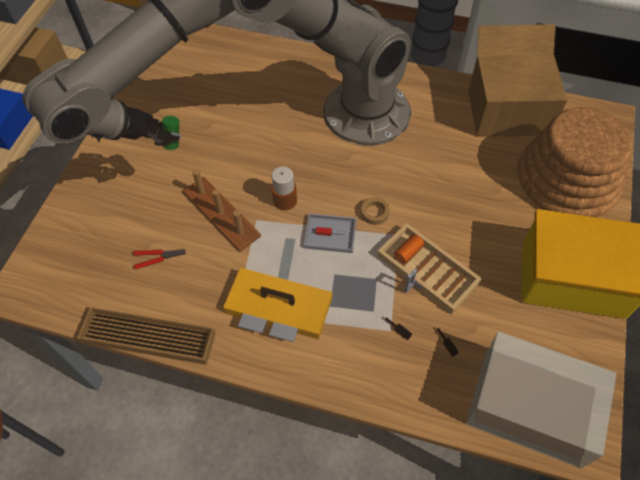

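>>> {"op": "jog_arm", "data": {
  "increments": [
    [[0.005, -0.104, -0.112, 0, 0, 0, 3.5], [0.005, -0.104, -0.112, 0, 0, 0, 3.5], [0.005, -0.104, -0.112, 0, 0, 0, 3.5], [0.005, -0.104, -0.112, 0, 0, 0, 3.5], [0, 0, 0, 0, 0, 0, 3.5]]
  ]
}}

```text
t: 46.0
position: [0.4613, -0.4076, 0.2771]
tool_rot: [[-0.04, 0.738, -0.673], [0.999, 0.052, -0.001], [0.034, -0.672, -0.739]]
force: [0.5, -0.1, 0.1]
width: 0.0435
```

```bash
cat >> h.py <<'E'
from scipy.spatial.transform import Rotation as Ro
def st():
    s=manip.read_state(); R=np.array(s['tool_rot']); print('t',s['t'],'P',np.array(s['position']),'w',round(s['width'],4),'F',np.array(s['force']),'q',np.array(s['joints']))
    print('tilt',np.degrees(np.arccos(-R[2,2])),'z az',np.degrees(np.arctan2(R[1,2],R[0,2])),'x slope',R[2,0]); return R,np.array(s['position'])
M=np.array([.0,.866,.5]); 
def final_R(phi):  # inverted with tilt 60, tool z az phi
    f=np.radians(phi); h=np.array([np.cos(f),np.sin(f),0]); Z=np.array([0,0,1.])
    z=np.sin(np.pi/3)*h-np.cos(np.pi/3)*Z; y=-(np.cos(np.pi/3)*h+np.sin(np.pi/3)*Z); x=np.cross(y,z); return np.stack([x,y,z],1)
E
python3 - <<'E'
from h import *
R,P=st(); print(R@M)
Rf=final_R(180); print('rotvec to final',Ro.from_matrix(R.T@Rf).as_rotvec())
c=np.array([0,.005,-.032]); inn=c-.034*M
print('inner now',P+R@inn,'centre',P+R@c)
print('final TCP A',np.array([.457,-.398,.115])-Rf@inn)
E
```

```text
t 46.0 P [ 0.4613 -0.4076  0.2771] w 0.0435 F [ 0.5492 -0.1018  0.0991] q [ 0.4868  0.6794 -0.0721  1.2451  0.34    1.8997  2.0339]
tilt 42.31373241366712 z az -179.87353840156777 x slope 0.03396119429399544
[ 0.3029  0.0444 -0.952 ]
rotvec to final [0.3086 0.0095 0.0515]
inner now [ 0.4762 -0.4088  0.3297] centre [ 0.4865 -0.4072  0.2974]
final TCP A [ 0.4268 -0.398   0.0693]
```

>>> {"op": "jog_arm", "data": {
  "increments": [
    [[0.15, 0.005, 0.025, 0, 0, 0, 3.5], [0.15, 0.005, 0.025, 0, 0, 0, 3.5], [0, 0, 0, 0, 0, 3, 3.5], [0, 0, 0, 0, 0, 0, 3.5]]
  ]
}}

```text
t: 46.5
position: [0.431, -0.4119, 0.2515]
tool_rot: [[0.001, 0.564, -0.826], [1.0, 0.018, 0.013], [0.022, -0.825, -0.564]]
force: [0.7, 0.1, 0.3]
width: 0.0434
```

```bash
python3 - <<'E'
from h import *
R,P=st(); print(R@M)
Rf=final_R(180); print('rotvec to final',Ro.from_matrix(R.T@Rf).as_rotvec())
c=np.array([0,.005,-.032]); inn=c-.034*M
print('inner now',P+R@inn,'centre',P+R@c)
A=np.array([.457,-.398,.115]); T=A+[0,0,.11]-R@inn; print('pre over A with present R: delta tool cm',delta(T),T)
E
```

```text
t 46.5 P [ 0.431  -0.4119  0.2515] w 0.0434 F [0.7422 0.1018 0.2569] q [0.3486 0.7977 0.1696 1.2478 0.3203 1.9728 2.0944]
tilt 55.66408341368796 z az 179.09049066795956 x slope 0.022040971815181158
[ 0.0758  0.0219 -0.9969]
rotvec to final [ 0.0758 -0.0124  0.0182]
inner now [ 0.4576 -0.413   0.2993] centre [ 0.4602 -0.4122  0.2654]
pre over A with present R: delta tool cm [1.3319 6.1265 4.2653] [ 0.4303 -0.3969  0.1772]
```

The tumbler is now inverted to within about 5°. I'll move it over peg A and check in the pictures.

>>> {"op": "jog_arm", "data": {
  "increments": [
    [[0, 0, 0, 0.4, 1.8, 1.25, 3.5], [0.025, 0, 0, 0.4, 1.8, 1.25, 3.5], [0.025, 0, 0.01, 0.4, 1.8, 1.25, 3.5], [0.025, -0.01, 0.01, 0.1, 0.7, 0.5, 3.5], [0, 0, 0, 0, 0, 0, 3.5], [0, 0, 0, 0, 0, 0, 3.5]]
  ]
}}

```text
t: 47.25
position: [0.4312, -0.397, 0.1785]
tool_rot: [[-0.002, 0.502, -0.865], [1.0, 0.001, -0.001], [0.001, -0.865, -0.502]]
force: [0.0, -0.0, -0.5]
width: 0.0438
```

```bash
python3 - <<'E'
from h import *
R,P=st(); print(R@M)
Rf=final_R(180); print('rotvec to final',Ro.from_matrix(R.T@Rf).as_rotvec())
c=np.array([0,.005,-.032]); inn=c-.034*M
print('inner now',P+R@inn,'centre',P+R@c)
im,p=snap('side','d23'); crop(im,320,130,450,260,5,'d23c')
im,p=snap('scene','s23'); crop(im,130,90,280,260,4,'s23c')
im,p=snap('wrist','w23')
E
```

```text
t 47.25 P [ 0.4312 -0.397   0.1785] w 0.0438 F [ 0.0056 -0.0227 -0.4759] q [0.3194 0.8943 0.169  1.2837 0.3129 1.9197 2.0221]
tilt 59.85723585534558 z az -179.922514155498 x slope 0.000622869736493629
[ 0.0025  0.0006 -1.    ]
rotvec to final [0.0025 0.0012 0.0014]
inner now [ 0.4613 -0.397   0.2243] centre [ 0.4614 -0.3969  0.1903]
```

View pics/d23c.png

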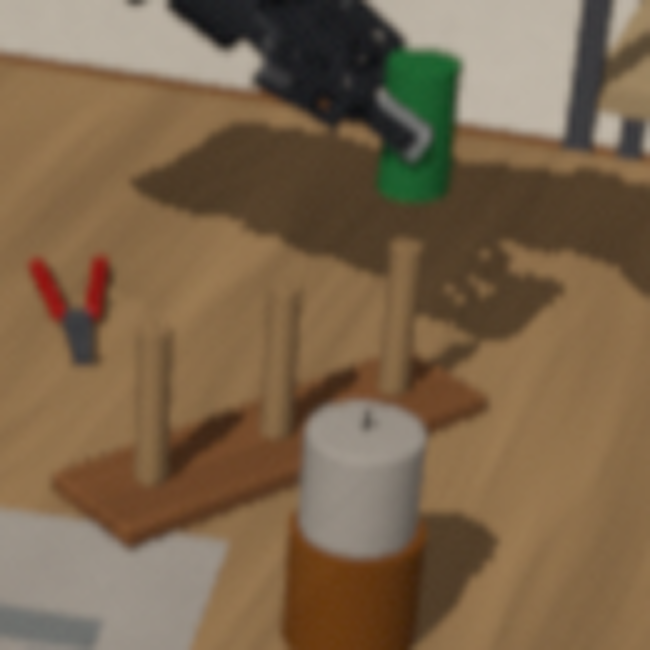

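View pics/s23c.png

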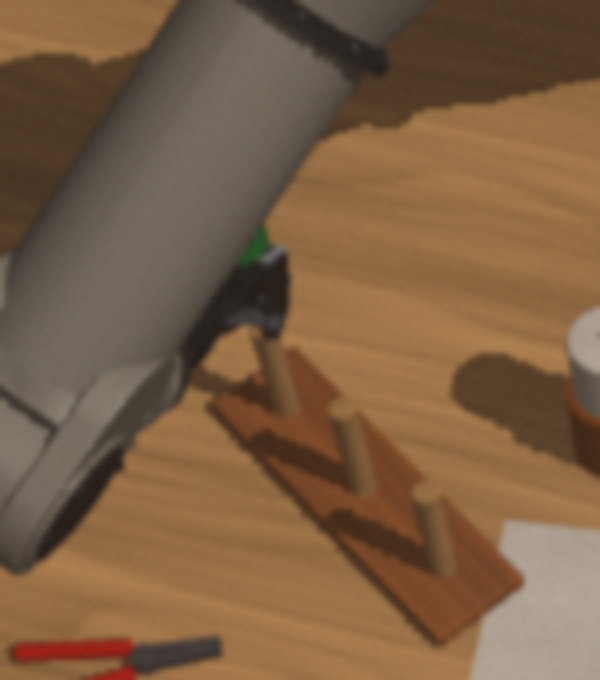

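View pics/w23.png

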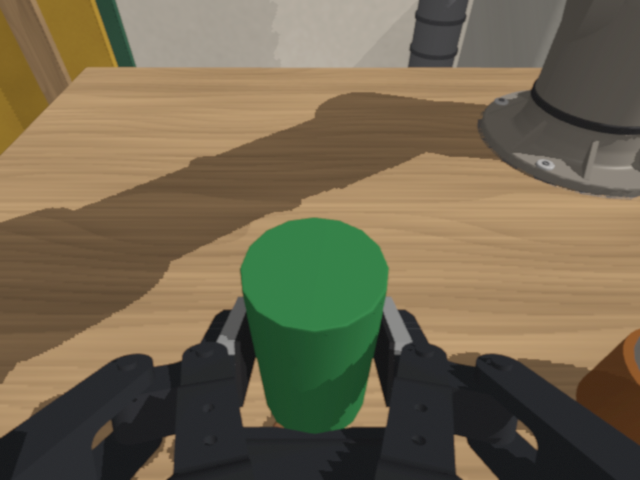

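```bash
python3 - <<'E'
from h import *
pd=manip.camera_params('side'); ps=manip.camera_params('scene'); p=manip.camera_params('wrist')
sd=lambda u,v:(320+u/5,130+v/5); sc=lambda u,v:(130+u/4,90+v/4)
for n,a,b in [('A',sd(404,242),sc(272,343)),('B',sd(284,285),sc(346,410)),('C',sd(152,325),sc(429,492))]:
    print(n,tri(ps,b,pd,a),onplane(pd,a,.115),onplane(ps,b,.115))
# tumbler in side: mask green
im=cv2.imread('pics/d23.png'); h=cv2.cvtColor(im,cv2.COLOR_BGR2HSV); m=cv2.inRange(h,(50,80,30),(90,255,255)); c=max(cv2.findContours(m[:250],0,1)[0],key=cv2.contourArea); x=cv2.boundingRect(c); print(x,cv2.minAreaRect(c))
print('pred centre px',proj(pd,[.4614,-.397,.190]),'top',proj(pd,[.4614,-.397,.230]),'bot',proj(pd,[.4614,-.397,.150]))
w=cv2.imread('pics/w23.png'); h=cv2.cvtColor(w,cv2.COLOR_BGR2HSV); m=cv2.inRange(h,(50,80,30),(90,255,255)); m[:200]=0;c=max(cv2.findContours(m,0,1)[0],key=cv2.contourArea); print(cv2.boundingRect(c))
print('top disc', onplane(p,(315,274),.230), 'pred',proj(p,[.4614,-.397,.230]))
E
```

```text
A (array([ 0.4638, -0.3909,  0.1133]), np.float64(0.009660269790236677)) [ 0.4614 -0.3958  0.115 ] [ 0.4699 -0.3865  0.115 ]
B (array([ 0.5101, -0.3143,  0.1142]), np.float64(0.00023495340971907015)) [ 0.5097 -0.3126  0.115 ] [ 0.5105 -0.314   0.115 ]
C (array([ 0.5611, -0.2328,  0.1168]), np.float64(0.0006792566077041191)) [ 0.5624 -0.2355  0.115 ] [ 0.5597 -0.2337  0.115 ]
(396, 139, 16, 31) ((402.51318359375, 154.34896850585938), (14.943607330322266, 29.973846435546875), 4.969740867614746)
pred centre px [403.1658 155.0788] top [404.4321 142.1077] bot [401.9421 167.6122]
(241, 218, 147, 216)
top disc [ 0.4614 -0.3974  0.23  ] pred [316.4737 274.1206]
```

My estimate agrees with the side view: the tumbler axis is at (0.461, -0.397) and peg A at (0.459, -0.396). I'll lower straight down.

>>> {"op": "jog_arm", "data": {
  "increments": [
    [[0, 0, 0, 0.1, -0.1, 0.17, 3.5], [0, 0, 0, 0, 1.3, 0.753, 3.5], [0, 0, 0, 0, 1.3, 0.753, 3.5], [0, 0, 0, 0, 1.3, 0.753, 3.5], [0, 0, 0, 0, 1.3, 0.753, 3.5], [0, 0, 0, 0, 1.3, 0.753, 3.5], [0, 0, 0, 0, 1.3, 0.753, 3.5], [0, 0, 0, 0, 0, 0, 3.5]]
  ]
}}

```text
t: 48.4
position: [0.4286, -0.3952, 0.0866]
tool_rot: [[-0.002, 0.5, -0.866], [1.0, 0.003, -0.0], [0.002, -0.866, -0.5]]
force: [-0.5, -0.3, -0.3]
width: 0.0435
```

```bash
python3 - <<'E'
from h import *
R,P=st(); print(R@M)
c=np.array([0,.005,-.032]); inn=c-.034*M
print('inner now',P+R@inn,'centre',P+R@c)
im,p=snap('side','d24'); crop(im,320,130,450,260,5,'d24c')
E
```

```text
t 48.4 P [ 0.4286 -0.3952  0.0866] w 0.0435 F [-0.4826 -0.3023 -0.3048] q [0.3263 0.9959 0.1541 1.3018 0.2911 1.8123 1.9735]
tilt 59.998277753087095 z az -179.9776376242095 x slope 0.0024270050808397137
[ 0.      0.0024 -1.    ]
inner now [ 0.4588 -0.3953  0.1323] centre [ 0.4588 -0.3952  0.0983]
```

View pics/d24c.png

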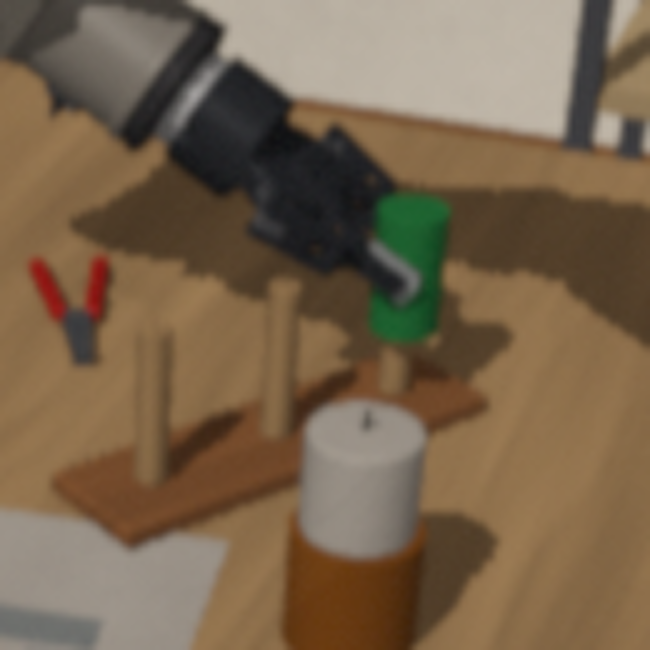

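>>> {"op": "jog_arm", "data": {
  "increments": [
    [[0, 0, 0, 0, 0.6, 0.35, 3.5], [0, 0, 0, 0, 0.5, 0.29, 3.5], [0, 0, 0, 0, 0.2, 0.12, 3.5], [0, 0, 0, 0, 0, 0, 3.5]]
  ]
}}

```text
t: 48.95
position: [0.4289, -0.3955, 0.0727]
tool_rot: [[-0.002, 0.501, -0.865], [1.0, 0.002, -0.001], [0.002, -0.865, -0.501]]
force: [-0.1, 0.0, -0.2]
width: 0.0433
```

```bash
python3 - <<'E'
from h import *
R,P=st(); c=np.array([0,.005,-.032]); inn=c-.034*M
print('inner now',P+R@inn)
E
```

```text
t 48.95 P [ 0.4289 -0.3955  0.0727] w 0.0433 F [-0.1289  0.0419 -0.1606] q [0.3276 1.0127 0.1522 1.3001 0.2884 1.7968 1.9666]
tilt 59.909398977069614 z az -179.95267172293896 x slope 0.0015253094547339092
inner now [ 0.459  -0.3955  0.1184]
```

>>> {"op": "jog_arm", "data": {
  "increments": [
    [[0, 0, 0, 0, 0.17, 0.1, 3.5], [0, 0, 0, 0, 0.1, 0.05, 3.5], [0, 0, 0, 0, 0, 0, 3.5]]
  ]
}}

```text
t: 49.32
position: [0.429, -0.3955, 0.0697]
tool_rot: [[-0.002, 0.501, -0.865], [1.0, 0.002, -0.001], [0.002, -0.865, -0.501]]
force: [0.2, -0.0, 0.1]
width: 0.0434
```

```bash
python3 - <<'E'
from h import *
R,P=st(); c=np.array([0,.005,-.032]); inn=c-.034*M
print('inner now',P+R@inn)
E
```

```text
t 49.325 P [ 0.429  -0.3955  0.0697] w 0.0434 F [ 0.1635 -0.0043  0.1062] q [0.3279 1.0165 0.1517 1.2995 0.2878 1.7937 1.9652]
tilt 59.90439104369891 z az -179.9491970433046 x slope 0.0015087487015027392
inner now [ 0.4591 -0.3955  0.1154]
```

>>> {"op": "jog_arm", "data": {
  "increments": [
    [[0, 0, 0, 0, 0, 0, 4.6], [0, 0, 0, 0, 0, 0, 5], [0, 0, 0, 0, 0, 0, 5.6], [0, 0, 0, 0, 0, 0, 5.8], [0, 0, 0, 0, 0, -1, 5.8], [0, 0, 0, 0, 0, -2, 5.8], [0, 0, 0, 0, 0, -2.5, 5.8], [0, 0, 0, 0, 0, -2.5, 5.8], [0, 0, 0, 0, 0, -2.5, 5.8], [0, 0, 0, 0, 0, -2.5, 5.8], [0, 0, 0, 0, 0, 0, 5.8]]
  ]
}}

```text
t: 50.7
position: [0.5438, -0.3948, 0.1353]
tool_rot: [[-0.005, 0.504, -0.864], [1.0, 0.002, -0.004], [0.0, -0.864, -0.504]]
force: [0.5, 0.5, -0.2]
width: 0.0584
```

```bash
python3 - <<'E'
from h import *
R,P=st()
im,p=snap('side','d25'); crop(im,320,130,450,260,5,'d25c')
im,p=snap('wrist','w25'); im,p=snap('scene','s25')
E
```

```text
t 50.7 P [ 0.5438 -0.3948  0.1353] w 0.0584 F [ 0.4938  0.4753 -0.1542] q [0.246  1.123  0.2824 0.9337 0.2043 2.0487 2.08  ]
tilt 59.760293914348196 z az -179.74557400775524 x slope 0.00013603697383477307
```

View pics/d25c.png

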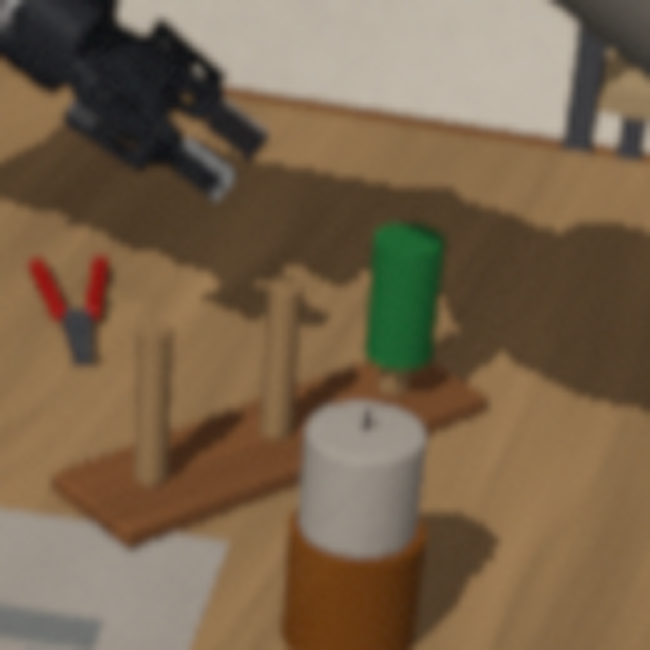

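View pics/w25.png

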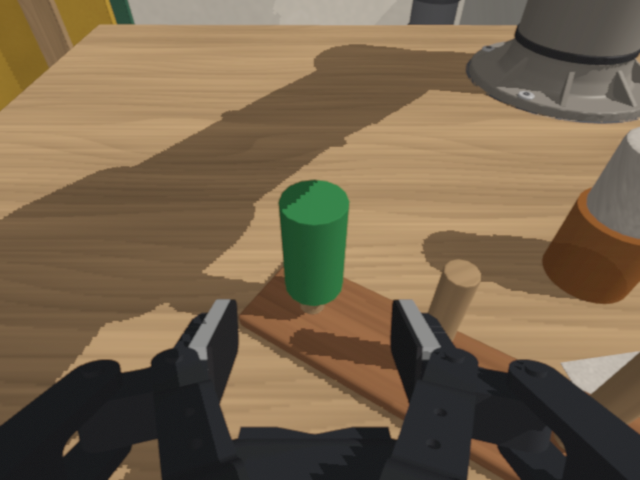

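View pics/s25.png

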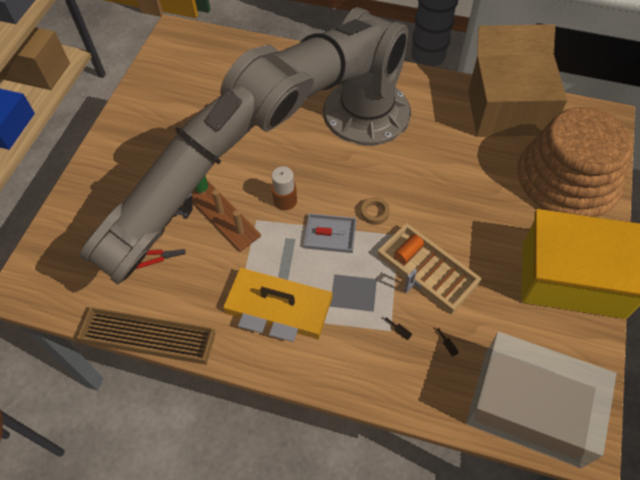

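Green hangs straight on the far peg. I'll level the tool and return for orange.

>>> {"op": "jog_arm", "data": {
  "increments": [
    [[-0.15, 0, 0, 0, 0, 0, 5.8], [-0.15, 0, 0, 0, 0, 0, 5.8], [-0.15, 0, 0, 0, 0, 0, 5.8], [-0.15, 0, 0, 0, 0, 0, 5.8], [-0.15, 0, 0, 0, 0, 0, 5.8], [-0.15, 0, 0, 0, 0, 0, 5.8], [-0.143, 0, 0, 0, 0, 0, 5.8], [0, 0, 0, 0, 0, -3, 5.8], [0, 0, 0, 0, 0, -3, 5.8], [0, 0, 0, 0, 0, -3, 5.8], [0, 0, 0, 0, 0, -3, 5.8], [0, 0, 0.12, 0, 0, -2, 5.8], [0, 0, 0.12, 0, 0, 0, 5.8], [0, 0, 0.12, 0, 0, 0, 5.8], [0, 0, 0.116, 0, 0, 0, 5.8], [0, 0, 0, 0, 0, 0, 5.8]]
  ]
}}

```text
t: 52.85
position: [0.541, -0.3954, 0.2748]
tool_rot: [[0.457, 0.89, -0.003], [0.89, -0.456, 0.002], [0.0, -0.004, -1.0]]
force: [0.2, -0.7, 0.3]
width: 0.0581
```

```bash
python3 - <<'E'
from h import *
R,P=st(); print(R)
# orange pick
X=np.array([.89,-.4555,0]); h=np.radians(30)
z=np.sin(h)*X+np.array([0,0,-np.cos(h)])
ax=np.array([.4987,.2437,.036])-.005*X; T=ax+.037*z; pre=T-.12*z; print('T',T,'pre',pre)
print('delta to above pre',delta(pre+[0,0,.17]))
E
```

```text
t 52.85 P [ 0.541  -0.3954  0.2748] w 0.0581 F [ 0.2267 -0.7398  0.3306] q [ 0.3679  0.3788  0.2274  1.547  -0.0884  1.2297  1.7064]
tilt 0.21768539165604195 z az 150.04024245152348 x slope 0.00018547384057693582
[[ 0.4565  0.8897 -0.0033]
 [ 0.8897 -0.4565  0.0019]
 [ 0.0002 -0.0038 -1.    ]]
T [0.5107 0.2376 0.004 ] pre [0.4573 0.2649 0.1079]
delta to above pre [ 54.9268 -37.5911  -0.1527]
```

>>> {"op": "jog_arm", "data": {
  "increments": [
    [[0, 0, 0, 2, -1.4, 0, 5.8], [0, 0, 0, 3.5, -2.4, 0, 5.8], [0, 0, 0, 3.5, -2.4, 0, 5.8], [0, 0, 0, 3.5, -2.4, 0, 5.8], [0, 0, 0, 3.5, -2.4, 0, 5.8], [0, 0, 0, 3.5, -2.4, 0, 5.8], [0, 0, 0, 3.5, -2.4, 0, 5.8], [0, 0, 0, 3.5, -2.4, 0, 5.8], [0, 0, 0, 3.5, -2.4, 0, 5.8], [0, 0, 0, 3.5, -2.4, 0, 5.8], [0, 0, 0, 3.5, -2.4, 0, 5.8], [0, 0, 0, 3.5, -2.4, 0, 5.8], [0, 0, 0, 3.5, -2.4, 0, 5.8], [0, 0, 0, 3.5, -2.4, 0, 5.8], [0, 0, 0, 3.5, -2.4, 0, 5.8], [0, 0, 0, 3.5, -2.4, 0, 5.8], [0, 0, 0, 0.4, -0.2, 0, 5.8], [0, 0, 0, 0, 0, 0, 5.8]]
  ]
}}

```text
t: 55.1
position: [0.4579, 0.2639, 0.2759]
tool_rot: [[0.455, 0.891, -0.003], [0.891, -0.455, 0.001], [-0.001, -0.003, -1.0]]
force: [-0.5, -0.1, -0.2]
width: 0.0579
```

>>> {"op": "jog_arm", "data": {
  "increments": [
    [[-0.131, 0, 0, 0, 0, 0, 5.8], [-0.131, 0, 0, 0, 0, 0, 5.8], [-0.131, 0, 0, 0, 0, 0, 5.8], [-0.131, 0, 0, 0, 0, 0, 5.8], [0, 0, 0, 0, 0, 0, 5.8]]
  ]
}}

```text
t: 55.72
position: [0.457, 0.2641, 0.2756]
tool_rot: [[0.454, 0.773, 0.444], [0.891, -0.392, -0.228], [-0.002, 0.499, -0.866]]
force: [0.9, -0.7, -0.9]
width: 0.058
```

```bash
python3 - <<'E'
from h import *
R,P=st(); print(R)
z=R[:,2]; X=np.array([.89,-.4555,0]); ax=np.array([.4987,.2437,.036])-.005*X; T=ax+.037*z; pre=T-.12*z; print('T',T,'pre',pre, delta(pre))
im,p=snap('wrist','w26')
E
```

```text
t 55.725 P [0.457  0.2641 0.2756] w 0.058 F [ 0.9109 -0.7072 -0.8829] q [-0.66    0.066  -0.3554  2.037   0.6244  1.0861 -0.2246]
tilt 29.945671470176745 z az -27.186980427973605 x slope -0.001957007620414897
[[ 0.4539  0.7726  0.444 ]
 [ 0.8911 -0.3924 -0.2281]
 [-0.002   0.4992 -0.8665]]
T [0.5107 0.2375 0.0039] pre [0.4574 0.2649 0.1079] [ 0.1244 -8.3701 14.5341]
```

View pics/w26.png

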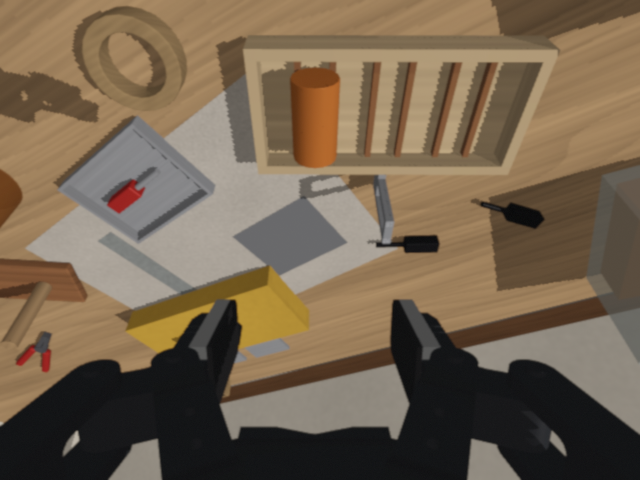

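>>> {"op": "jog_arm", "data": {
  "increments": [
    [[0, 0, 0, 0.1, -1.4, 2.42, 5.8], [0, 0, 0, 0, -1.4, 2.42, 5.8], [0, 0, 0, 0, -1.4, 2.42, 5.8], [0, 0, 0, 0, -1.4, 2.42, 5.8], [0, 0, 0, 0, -1.4, 2.42, 5.8], [0, 0, 0, 0, -1.4, 2.42, 5.8], [0, 0, 0, 0, 0, 0, 5.8], [0, 0, 0, 0, 0, 0, 5.8]]
  ]
}}

```text
t: 56.78
position: [0.4589, 0.2652, 0.1094]
tool_rot: [[0.458, 0.771, 0.443], [0.889, -0.397, -0.228], [0.001, 0.498, -0.867]]
force: [0.9, 0.1, 0.3]
width: 0.0578
```

```bash
python3 - <<'E'
from h import *
R,P=st(); print(delta([.5107,.2375,.004]))
im,p=snap('wrist','w27'); im,p=snap('side','d27')
h=cv2.cvtColor(cv2.imread('pics/w27.png'),cv2.COLOR_BGR2HSV); m=cv2.inRange(h,(5,150,60),(14,255,255)); c=max(cv2.findContours(m,0,1)[0],key=cv2.contourArea); print(cv2.boundingRect(c))
E
```

```text
t 56.775 P [0.4589 0.2652 0.1094] w 0.0578 F [0.9227 0.0656 0.286 ] q [-0.7133  0.3035 -0.3272  2.1926  0.8846  0.8432 -0.5984]
tilt 29.863533164392848 z az -27.207776082899223 x slope 0.0005438355896531017
[-0.0965 -0.1514 12.064 ]
(274, 178, 75, 130)
```

View pics/w27.png

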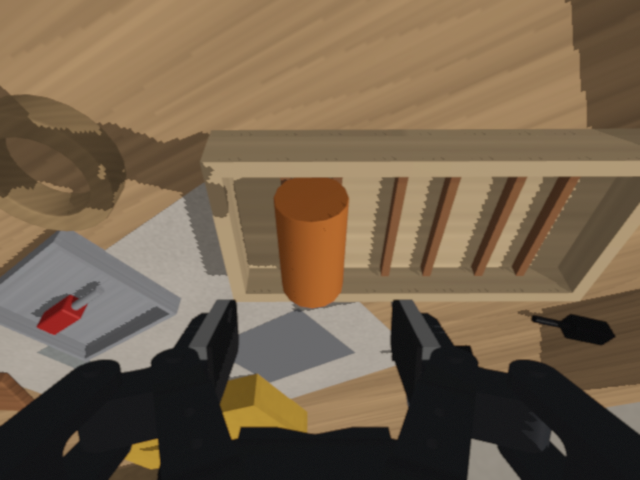

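View pics/d27.png

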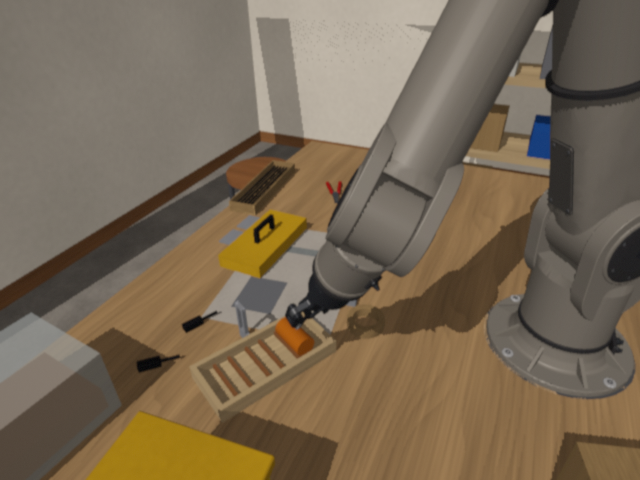

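>>> {"op": "jog_arm", "data": {
  "increments": [
    [[0, 0, 0, -0.1, -0.1, 2, 5.8], [0, 0, 0, 0, 0, 2, 5.8], [0, 0, 0, 0, 0, 2, 5.8], [0, 0, 0, 0, 0, 1.5, 5.8], [0, 0, 0, 0, 0, 1.5, 5.8], [0, 0, 0, 0, 0, 1, 5.8], [0, 0, 0, 0, 0, 0, 5.8]]
  ]
}}

```text
t: 57.75
position: [0.5011, 0.2421, 0.0206]
tool_rot: [[0.457, 0.772, 0.442], [0.889, -0.396, -0.228], [-0.001, 0.498, -0.867]]
force: [0.8, 0.1, -0.2]
width: 0.0581
```

```bash
python3 - <<'E'
from h import *
R,P=st(); print(delta([.5107,.2375,.004]))
im,p=snap('wrist','w28')
E
```

```text
t 57.75 P [0.5011 0.2421 0.0206] w 0.0581 F [ 0.8197  0.1249 -0.2374] q [-0.6972  0.4802 -0.2347  2.2086  1.1221  0.6983 -0.7772]
tilt 29.85176904403675 z az -27.257425645368947 x slope -0.0006657771265279054
[0.0317 0.0944 1.9723]
```

View pics/w28.png

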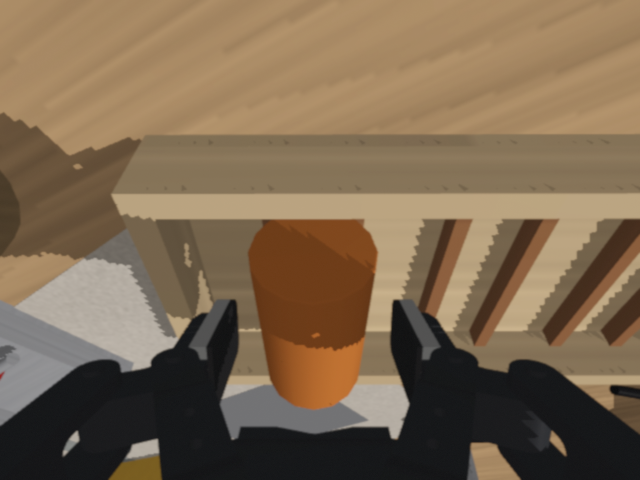

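>>> {"op": "jog_arm", "data": {
  "increments": [
    [[0, 0, 0, 0, 0.1, 0.7, 5.8], [0, 0, 0, 0, 0, 0.7, 5.8], [0, 0, 0, 0, 0, 0.5, 5.8], [0, 0, 0, 0, 0, 0, 5.8], [0, 0, 0, 0, 0, 0, 3.5], [0, 0, 0, 0, 0, 0, 3.5], [0, 0, 0, 0, 0, 0, 3.5], [0, 0, 0, 0, 0, 0, 3.5], [0, 0, 0, 0, 0, 0, 3.5], [0, 0, 0, 0, 0, 0, 3.5]]
  ],
  "grip_force": 40
}}

```text
t: 59.05
position: [0.5101, 0.2374, 0.0053]
tool_rot: [[0.457, 0.771, 0.443], [0.889, -0.396, -0.228], [-0.0, 0.498, -0.867]]
force: [-4.5, -2.7, 6.0]
width: 0.0433
```

```bash
python3 - <<'E'
from h import *
R,P=st(); c=R.T@(np.array([.4987,.2437,.036])-P); print('c tool',c, 'm tool',R.T@[.89,-.4555,0])
im,p=snap('wrist','w29')
E
```

```text
t 59.05 P [0.5101 0.2374 0.0053] w 0.0433 F [-4.4828 -2.7444  6.043 ] q [-0.6928  0.5133 -0.2159  2.2056  1.1697  0.6749 -0.8112]
tilt 29.87549741328438 z az -27.21479050232174 x slope -0.0002530608946728446
c tool [ 0.0004  0.004  -0.0332] m tool [0.0015 0.8669 0.498 ]
```

View pics/w29.png

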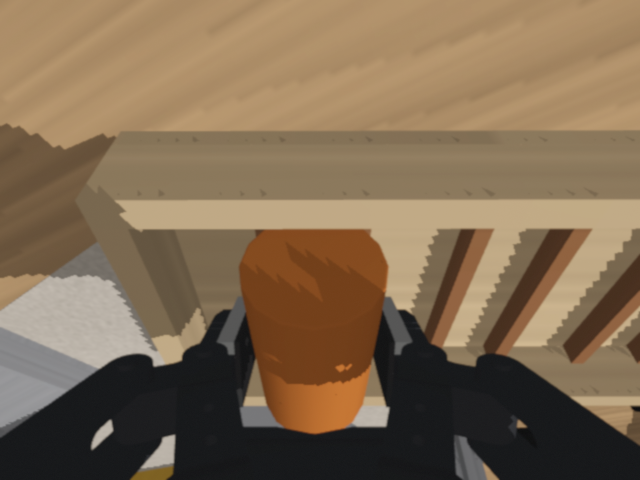

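>>> {"op": "jog_arm", "data": {
  "increments": [
    [[0, 0, 0, 0, 0.25, -0.43, 3.5], [0, 0, 0, 0, 0.5, -0.87, 3.5], [0, 0, 0, 0, 1, -1.73, 3.5], [0, 0, 0, 0, 1, -1.73, 3.5], [0, 0, 0, 0, 1, -1.73, 3.5], [0, 0, 0, 0, 1, -1.73, 3.5], [0, 0, 0, 0, 1, -1.73, 3.5], [0, 0, 0, 0, 1, -1.73, 3.5], [0, 0, 0, 0, 1, -1.73, 3.5], [0, 0, 0, 0, 1, -1.73, 3.5], [0, 0, 0, 0, 1, -1.73, 3.5], [0, 0, 0, 0, 1, -1.73, 3.5], [0.131, 0, 0, 0, 0, 0, 3.5], [0.131, 0, 0, 0, 0, 0, 3.5], [0.131, 0, 0, 0, 0, 0, 3.5], [0.131, 0, 0, 0, 0, 0, 3.5], [0, 0, 0, 0, 0, 0, 3.5]]
  ]
}}

```text
t: 61.22
position: [0.5125, 0.2359, 0.2205]
tool_rot: [[0.46, 0.888, -0.003], [0.888, -0.46, 0.003], [0.001, -0.004, -1.0]]
force: [-0.5, 0.7, -0.2]
width: 0.0434
```

```bash
python3 - <<'E'
from h import *
R,P=st(); print(R)
print(delta([.56,-.235,.275]))
im,p=snap('wrist','w30'); crop(im,180,180,460,460,2,'w30c')
E
```

```text
t 61.225 P [0.5125 0.2359 0.2205] w 0.0434 F [-0.4682  0.7301 -0.2413] q [-0.295   0.254  -0.2935  1.8299  0.0782  1.0702  0.4758]
tilt 0.24743117150186156 z az 135.0090688038163 x slope 0.001307018383233293
[[ 0.4598  0.888  -0.0031]
 [ 0.888  -0.4598  0.0031]
 [ 0.0013 -0.0041 -1.    ]]
[-39.6249  25.8472  -5.6123]
```

View pics/w30c.png

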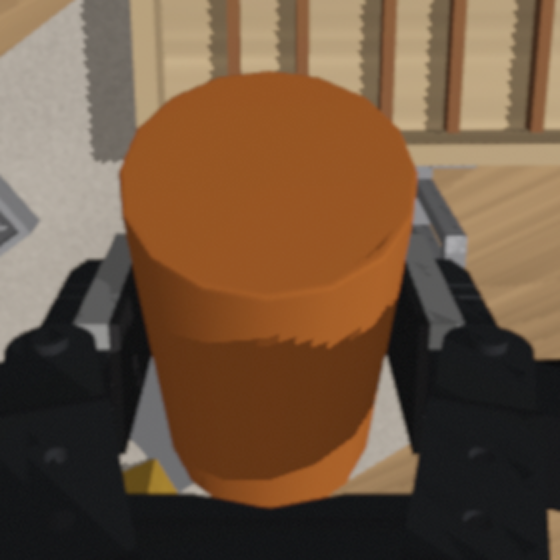

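>>> {"op": "jog_arm", "data": {
  "increments": [
    [[0, 0, 0, -1.5, 1, -0.4, 3.5], [0, 0, 0, -2.83, 1.85, -0.4, 3.5], [0, 0, 0, -2.83, 1.85, -0.4, 3.5], [0, 0, 0, -2.83, 1.85, -0.4, 3.5], [0, 0, 0, -2.83, 1.85, -0.4, 3.5], [0, 0, 0, -2.83, 1.85, -0.4, 3.5], [0, 0, 0, -2.83, 1.85, -0.4, 3.5], [0, 0, 0, -2.83, 1.85, -0.4, 3.5], [0, 0, 0, -2.83, 1.85, -0.4, 3.5], [0, 0, 0, -2.83, 1.85, -0.4, 3.5], [0, 0, 0, -2.83, 1.85, -0.4, 3.5], [0, 0, 0, -2.83, 1.85, -0.4, 3.5], [0, 0, 0, -2.83, 1.85, -0.4, 3.5], [0, 0, 0, -2.83, 1.85, -0.4, 3.5], [0, 0, 0, -1.3, 0.8, 0, 3.5], [0, 0, 0, 0, 0, 0, 3.5]]
  ]
}}

```text
t: 63.28
position: [0.5596, -0.2331, 0.2752]
tool_rot: [[0.457, 0.889, -0.003], [0.889, -0.457, 0.001], [-0.0, -0.003, -1.0]]
force: [0.6, 0.8, -1.1]
width: 0.0436
```

>>> {"op": "jog_arm", "data": {
  "increments": [
    [[0, 0, -0.148, 0, 0, 0, 3.5], [0, 0, -0.148, 0, 0, 0, 3.5], [0, 0, -0.148, 0, 0, 0, 3.5], [0, 0, -0.148, 0, 0, 0, 3.5], [0, 0, -0.148, 0, 0, 0, 3.5], [0.14, 0, 0, 0, 0, 0, 3.5], [0.14, 0, 0, 0, 0, 0, 3.5], [0.14, 0, 0, 0, 0, 0, 3.5], [0.14, 0, 0, 0, 0, 0, 3.5], [0.14, 0, 0, 0, 0, 0, 3.5], [0.1, 0, 0, 0, 0, 0, 3.5], [0, 0, 0, 0, 0, 0, 3.5]]
  ]
}}

```text
t: 64.78
position: [0.5607, -0.2305, 0.2728]
tool_rot: [[-0.266, 0.667, -0.695], [0.964, 0.188, -0.189], [0.004, -0.721, -0.693]]
force: [-0.4, -0.1, -0.8]
width: 0.0436
```

```bash
python3 - <<'E'
from h import *
R,P=st(); print(R@M)
Rf=final_R(-165); print('rotvec to final',Ro.from_matrix(R.T@Rf).as_rotvec())
c=np.array([0.0004,.0045,-.0325]); inn=c-.034*M
print('inner now',P+R@inn)
C=np.array([.5608,-.2337,.115]); T=C+[0,0,.11]-Rf@inn; print('pre TCP',T,'delta',delta(T))
E
```

```text
t 64.775 P [ 0.5607 -0.2305  0.2728] w 0.0436 F [-0.4167 -0.1223 -0.8161] q [ 0.1361  0.7182 -0.0291  1.2221  0.3073  1.9562  1.9515]
tilt 46.1107128641466 z az -164.79350218537326 x slope 0.004289561909236114
[ 0.2303  0.0679 -0.9707]
rotvec to final [0.2424 0.0036 0.0081]
inner now [ 0.5784 -0.2254  0.3251]
pre TCP [ 0.5315 -0.242   0.1786] delta [-0.3724  4.6256  8.7743]
```

>>> {"op": "jog_arm", "data": {
  "increments": [
    [[0, 0, 0, -0.07, 0.93, 1.75, 3.5], [0, 0, 0, -0.07, 0.93, 1.75, 3.5], [0.06, 0, 0, -0.07, 0.93, 1.75, 3.5], [0.06, 0, 0, -0.07, 0.93, 1.75, 3.5], [0.06, 0, 0, -0.07, 0.93, 1.75, 3.5], [0.06, 0, 0.008, 0, 0, 0, 3.5], [0, 0, 0, 0, 0, 0, 3.5]]
  ]
}}

```text
t: 65.65
position: [0.5274, -0.245, 0.1807]
tool_rot: [[-0.258, 0.487, -0.834], [0.966, 0.127, -0.225], [-0.004, -0.864, -0.504]]
force: [-0.2, 1.0, -0.2]
width: 0.0436
```

```bash
python3 - <<'E'
from h import *
R,P=st(); print(R@M)
Rf=final_R(-165); print('rotvec to final',Ro.from_matrix(R.T@Rf).as_rotvec())
c=np.array([0.0004,.0045,-.0325]); inn=c-.034*M
print('inner now',P+R@inn)
C=np.array([.5608,-.2337,.115]); T=C+[0,0,.11]-R@inn; print('pre TCP',T,'delta',delta(T), 'down dir',-R.T@[0,0,1])
im,p=snap('side','d31'); crop(im,320,130,450,260,5,'d31c')
im2,p2=snap('scene','s31'); crop(im2,130,90,330,290,3,'s31c')
h=cv2.cvtColor(im,cv2.COLOR_BGR2HSV); m=cv2.inRange(h,(5,150,60),(16,255,255)); m[:100]=0;m[208:]=0; m[:,:300]=0;m[:,420:]=0
c_=max(cv2.findContours(m,0,1)[0],key=cv2.contourArea); print(cv2.boundingRect(c_),cv2.minAreaRect(c_)); 
ce=P+R@c; print('pred',proj(manip.camera_params('side'),ce))
E
```

```text
t 65.65 P [ 0.5274 -0.245   0.1807] w 0.0436 F [-0.1681  0.9543 -0.1676] q [0.1166 0.8868 0.0049 1.2683 0.3562 1.9712 1.9143]
tilt 59.75717437802538 z az -164.89731220899185 x slope -0.0037233581838767727
[ 0.005  -0.0025 -1.    ]
rotvec to final [ 0.0042  0.0015 -0.0034]
inner now [ 0.5565 -0.2367  0.2272]
pre TCP [ 0.5318 -0.2421  0.1785] delta [ 0.1774  0.4375 -0.3203] down dir [0.0037 0.8639 0.5037]
(345, 153, 18, 35) ((353.4632568359375, 169.91851806640625), (16.10712242126465, 34.17267608642578), 2.2906100749969482)
pred [353.2555 169.8938]
```

View pics/d31c.png

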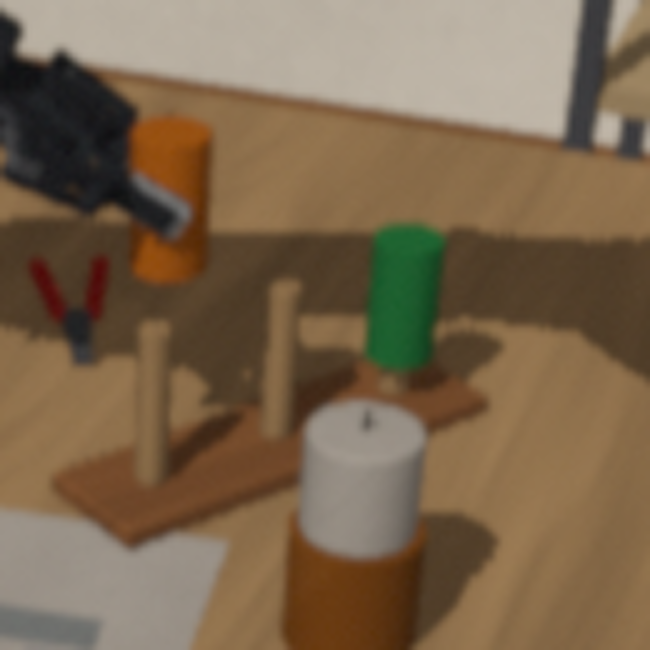

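View pics/s31c.png

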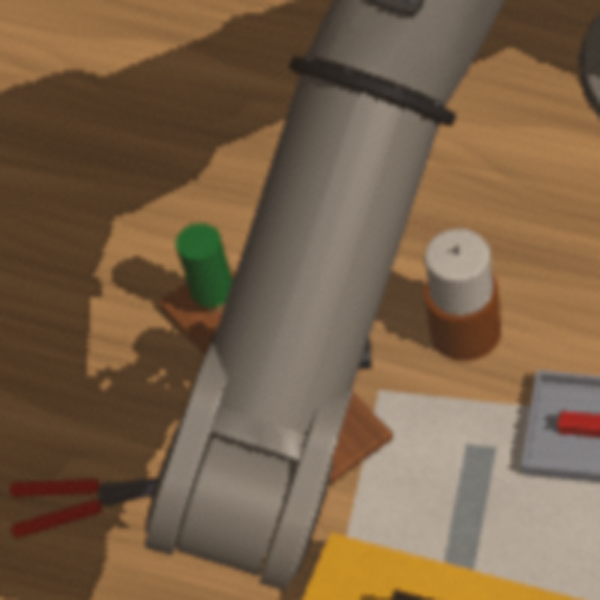

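>>> {"op": "jog_arm", "data": {
  "increments": [
    [[0, 0, 0, 0.18, 0.44, -0.32, 3.5], [0, 0, 0, 0, 0, 0, 3.5], [0, 0, 0, 0, 1.3, 0.755, 3.5], [0, 0, 0, 0, 1.3, 0.755, 3.5], [0, 0, 0, 0, 1.3, 0.755, 3.5], [0, 0, 0, 0, 1.3, 0.755, 3.5], [0, 0, 0, 0, 1.3, 0.755, 3.5], [0, 0, 0, 0, 0, 0, 3.5]]
  ]
}}

```text
t: 66.75
position: [0.5324, -0.2422, 0.1034]
tool_rot: [[-0.259, 0.487, -0.834], [0.966, 0.127, -0.225], [-0.004, -0.864, -0.503]]
force: [-0.1, 0.2, -0.7]
width: 0.0432
```

```bash
python3 - <<'E'
from h import *
R,P=st(); print(R@M)
c=np.array([0.0004,.0045,-.0325]); inn=c-.034*M
print('inner now',P+R@inn)
C=np.array([.5608,-.2337,.115]); T=C-R@inn; print('delta',delta(T), 'down dir',-R.T@[0,0,1])
im,p=snap('side','d32'); crop(im,320,130,450,260,5,'d32c')
E
```

```text
t 66.75 P [ 0.5324 -0.2422  0.1034] w 0.0432 F [-0.0509  0.2104 -0.7303] q [0.115  0.9798 0.0001 1.2655 0.3433 1.8893 1.8755]
tilt 59.80932805710897 z az -164.88366417709514 x slope -0.0038352693696188933
[ 0.0042 -0.0028 -1.    ]
inner now [ 0.5614 -0.2338  0.1499]
delta [0.0393 2.9857 1.8065] down dir [0.0038 0.8643 0.5029]
```

View pics/d32c.png

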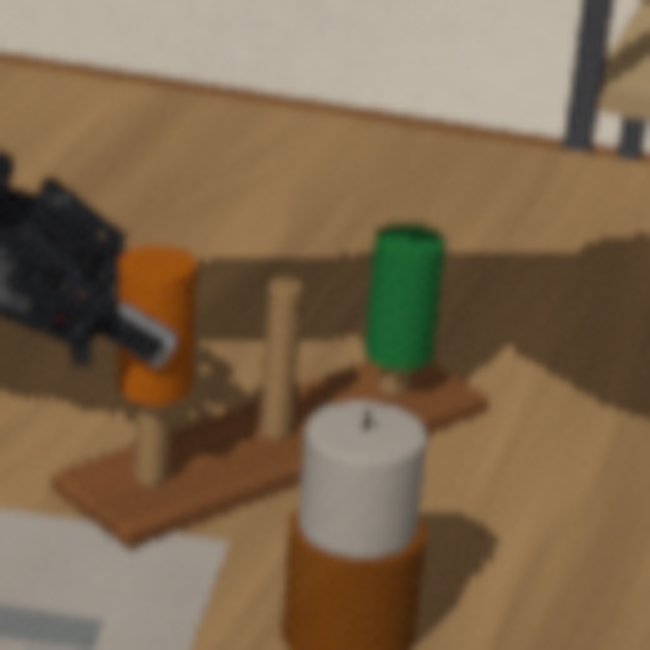

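>>> {"op": "jog_arm", "data": {
  "increments": [
    [[0, 0, 0, 0, 1.04, 0.6, 3.5], [0, 0, 0, 0, 1.04, 0.6, 3.5], [0, 0, 0, 0, 0.52, 0.3, 3.5], [0, 0, 0, 0, 0.26, 0.15, 3.5], [0, 0, 0, 0, 0.09, 0.05, 3.5], [0, 0, 0, 0, 0, 0, 3.5]]
  ]
}}

```text
t: 67.55
position: [0.5333, -0.2424, 0.0709]
tool_rot: [[-0.259, 0.489, -0.833], [0.966, 0.126, -0.226], [-0.005, -0.863, -0.505]]
force: [-0.2, -0.4, -0.5]
width: 0.0433
```

```bash
python3 - <<'E'
from h import *
R,P=st(); print(R@M)
c=np.array([0.0004,.0045,-.0325]); inn=c-.034*M
print('inner now',P+R@inn)
E
```

```text
t 67.55 P [ 0.5333 -0.2424  0.0709] w 0.0433 F [-0.1798 -0.3859 -0.5153] q [ 0.1164  1.0189 -0.002   1.262   0.3406  1.8539  1.8611]
tilt 59.685624620033614 z az -164.85374043518766 x slope -0.004908080554225488
[ 0.0066 -0.0033 -1.    ]
inner now [ 0.5622 -0.234   0.1175]
```

Close to seated. I'll go 1.5 mm lower, then release and back out.

>>> {"op": "jog_arm", "data": {
  "increments": [
    [[0, 0, 0, 0, 0.13, 0.08, 3.5], [0, 0, 0, 0, 0, 0, 3.5], [0, 0, 0, 0, 0, 0, 4.6], [0, 0, 0, 0, 0, 0, 5], [0, 0, 0, 0, 0, 0, 5.6], [0, 0, 0, 0, 0, 0, 5.8], [0, 0, 0, 0, 0, -1, 5.8], [0, 0, 0, 0, 0, -2, 5.8], [0, 0, 0, 0, 0, -2, 5.8], [0, 0, 0, 0, 0, -2, 5.8], [0, 0, 0, 0, 0, -2, 5.8], [0, 0, 0, 0, 0, 0, 5.8]]
  ]
}}

```text
t: 69.05
position: [0.6094, -0.2213, 0.115]
tool_rot: [[-0.26, 0.49, -0.832], [0.966, 0.127, -0.227], [-0.005, -0.863, -0.506]]
force: [0.0, 0.8, 0.1]
width: 0.0578
```

```bash
python3 - <<'E'
from h import *
R,P=st()
im,p=snap('side','d33'); crop(im,320,130,450,260,5,'d33c')
im,p=snap('wrist','w33')
E
```

```text
t 69.05 P [ 0.6094 -0.2213  0.115 ] w 0.0578 F [0.023  0.8412 0.0776] q [0.0633 1.0842 0.0421 1.0121 0.3127 2.0291 1.9215]
tilt 59.6043661103085 z az -164.76544043772947 x slope -0.005297980574645645
```

View pics/d33c.png

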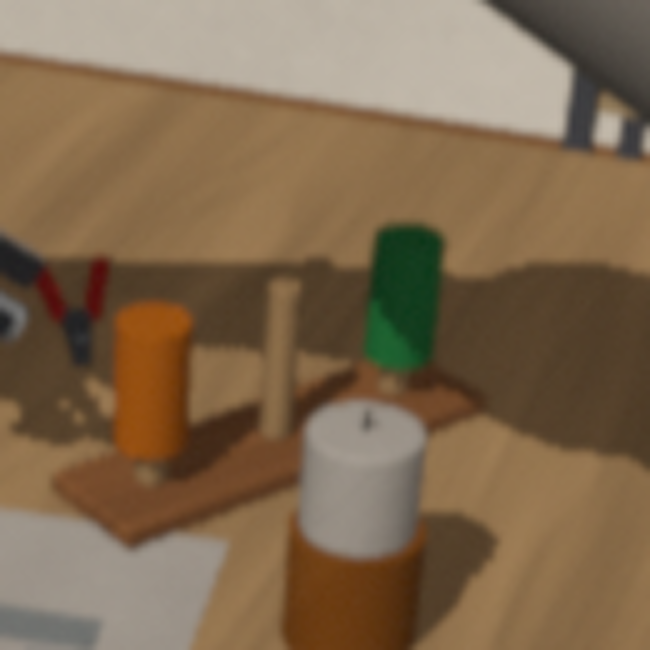

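View pics/w33.png

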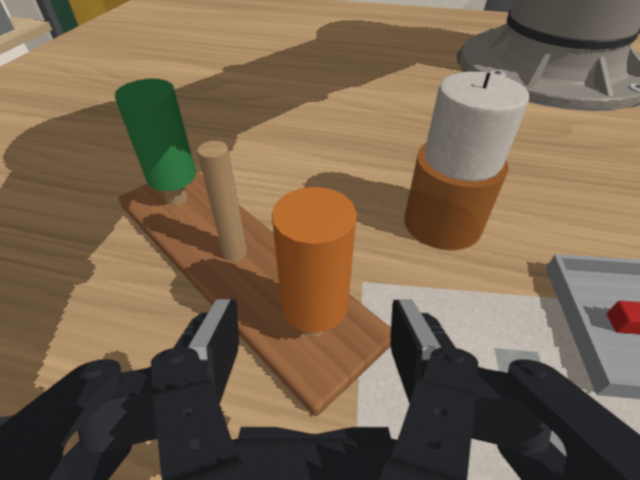

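Both tumblers hang on their pegs and the third lane was empty. I'll go back to view the lid.

>>> {"op": "jog_arm", "data": {
  "increments": [
    [[-0.15, 0, 0, 0, 0, 0, 5.8], [-0.15, 0, 0, 0, 0, 0, 5.8], [-0.15, 0, 0, 0, 0, 0, 5.8], [-0.15, 0, 0, 0, 0, 0, 5.8], [-0.15, 0, 0, 0, 0, 0, 5], [-0.15, 0, 0, 0, 0, 0, 4], [-0.14, 0, 0, 0, 0, 0, 4], [0, 0, 0, 0, 0, -3, 4], [0, 0, 0, 0, 0, -4, 4], [0, 0, 0, 0, 0, -4, 4], [0, 0, 0, 0, 0, -3, 4], [0, 0, 0, 0, 0, 0, 4]]
  ]
}}

```text
t: 70.65
position: [0.6084, -0.2219, 0.2569]
tool_rot: [[-0.258, 0.966, 0.002], [0.966, 0.258, -0.006], [-0.007, 0.001, -1.0]]
force: [0.5, -0.8, -0.5]
width: 0.0399
```

>>> {"op": "jog_arm", "data": {
  "increments": [
    [[0, 0, 0.166, 0, 0, 0, 4], [0, 0, 0.166, 0, 0, 0, 4], [0, 0, 0.166, 0, 0, 0, 4], [0, 0, 0.166, 0, 0, 0, 4], [0, 0, 0.166, 0, 0, 0, 4], [0, 0, 0.166, 0, 0, 0, 4], [0, 0, 0.166, 0, 0, 0, 4], [0, 0, 0.166, 0, 0, 0, 4], [0, 0, 0.166, 0, 0, 0, 4], [0, 0, 0.166, 0, 0, 0, 4], [0, 0, 0.166, 0, 0, 0, 4], [0, 0, 0, 1.8, -3.5, 0, 4], [0, 0, 0, 1.8, -3.5, 0, 4], [0, 0, 0, 1.8, -3.5, 0, 4], [0, 0, 0, 1.8, -3.5, 0, 4], [0, 0, 0, 1.8, -3.5, 0, 4], [0, 0, 0, 1.8, -3.5, 0, 4], [0, 0, 0, 0, 0, 0, 4]]
  ]
}}

```text
t: 72.9
position: [0.7147, -0.007, 0.2515]
tool_rot: [[1.0, 0.01, -0.003], [0.01, -1.0, -0.004], [-0.003, 0.004, -1.0]]
force: [0.2, -1.0, -0.0]
width: 0.04
```

```bash
python3 - <<'E'
from h import *
R,P=st();print(R)
im,p=snap('wrist','w34'); im,p=snap('scene','s34')
E
```

```text
t 72.9 P [ 0.7147 -0.007   0.2515] w 0.04 F [ 0.1604 -0.9586 -0.0376] q [-0.1474  0.4656  0.0949  1.457  -0.0413  1.2243 -0.0378]
tilt 0.28353728373331677 z az -127.20850566394758 x slope -0.003033669499892434
[[ 0.9999  0.0105 -0.003 ]
 [ 0.0105 -0.9999 -0.0039]
 [-0.003   0.0039 -1.    ]]
```

View pics/w34.png

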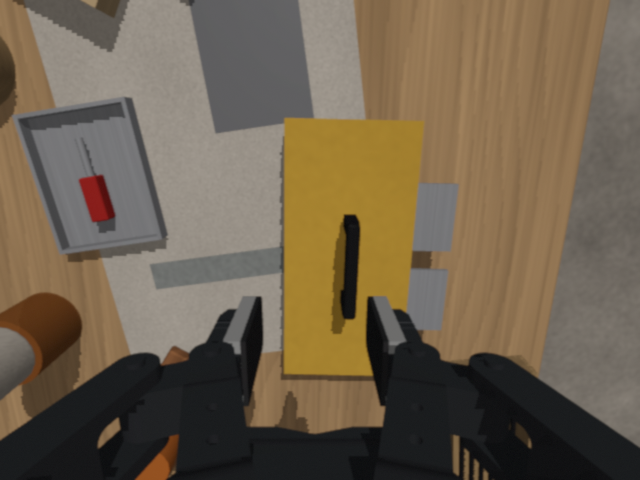

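View pics/s34.png

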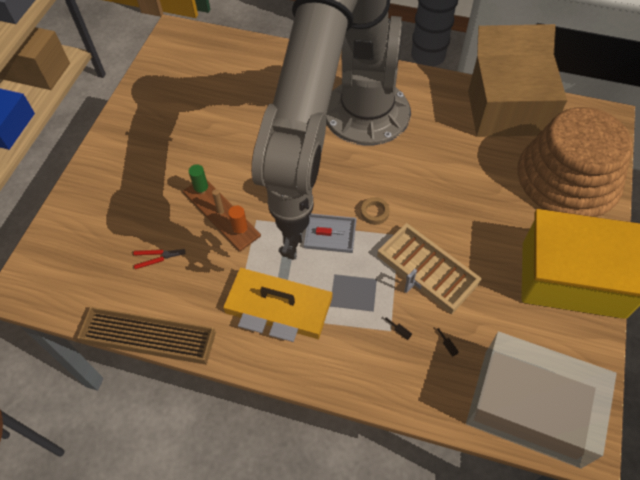

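```bash
python3 - <<'E'
from h import *
p=manip.camera_params('wrist')
b=[onplane(p,q,.083) for q in [(351,216),(349,318)]]; print(b,np.mean(b,0))
t=np.array([onplane(p,q,.038) for q in [(284,118),(424,121),(408,378),(284,375)]]); print(t,t.mean(0))
for i,j in [(0,3),(1,2)]:
    d=t[i]-t[j]; print(np.degrees(np.arctan2(d[1],d[0]))-90, np.linalg.norm(d))
print('slot edges',[onplane(p,q,.038) for q in [(418,251),(458,251),(412,268),(447,269)]])
ps=manip.camera_params('scene')
im=cv2.imread('pics/s34.png'); crop(im,215,255,345,350,6,'s34c')
E
```

```text
[array([ 0.7454, -0.0117,  0.083 ]), array([ 0.7466, -0.1071,  0.083 ])] [ 0.746  -0.0594  0.083 ]
[[ 0.6861  0.0687  0.038 ]
 [ 0.8128  0.0669  0.038 ]
 [ 0.8174 -0.2007  0.038 ]
 [ 0.6822 -0.1982  0.038 ]] [ 0.7496 -0.0658  0.038 ]
-0.8413326068671978 0.2668972687715218
0.9994176642721015 0.26766998251838703
slot edges [array([ 0.817, -0.056,  0.038]), array([ 0.8565, -0.0557,  0.038 ]), array([ 0.8124, -0.0738,  0.038 ]), array([ 0.8475, -0.0746,  0.038 ])]
```

View pics/s34c.png

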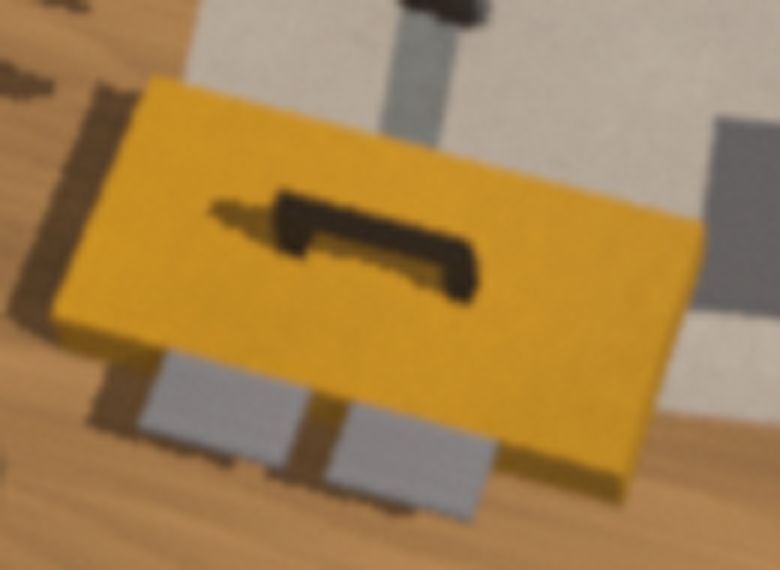

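The lid was knocked to about (0.747, -0.063), with its yaw still near 0. I'll regrip it there.

>>> {"op": "jog_arm", "data": {
  "increments": [
    [[0, 0, 0, 1.6, 2.8, 0, 4], [0, 0, 0, 1.6, 2.8, 0, 4], [0, 0, 0, 0, 0, 3, 4], [0, 0, 0, 0, 0, 3, 4], [0, 0, 0, 0, 0, 3, 4], [0, 0, 0, 0, 0, 2, 4], [0, 0, 0, 0, 0, 0, 4]]
  ]
}}

```text
t: 73.88
position: [0.746, -0.068, 0.1423]
tool_rot: [[1.0, 0.005, -0.003], [0.005, -1.0, -0.005], [-0.003, 0.005, -1.0]]
force: [-0.0, 0.2, 0.7]
width: 0.0401
```

```bash
python3 - <<'E'
from h import *
R,P=st();print(R)
im,p=snap('wrist','w35'); print(proj(p,[P[0],P[1],.11]))
E
```

```text
t 73.875 P [ 0.746  -0.068   0.1423] w 0.0401 F [-0.0295  0.2465  0.6774] q [-0.0635  0.6055  0.1005  1.4744 -0.0591  1.0679  0.0531]
tilt 0.35699140320463896 z az -121.30287258490151 x slope -0.0032650625002498186
[[ 1.      0.0053 -0.0032]
 [ 0.0052 -1.     -0.0053]
 [-0.0033  0.0053 -1.    ]]
[313.3601 268.682 ]
```

View pics/w35.png

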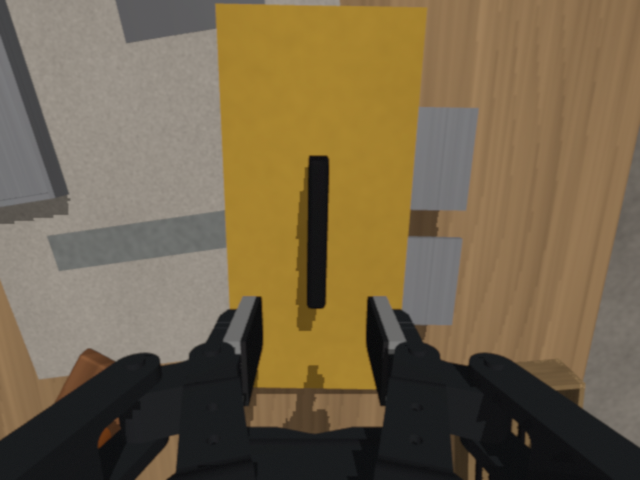

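```bash
python3 - <<'E'
from h import *
p=manip.camera_params('wrist')
b=[onplane(p,q,.083) for q in [(318,159),(316.5,306)]]; print(b,np.mean(b,0))
print([onplane(p,q,.038) for q in [(414,211),(476,211),(409,237),(461,238)]])
t=np.array([onplane(p,q,.038) for q in [(217,4),(426,8),(405,389),(230,389)]]); print(t,t.mean(0))
for i,j in [(0,3),(1,2)]:
    d=t[i]-t[j]; print(np.degrees(np.arctan2(d[1],d[0]))-90, np.linalg.norm(d))
E
```

```text
[array([ 0.7492, -0.0137,  0.083 ]), array([ 0.749 , -0.1021,  0.083 ])] [ 0.7491 -0.0579  0.083 ]
[array([ 0.8158, -0.0513,  0.038 ]), array([ 0.8583, -0.051 ,  0.038 ]), array([ 0.8136, -0.0698,  0.038 ]), array([ 0.8501, -0.0703,  0.038 ])]
[[ 0.6882  0.0741  0.038 ]
 [ 0.8137  0.0726  0.038 ]
 [ 0.8193 -0.1932  0.038 ]
 [ 0.6818 -0.1942  0.038 ]] [ 0.7507 -0.0602  0.038 ]
-1.3613508230439493 0.2683892915753737
1.2149713138473146 0.2658592447494219
```

>>> {"op": "jog_arm", "data": {
  "increments": [
    [[0, 0, 0, 0.3, -0.8, 0, 4], [0, 0, 0, 0, 0, 2.5, 4], [0, 0, 0, 0, 0, 2.5, 4], [0, 0, 0, 0, 0, 2.5, 4], [0, 0, 0, 0, 0, 1.2, 4], [0, 0, 0, 0, 0, 0.8, 4], [0, 0, 0, 0, 0, 0, 4], [0, 0, 0, 0, 0, 0, 0.5], [0, 0, 0, 0, 0, 0, 0.5], [0, 0, 0, 0, 0, 0, 0.5], [0, 0, 0, 0, 0, 0, 0.5], [0, 0, 0, 0, 0, 0, 0.5], [0, 0, 0, 0, 0, 0, 0.5], [0, 0, 0, 0, 0, 0, 0.5]]
  ],
  "grip_force": 70
}}

```text
t: 75.68
position: [0.7505, -0.0596, 0.0498]
tool_rot: [[1.0, 0.006, 0.001], [0.006, -1.0, -0.005], [0.001, 0.005, -1.0]]
force: [-2.1, 0.6, 5.8]
width: 0.0104
```

```bash
python3 - <<'E'
from h import *
R,P=st();print(R)
im,p=snap('wrist','w36')
E
```

```text
t 75.675 P [ 0.7505 -0.0596  0.0498] w 0.0104 F [-2.0743  0.5792  5.7625] q [-0.0664  0.7006  0.0879  1.5256 -0.065   0.9177  0.0467]
tilt 0.29131225780313225 z az -83.89407899159144 x slope 0.0005091164532844485
[[ 1.      0.0063  0.0005]
 [ 0.0063 -1.     -0.0051]
 [ 0.0005  0.0051 -1.    ]]
```

View pics/w36.png

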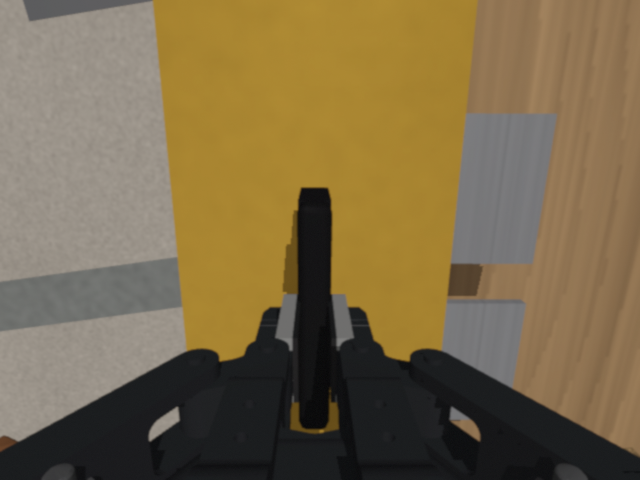

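```bash
cat > slot.py <<'E'
from h import *
def edges(name,x0,x1):
    im=cv2.imread(f'pics/{name}.png'); g=cv2.cvtColor(im,cv2.COLOR_BGR2GRAY).astype(float)
    col=g[:,x0:x1].mean(1); d=np.diff(cv2.GaussianBlur(col.reshape(-1,1),(1,3),0).ravel()); return col,d
E
python3 - <<'E'
from slot import *
for n in ['w13','w36']:
    col,d=edges(n,462,476); print(n,[ (i,round(d[i],1)) for i in np.argsort(-abs(d[250:320]))[:6]+250]); print(col[258:312].round().astype(int))
p=dict(manip.camera_params('wrist')); Wn=np.array(p['world_from_camera'])
s=manip.read_state(); R=np.array(s['tool_rot']);P=np.array(s['position'])
# camera pose in tool frame
Tc=np.eye(4); Tc[:3,:3]=R.T@Wn[:3,:3]; Tc[:3,3]=R.T@(Wn[:3,3]-P); print(Tc)
np.save('Tc.npy',Tc)
E
```

```text
w13 [(np.int64(306), np.float64(-5.8)), (np.int64(310), np.float64(5.6)), (np.int64(305), np.float64(-5.0)), (np.int64(309), np.float64(4.3)), (np.int64(311), np.float64(3.5)), (np.int64(307), np.float64(-3.2))]
[121 121 121 121 121 120 121 121 120 120 121 121 123 125 126 126 126 126
 126 126 125 126 125 125 125 124 124 124 124 124 124 123 123 123 122 122
 122 122 122 122 122 122 122 122 122 122 122 121 115 108 105 105 110 117]
w36 [(np.int64(295), np.float64(17.8)), (np.int64(263), np.float64(-16.3)), (np.int64(262), np.float64(-12.9)), (np.int64(294), np.float64(12.5)), (np.int64(296), np.float64(10.8)), (np.int64(264), np.float64(-10.7))]
[120 120 120 120 116 102  82  71  70  70  69  70  70  69  69  69  69  69
  69  69  70  69  69  69  69  69  69  69  69  69  69  69  69  69  69  69
  70  82 106 116 115 111 106 104 106 112 118 120 120 120 120 120 120 120]
[[ 1.      0.0004 -0.0011  0.0007]
 [-0.      0.9623  0.2719 -0.0683]
 [ 0.0012 -0.2719  0.9623 -0.1646]
 [ 0.      0.      0.      1.    ]]
```

```bash
python3 - <<'E'
from h import *
Tc=np.load('Tc.npy'); p=manip.camera_params('wrist')
def tp(u,v,z):
    d=Tc[:3,:3]@np.array([(u-p['cx'])/p['fx'],(v-p['cy'])/p['fy'],1]); o=Tc[:3,3]; return o+d*(z-o[2])/d[2]
for n,z,a,b in [('ref',.0085,270,308),('now',.0118,263.5,301)]:
    A=tp(469,a,z);B=tp(469,b,z); print(n,A,B,(A+B)/2)
E
```

```text
ref [ 0.0716 -0.0078  0.0085] [0.0736 0.0111 0.0085] [0.0726 0.0016 0.0085]
now [ 0.0726 -0.0099  0.0118] [0.0746 0.009  0.0118] [ 0.0736 -0.0004  0.0118]
```

>>> {"op": "jog_arm", "data": {
  "increments": [
    [[0, 0, 0, 0, 0, -0.5, 0.5], [0, 0, 0, 0, 0, -1, 0.5], [0, 0, 0, 0, 0, -2, 0.5], [0, 0, 0, 0, 0, -2.5, 0.5], [0, 0, 0, 0, 0, -2.5, 0.5], [0, 0, 0, 0, 0, -2.5, 0.5], [0, 0, 0, 0, 0, -2.5, 0.5], [0, 0, 0, 0, 0, -2.5, 0.5], [0, 0, 0, 0, 0, -2, 0.5], [0, 0, 0, 0, 0, -1, 0.5], [0, 0, 0, 0, 0, 0, 0.5]]
  ]
}}

```text
t: 77.1
position: [0.7503, -0.0586, 0.2393]
tool_rot: [[1.0, 0.006, 0.0], [0.006, -1.0, -0.005], [0.0, 0.005, -1.0]]
force: [-0.5, -0.2, -4.3]
width: 0.0099
```

>>> {"op": "jog_arm", "data": {
  "increments": [
    [[0, 0, 0, -0.8, -1.3, 0, 0.5], [0, 0, 0, -1.6, -2.6, 0, 0.5], [0, 0, 0, -1.6, -2.6, 0, 0.5], [0, 0, 0, -1.6, -2.6, 0, 0.5], [0, 0, 0, -1.6, -2.6, 0, 0.5], [0, 0, 0, -1.6, -2.6, 0, 0.5], [0, 0, 0, -1.6, -2.6, 0, 0.5], [0, 0, 0, -1.6, -2.6, 0, 0.5], [0, 0, 0, -1.6, -2.6, 0, 0.5], [0, 0, 0, -1.6, -2.6, 0, 0.5], [0, 0, 0, -1.6, -2.6, 0, 0.5], [0, 0, 0, -1.6, -2.6, 0, 0.5], [0, 0, 0, -1.6, -2.6, 0, 0.5], [0, 0, 0, -1.6, -2.6, 0, 0.5], [0, 0, 0.12, -0.8, -1.3, 0, 0.5], [0, 0, 0.12, 0, 0, 0, 0.5], [0, 0, 0.12, 0, 0, 0, 0.5], [0, 0, 0.117, 0, 0, 0, 0.5], [0, 0, 0, 0, 0, 0, 0.5]]
  ]
}}

```text
t: 79.47
position: [0.5227, 0.3043, 0.2363]
tool_rot: [[0.892, -0.452, -0.002], [-0.452, -0.892, -0.006], [0.001, 0.006, -1.0]]
force: [-0.7, 0.4, -3.0]
width: 0.0096
```

```bash
python3 - <<'E'
from h import *
R,P=st();print(R, np.degrees(np.arctan2(R[1,0],R[0,0])))
print('delta',delta([.5313,.3065,.0838]))
im,p=snap('wrist','w37'); im,p=snap('scene','s37')
E
```

```text
t 79.475 P [0.5227 0.3043 0.2363] w 0.0096 F [-0.7048  0.4177 -2.9771] q [-0.6662  0.2927  0.0377  1.737  -0.0081  1.1168 -1.0957]
tilt 0.34157484800997545 z az -106.53794619266003 x slope 0.0010707118150587928
[[ 0.8919 -0.4522 -0.0017]
 [-0.4522 -0.8919 -0.0057]
 [ 0.0011  0.0059 -1.    ]] -26.88436260617222
delta [ 0.648  -0.6708 15.2453]
```

View pics/w37.png

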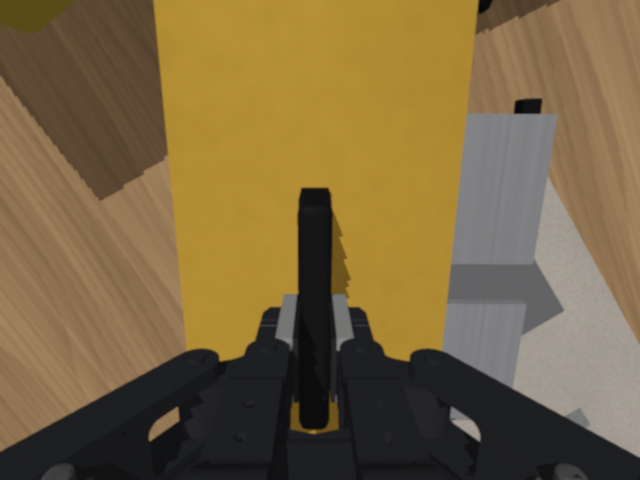

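>>> {"op": "jog_arm", "data": {
  "increments": [
    [[0, 0, 0, 0.65, -0.67, 0, 0.5], [0, 0, 0, 0, 0, 2, 0.5], [0, 0, 0, 0, 0, 2.5, 0.5], [0, 0, 0, 0, 0, 2.5, 0.5], [0, 0, 0, 0, 0, 2.0, 0.5], [0, 0, 0, 0, 0, 1.0, 0.5], [0, 0, 0, 0, 0, 0, 0.5], [0, 0, 0, 0, 0, 0, 0.5]]
  ]
}}

```text
t: 80.58
position: [0.5332, 0.3068, 0.1378]
tool_rot: [[0.891, -0.453, 0.0], [-0.453, -0.891, -0.004], [0.002, 0.004, -1.0]]
force: [0.2, -0.1, -4.3]
width: 0.0098
```

```bash
python3 - <<'E'
from h import *
R,P=st();print(R, np.degrees(np.arctan2(R[1,0],R[0,0])))
print('delta',delta([.5313,.3065,.0838]))
im,p=snap('wrist','w38'); im,p=snap('side','d38'); crop(im,150,200,370,430,3,'d38c')
E
```

```text
t 80.575 P [0.5332 0.3068 0.1378] w 0.0098 F [ 0.1997 -0.0957 -4.2673] q [-0.6548  0.4029  0.033   1.8121 -0.0115  0.9292 -1.0881]
tilt 0.25345696690120667 z az -87.12481609655164 x slope 0.0022009882279003766
[[ 0.8913 -0.4534  0.0002]
 [-0.4534 -0.8913 -0.0044]
 [ 0.0022  0.0038 -1.    ]] -26.962676276366675
delta [-0.1685  0.0928  5.4008]
```

View pics/w38.png

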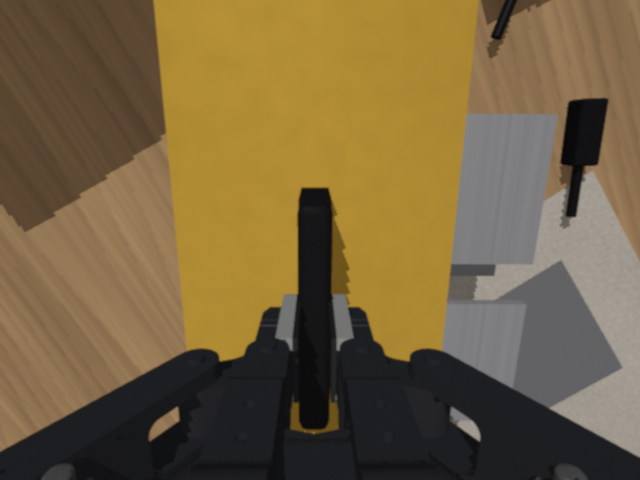

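View pics/d38c.png

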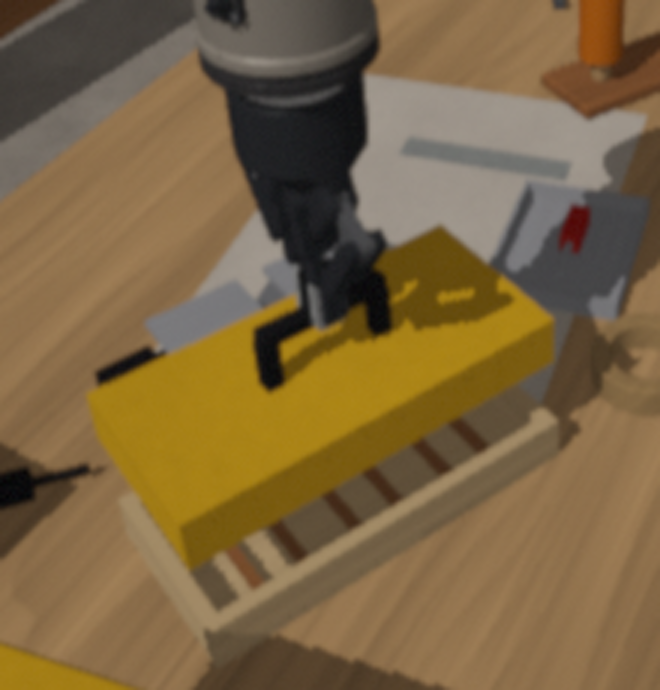

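```bash
python3 - <<'E'
from h import *
Tc=np.load('Tc.npy'); p=manip.camera_params('wrist')
def tp(u,v,z):
    d=Tc[:3,:3]@np.array([(u-p['cx'])/p['fx'],(v-p['cy'])/p['fy'],1]); o=Tc[:3,3]; return o+d*(z-o[2])/d[2]
im=cv2.imread('pics/w38.png'); crop(im,420,230,560,330,5,'w38c')
for v in (264,275): print(tp(470,v,.0378))
for v in (263.5,301): print(tp(470,v,.0118))
E
```

```text
[ 0.0837 -0.001   0.0378]
[0.0844 0.0053 0.0378]
[ 0.073  -0.0099  0.0118]
[0.075  0.009  0.0118]
```

View pics/w38c.png

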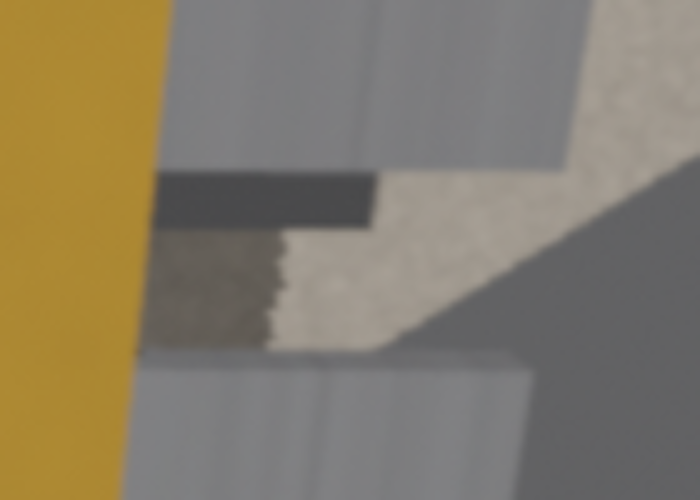

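>>> {"op": "jog_arm", "data": {
  "increments": [
    [[0, 0, 0, -0.17, 0.12, 0, 0.5], [0, 0, 0, 0, 0, 1, 0.5], [0, 0, 0, 0, 0, 1, 0.5], [0, 0, 0, 0, 0, 1, 0.5], [0, 0, 0, 0, 0, 1, 0.5], [0, 0, 0, 0, 0, 0.6, 0.5], [0, 0, 0, 0, 0, 0.3, 0.5], [0, 0, 0, 0, 0, 0, 0.5]]
  ]
}}

```text
t: 81.68
position: [0.5306, 0.3059, 0.0879]
tool_rot: [[0.891, -0.454, -0.001], [-0.454, -0.891, -0.005], [0.002, 0.005, -1.0]]
force: [0.5, -0.1, -4.2]
width: 0.0095
```

```bash
python3 - <<'E'
from h import *
R,P=st();print(R, np.degrees(np.arctan2(R[1,0],R[0,0])))
print('delta',delta([.5313,.3065,.0838]))
im,p=snap('wrist','w39'); crop(im,380,180,640,380,3,'w39c'); im,p=snap('side','d39'); crop(im,150,200,370,430,3,'d39c')
E
```

```text
t 81.675 P [0.5306 0.3059 0.0879] w 0.0095 F [ 0.528  -0.1054 -4.2234] q [-0.6527  0.4592  0.0288  1.8529 -0.0122  0.8334 -1.0894]
tilt 0.298990759051422 z az -98.494730260412 x slope 0.001653829690362877
[[ 0.8912 -0.4536 -0.0008]
 [-0.4535 -0.8912 -0.0052]
 [ 0.0017  0.0049 -1.    ]] -26.97160874533789
delta [ 0.0376 -0.0851  0.4111]
```

View pics/w39c.png

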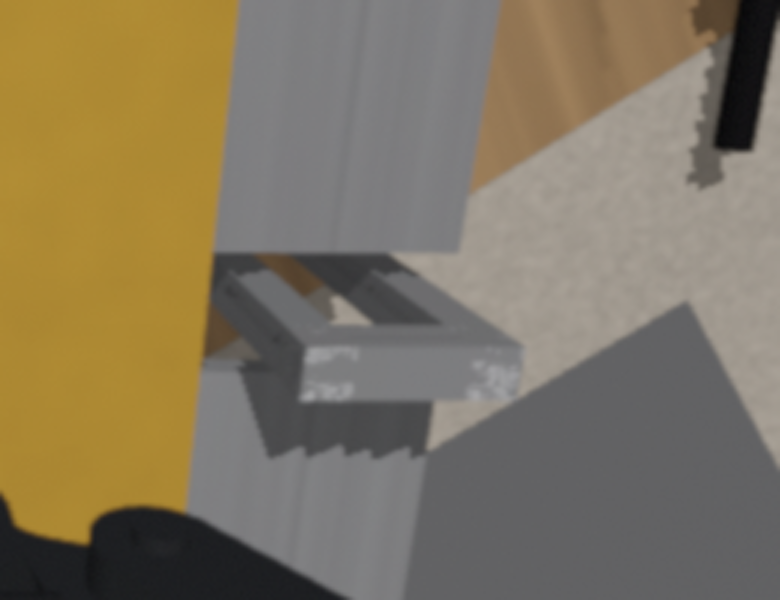

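View pics/d39c.png

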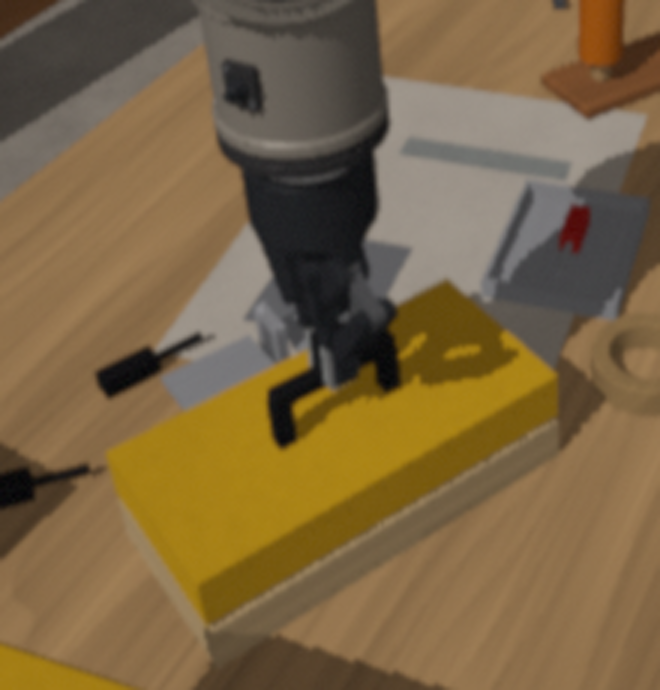

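The staple stands in the slot. I'll lower the last 4 mm and release.

>>> {"op": "jog_arm", "data": {
  "increments": [
    [[0, 0, 0, 0, -0.05, 0.2, 0.5], [0, 0, 0, 0, 0, 0.15, 0.5], [0, 0, 0, 0, 0, 0.1, 0.5], [0, 0, 0, 0, 0, 0, 0.5]]
  ]
}}

```text
t: 82.28
position: [0.5308, 0.3064, 0.0838]
tool_rot: [[0.891, -0.454, -0.001], [-0.454, -0.891, -0.005], [0.002, 0.005, -1.0]]
force: [-1.9, -0.5, 4.3]
width: 0.0098
```

```bash
python3 - <<'E'
from h import *
R,P=st()
E
```

```text
t 82.275 P [0.5308 0.3064 0.0838] w 0.0098 F [-1.9446 -0.4997  4.2914] q [-0.6528  0.4649  0.0285  1.8546 -0.0123  0.8257 -1.0897]
tilt 0.2874927602483985 z az -96.57785742572112 x slope 0.0017485431041628493
```

Force now reads +4 N, so the lid is standing on the rim. Releasing.

>>> {"op": "jog_arm", "data": {
  "increments": [
    [[0, 0, 0, 0, 0, 0, 1.5], [0, 0, 0, 0, 0, 0, 2.5], [0, 0, 0, 0, 0, 0, 4], [0, 0, 0, 0, 0, 0, 4], [0, 0, 0, 0, 0, -1, 4], [0, 0, 0, 0, 0, -2, 4], [0, 0, 0, 0, 0, -3, 4], [0, 0, 0, 0, 0, -3, 4], [0, 0, 0, 0, 0, -3, 4], [0, 0, 0, 0, 0, -3, 4], [0, 0, 0, 0, 0, 0, 4]]
  ]
}}

```text
t: 83.65
position: [0.532, 0.3078, 0.2367]
tool_rot: [[0.891, -0.454, 0.003], [-0.454, -0.891, -0.002], [0.004, 0.001, -1.0]]
force: [0.2, 0.7, -0.9]
width: 0.0397
```

```bash
python3 - <<'E'
from h import *
R,P=st()
im,p=snap('wrist','w40'); im,p=snap('side','d40'); im2,_=snap('scene','s40'); crop(im,150,250,370,430,3,'d40c')
E
```

```text
t 83.65 P [0.532  0.3078 0.2367] w 0.0397 F [ 0.247   0.7303 -0.9468] q [-0.6634  0.305   0.04    1.7194 -0.0093  1.1163 -1.0921]
tilt 0.21870348071401924 z az -38.36033967975437 x slope 0.003742038167680382
```

View pics/w40.png

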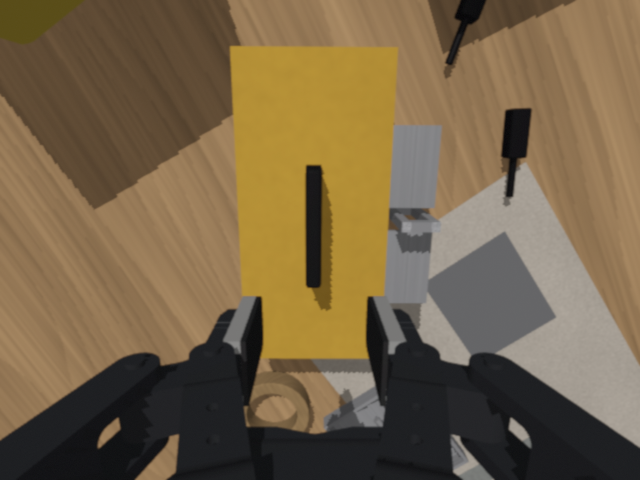

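View pics/d40.png

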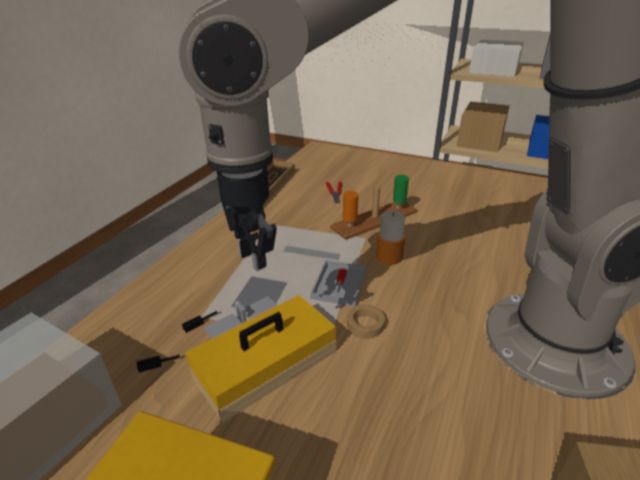

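View pics/s40.png

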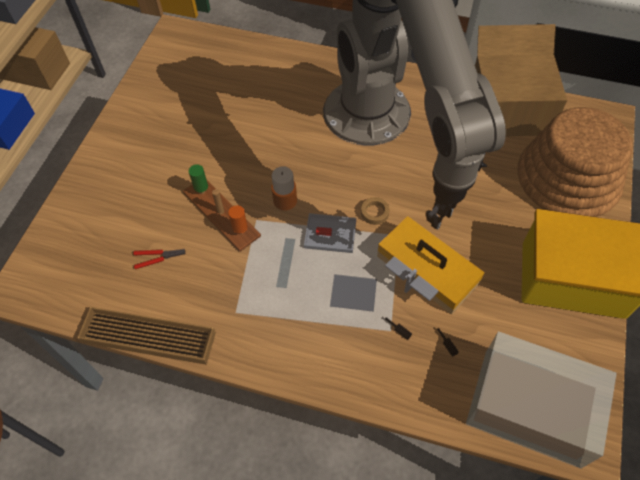

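```bash
python3 - <<'E'
from h import *
for n in ['scene0','s7','s40']:
    im=cv2.imread(f'pics/{n}.png'); h=cv2.cvtColor(im,cv2.COLOR_BGR2HSV); m=cv2.inRange(h,(20,150,150),(32,255,255)); m[:,500:]=0; c=max(cv2.findContours(m,0,1)[0],key=cv2.contourArea); r=cv2.minAreaRect(c); print(n,r)
im=cv2.imread('pics/d40.png'); h=cv2.cvtColor(im,cv2.COLOR_BGR2HSV)
im0=cv2.imread('pics/side0.png'); h0=cv2.cvtColor(im0,cv2.COLOR_BGR2HSV)
for k in (h0,h):
    m=cv2.inRange(k,(20,120,60),(32,255,255)); m[400:]=0; m[:,:150]=0; c=max(cv2.findContours(m,0,1)[0],key=cv2.contourArea); print(cv2.boundingRect(c),cv2.minAreaRect(c))
s=cv2.imread('pics/s40.png'); crop(s,280,190,500,320,3.5,'s40c')
p=manip.camera_params('wrist'); t=[onplane(p,q,.072) for q in [(231,47),(397,47),(385,358),(243,358)]]; print(np.mean(t,0),'bar',np.mean([onplane(p,q,.117) for q in [(314,167),(313.5,287)]],0))
crop(cv2.imread('pics/d40.png'),300,130,440,300,4,'d40d')
E
```

```text
scene0 ((431.8833923339844, 258.073974609375), (99.22744750976562, 41.39760208129883), 37.82275390625)
s7 ((431.843017578125, 257.66552734375), (99.55618286132812, 41.226993560791016), 38.290164947509766)
s40 ((432.0545959472656, 258.5433349609375), (99.28540802001953, 41.38948440551758), 38.467864990234375)
(186, 295, 151, 105) ((263.6429443359375, 349.22723388671875), (65.47618103027344, 148.25714111328125), 63.019771575927734)
(185, 295, 151, 105) ((263.20001220703125, 348.8999938964844), (65.29318237304688, 148.02769470214844), 63.43495178222656)
[0.5305 0.3051 0.072 ] bar [0.5314 0.3073 0.117 ]
```

View pics/s40c.png

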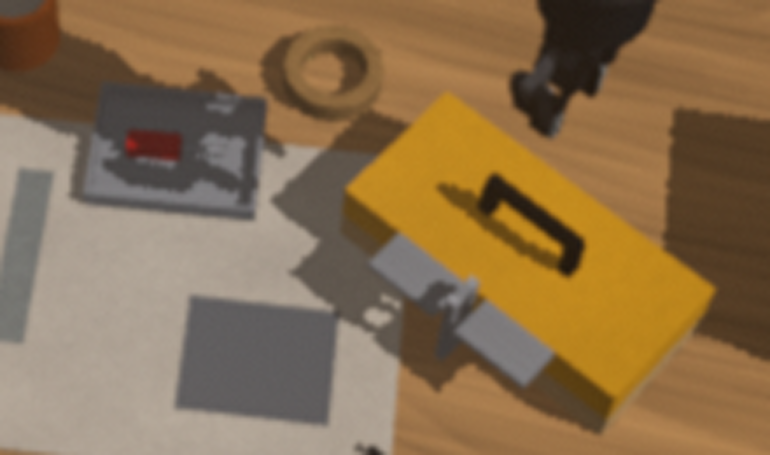

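View pics/d40d.png

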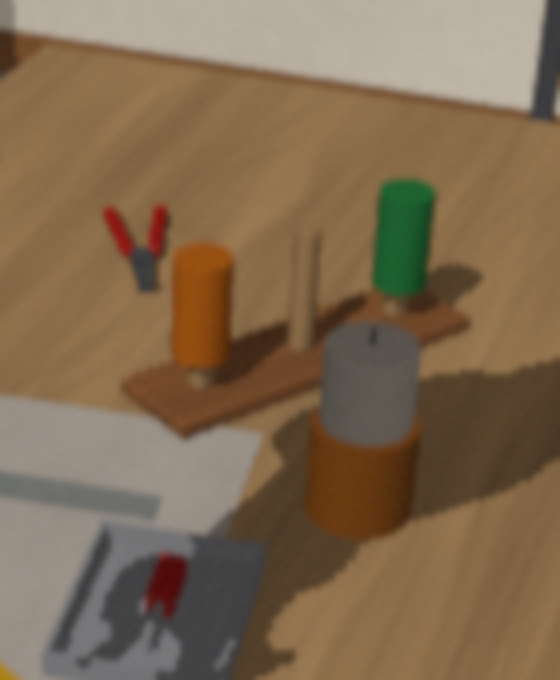

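The lid is back where it started: its outline agrees with the first pictures to about 0.5 px in both views, with the staple in the slot. Both tumblers hang straight, the pin lies in the tray, the bystanders look unmoved and the arm is clear. Handing in.

```bash
python3 -c "
from station import manip
print(manip.sign_off())"
```

```text
the job is handed in; nothing more can be done
None
```

I handed the job in at about 84 s of the 210 s allowed. The hand-in gave no verdict, so the result rests on my own last checks.

**What I did**
- I drew the red pin out of the staple and laid it in the steel tray, then lifted the lid onto the free bench.
- The crate held two tumblers, green and orange; the blue one was absent and its lane was empty.
- I hung green and orange upside down on the two outer pegs, then put the lid back on the crate.

**What the last pictures showed**
- **Lid:** its outline matches the starting pictures to about 0.5 px in the scene and side views. The staple stands in the slot.
- **Tumblers:** both hang straight, low on their pegs.
- **Pin:** it lies in the tray.
- **Candle, pliers and tape:** they look where they were. I judged this by eye and did not measure it.
- **Arm:** the gripper is open and about 15 cm above the point where it released the lid, touching nothing.

**What did not go to plan**
- The fingertips were really about 20 mm behind the stated TCP, so the first three closures on the pin missed or barely caught it until I went lower.
- Two trial tilts toward the rack stopped short at joints 5 and 6, so I put the tumblers on from the far side of the rack.
- The lid was knocked about 6 cm while it lay on the bench. I measured it again before gripping it, and corrected a 2 mm shift in the grip when closing it.

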